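Sort the packed ring boxes from the empties by weight and shut them in the drawer

ROBOT

A 7-joint arm with a two-finger parallel gripper is mounted at the origin on a cart in front of the work surface, level with it; the furniture and walls round the work are solid. World frame = base frame: x ahead of the robot, y to its left, z up, the work surface at z = 0. Lengths are in m, angles in rad, forces in N, time in s.
With the tool pointing down it reaches from about 0.4 to 0.85 m from the base axis. Payload 4.5 kg.
Tool frame: the origin (TCP) lies midway between the tips of the shut fingers; the grasp point (between the pads) lies 19 mm behind it; z points along the fingers, y is the direction in which the jaws open and shut (so a half turn about z gives the same grasp; the last joint's range is limited). The gripper opens to 88 mm and grips with 3 to 60 N. Pads are 18 mm wide; open, the fingers measure 123 mm over their backs; the gripper's body (75 mm by 187 mm) begins 45 mm behind the grasp point.
Start: joints at [1.147, 0.689, -0.195, 1.565, 0.157, 0.902, -0.215], TCP at [0.276, -0.561, 0.239] pointing down, gripper open.
Joint ranges: [-3.01, 3.01], [-0.46, 2.08], [-1.47, 1.51], [0.13, 2.56], [-1, 4.14], [0.04, 2.09], [-2.66, 2.66]. Speed limits (rad/s): [2.57, 2.57, 3.14, 3.14, 3.14, 3.14, 3.14].

INTERFACE

Orientations are given as a unit quaternion [x, y, z, w].
In Python, from plant import r gives the robot as it stands.
- The arm moves only by the tool play_rows, never from a script. Its argument "targets" is a list of rows, each an object of numbers: "jaw": the closure, from 0 (fully open) to 1 (shut); "dx", "dy", "dz": the shift along the tool's x, y, z in m; "yaw": the turn about the tool's z in rad. A call has exactly 5 rows; each row shifts and turns the pose as measured when the row begins, along the tool's axes as they then stand; what a row does not reach is not made up. A row lasts 1/10 s, in which the tool goes at most 50 mm and 8.59 degrees, less where a joint would pass 70% of its speed; a pose out of reach is approached as far as the arm can. A call with a gripper value outside its range is refused whole. The fingers move at their own pace and stop on an object; "squeeze" is the grip in N (left out, the last holds). Time passes only in rows, so rows that do not move let the fingers close, or fill a call up. It gives the time, the measured TCP pose, the force and the opening at its end, in the units of the state.
- r.get_state(): the state, without advancing time (a new reading comes with each control period).
- r.snapshot(name): name is "scene" or "top" or "wrist"; returns a dict with "frame" (400x640x3 uint8, red, green, blue), "z_map" (400x640 float32, m along the optical axis (not along the pixel's ray), 0 where there is no reading), "mtx" (3x3 intrinsics, pixels), "position" and "orientation" of the camera in the world; the wrist camera has in their place "T_tool_cam" (4x4, takes a point from camera to tool coordinates, whose origin is the TCP and whose axes are the flange's). Camera axes: x right, y up, looking along -z (the intrinsics and any distortion apply to the point x, -y, -z); pixel columns grow to the right and rows downward; lengths in m; the calibration is good to about 2 mm. The wrist camera is an equidistant fisheye: a pixel r from the principal point sees the ray r / f radians off the axis. A picture is of the moment at which its call begins: read the wrist's pose just before it.
- r.finish_job(): hands the job in, once; it reports no verdict.
The state is a dict: "clock": time; "q": joint angles; "qd": joint speeds; "joint_torque": joint torques, N m; "tool_pos": TCP position; "eef_rot": TCP orientation; "contact_force": force on the tool from outside, world axes, zero at the start; "moment": the same for the moment, N m; "opening": opening from 0.0 (shut) to 1.0 (fully open).
Only numpy, scipy, OpenCV 4.12 (cv2) and the standard library are available. Lean on these libraries where they do the work, as an engineer would, in place of code of your own. Each camera call takes 0.05 s, during which the arm holds its last target.

TASK

The small white lidded card boxes on the bench look alike, but some are packed with silver and the others are empty, which you can only feel by lifting them. Pull out the top drawer of the little wooden chest, set every packed box down flat, lid up, on the drawer's floor and every empty one flat, lid up, within the rim on top of the chest, then slide the drawer in until you feel it stop, fully shut. Leave the bur tub, the watch and the dropper bottle where they are.

Things in the scene. Friction and masses are not known exactly. Their poses are not given: they have to be found in the camera images.
- box_1: one of up to five small white lidded card boxes that all look alike, 47 x 67 x 23 mm (its x, y, z), standing lid up, some of them absent; origin at the centre of its underside, z up, the lid cannot come off. A packed box weighs 240 to 375 g, an empty one 32 to 50 g; which is which shows only in the weight. Grip it across the 47 mm width (its x axis)
- box_2: another of the alike card boxes, see box_1 (packed or empty, perhaps absent)
- box_3: another of the alike card boxes, see box_1 (packed or empty, perhaps absent)
- box_4: another of the alike card boxes, see box_1 (packed or empty, perhaps absent)
- box_5: another of the alike card boxes, see box_1 (packed or empty, perhaps absent)
- chest: small dark wooden two-drawer chest, fixed to the bench, 200 mm deep (its x) x 300 mm wide (y) x 108 mm high without the low rim round its top; origin at the centre of its underside; its front, with the drawers, faces its -x side, and the drawers slide out along its -x axis
- chest_drawer0 (a joint): top drawer of the chest: 0 is fully shut against its stop, 0.133 (m) is fully out; it slides with about 1 N of friction and stays where it is left; it starts nearly shut
- chest_drawer0_handle (a point): middle of the top drawer's brass bar handle: a round bar about 10 mm thick, 120 mm long along the chest's y, its axis 35 mm in front of the drawer front and about 29 mm below the chest's flat top; it moves with the drawer; axes as the chest's
- drawer_floor (a point): centre of the top drawer's inner floor, moves with the drawer, axes as the chest's (-x towards the drawer front), z up. The inside measures 155 mm (x) x 258 mm (y), walls about 22 mm high over the floor; fully out, the inside from 77 mm before this point to 50 mm behind it lies in front of the chest and can be reached from above
- chest_top (a point): centre of the chest's flat top, which is the shallow tray for the empty boxes; axes as the chest's. Inside its rim it measures 175 mm (x) x 290 mm (y); the rim is 5 mm thick, 5 mm high in front and 12 mm high at the sides and back
- bur_dome: bur tub with a clear domed cover, 54 mm across, 70 mm high, standing loose; bystander (a fixed motor hangs in the air about 0.15 m to its left, at x 0.63, y 0.37, from 80 mm over the bench upwards: keep the arm clear of it); origin at the centre of its underside
- watch: watch without a band, 50 x 34 x 10 mm, lying loose; bystander, origin on its underside
- dropper: white dropper bottle, 47 mm across, 136 mm high, standing loose behind the boxes; bystander, origin at the centre of its underside

How it is judged:
By the outcome, as a careful person would: the job done as asked, in the order asked, and still so for the second after the job is handed in, with the robot touching nothing.
Of box_1, box_2, box_3, box_4, box_5 only 3 to 5 are there at a start; the rules pass over those that are not, and their reading is None.
At some moment in a run one of box_1, box_2, box_3, box_4, box_5 may be knocked a few centimetres aside while the robot is not near it.
It also fails if it takes over 210 s, if anything falls off the work surface, if the arm or the gripper's body presses on something with over 40 N, if the wrist force passes 120 N, or if a joint passes its speed limit or range.

## Working session

There is one attempt and no reset: what is moved stays moved. The work goes in short steps, Python scripts to look and compute and a tool call to move; the robot and the scene stay as the last step left them, time stands still between calls to the robot, and variables do not carry over. Pictures are saved under pics/ and viewed, and the job is handed in when it is done.

Besides the shell and the picture viewer there is one more tool, called in YAML: its name, and indented under it one key for each argument. play_rows: Moves the arm, as the interface text tells. Its arguments: {"type":"object","properties":{"targets":{"type":"array"},"squeeze":{"type":"number"}},"required":["targets"]}

```bash
ls; mkdir -p pics; python3 - <<'E'
from plant import r
import cv2
s=r.get_state(); print(s)
for n in ("scene","top","wrist"):
    d=r.snapshot(n); cv2.imwrite(f"pics/{n}0.png",d["frame"][:,:,::-1]); print(n,d["mtx"],d.get("position"),d.get("orientation"),d.get("T_tool_cam"))
E
```

```text
pics
{'clock': 0.0, 'q': array([ 1.14681719,  0.68997512, -0.1945206 ,  1.5663316 ,  0.1573157 ,
        0.9024919 , -0.21509164]), 'qd': array([ 0.00118319,  0.00053826, -0.00124707,  0.00073995, -0.00080282,
       -0.00024265,  0.00017114]), 'joint_torque': array([ 1.92205935e-04, -5.27559328e+01, -1.26730442e+00, -1.53426558e+01,
       -5.26957749e-02,  6.63872706e-03,  1.45995741e-04]), 'tool_pos': array([ 0.27590295, -0.56010972,  0.23791904]), 'eef_rot': array([ 9.73906512e-01,  2.26947758e-01, -2.72758828e-04, -8.64099831e-04]), 'contact_force': array([-0.48459361, -0.44237287, -0.66381367]), 'moment': array([-0.06585122,  0.03673664,  0.04540575]), 'opening': 1.0018248847051636}
scene [[478.97372244   0.         315.53528428]
 [  0.         478.97372244 199.37811647]
 [  0.           0.           1.        ]] [-0.06531743  0.52120337  0.71457042] [-0.20602122  0.42805778  0.79625653 -0.37456287] None
top [[418.29362932   0.         322.89081708]
 [  0.         418.29362932 194.92675313]
 [  0.           0.           1.        ]] [ 0.61075685 -0.07234366  0.9820549 ] [ 0.02621164 -0.01124257 -0.7036312   0.70999274] None
wrist [[309.70691629   0.         318.50824946]
 [  0.         309.70691629 198.27033192]
 [  0.           0.           1.        ]] None None [[-1.01683509e-04  9.49621371e-01  3.13399492e-01  8.11623601e-02]
 [ 9.99999941e-01  1.99186616e-04 -2.79095424e-04  2.36069295e-04]
 [-3.27459963e-04  3.13399445e-01 -9.49621335e-01 -1.45457872e-01]
 [ 0.00000000e+00  0.00000000e+00  0.00000000e+00  1.00000000e+00]]
```

View pics/top0.png

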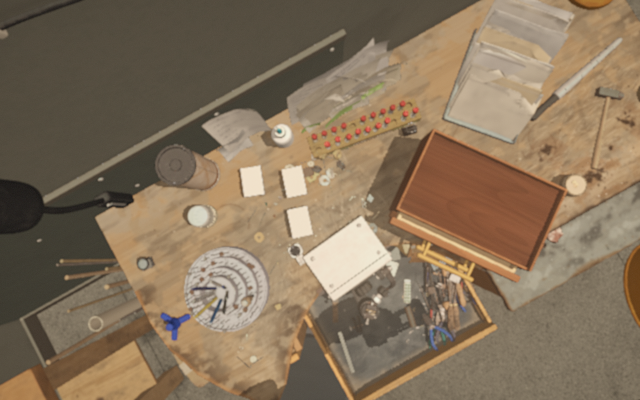

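View pics/scene0.png

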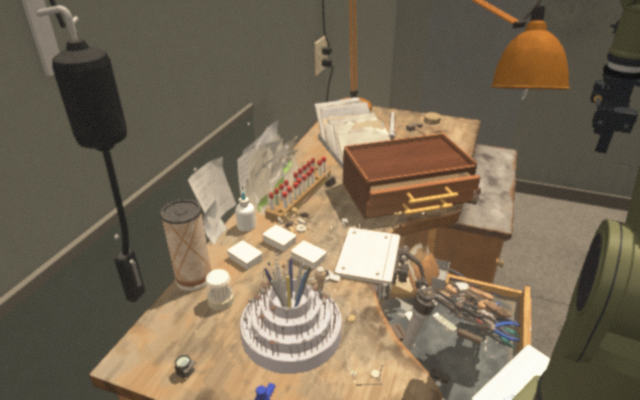

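```bash
cat > h.py <<'E'
import numpy as np, cv2
from scipy.spatial.transform import Rotation as R
from plant import r
def cloud(d):
    h,w=d["z_map"].shape; K=d["mtx"]; u,v=np.meshgrid(np.arange(w),np.arange(h)); z=d["z_map"]
    p=np.stack([(u-K[0,2])/K[0,0]*z,-(v-K[1,2])/K[1,1]*z,-z],-1)
    return p@R.from_quat(d["orientation"]).as_matrix().T+d["position"]
def plane(d,uv,zp):
    K=d["mtx"]; uv=np.atleast_2d(uv).astype(float)
    dc=np.stack([(uv[:,0]-K[0,2])/K[0,0],-(uv[:,1]-K[1,2])/K[1,1],-np.ones(len(uv))],-1)@R.from_quat(d["orientation"]).as_matrix().T
    return d["position"]+dc*((zp-d["position"][2])/dc[:,2])[:,None]
def white(d): 
    hsv=cv2.cvtColor(d["frame"],cv2.COLOR_RGB2HSV); return (hsv[:,:,1]<60)&(hsv[:,:,2]>165)
def boxes(d,zt=0.023,show=True):
    m=white(d).astype(np.uint8)*255; P=cloud(d); out=[]
    for c in cv2.findContours(m,cv2.RETR_EXTERNAL,cv2.CHAIN_APPROX_NONE)[0]:
        a=cv2.contourArea(c)
        if a<150: continue
        mm=np.zeros_like(m); cv2.drawContours(mm,[c],-1,255,-1)
        z=np.median(P[mm>0][:,2])
        w=plane(d,c[:,0,:],z)[:,:2]
        (cx,cy),(a1,b1),ang=cv2.minAreaRect((w*1000).astype(np.float32))
        if not(35<min(a1,b1)<60 and 50<max(a1,b1)<80): continue
        # angle of short axis
        t=ang if a1<b1 else ang+90
        out.append((cx,cy,z*1000,min(a1,b1),max(a1,b1),(t+90)%180-90,c[:,0].mean(0)))
    if show:
        for o in out: print("box x %.1f y %.1f ztop %.1f  %.0fx%.0f short-axis yaw %.1f deg"%o[:6],"px",o[6].round())
    return out
def st():
    s=r.get_state(); Rm=R.from_quat(s["eef_rot"]).as_matrix()
    print("t %.2f"%s["clock"],"tcp",s["tool_pos"].round(4),"F",s["contact_force"].round(2),"op %.3f"%s["opening"]);print("toolx",Rm[:,0].round(3),"tooly",Rm[:,1].round(3),"toolz",Rm[:,2].round(3),"q",s["q"].round(2))
    return s,Rm
def go(x,y,z,ydeg=None):
    """needed shift in tool axes, and yaw for tool y axis along world angle ydeg (mod 180)"""
    s,Rm=st(); d=Rm.T@(np.array([x,y,z])-s["tool_pos"]); print("d tool",d.round(4))
    if ydeg is not None:
        cur=np.degrees(np.arctan2(Rm[1,1],Rm[0,1])); e=(ydeg-cur+90)%180-90
        print("tool y at %.1f deg; yaw about tool z %.3f rad (=%.1f)"%(cur,-np.radians(e),-e))
E
python3 - <<'E'
from h import *
d=r.snapshot("top"); boxes(d)
P=cloud(d); cv2.imwrite("pics/z.png",np.clip(P[:,:,2]*1500+30,0,255).astype(np.uint8))
big=cv2.resize(d["frame"][100:300,350:600,::-1],None,fx=3.1,fy=3,interpolation=cv2.INTER_CUBIC);cv2.imwrite("pics/c.png",big)
# chest top
hsv=cv2.cvtColor(d["frame"],cv2.COLOR_RGB2HSV)
z=P[:,:,2]; m=((z>.095)&(z<.13)).astype(np.uint8)*255
cs=cv2.findContours(m,cv2.RETR_EXTERNAL,cv2.CHAIN_APPROX_NONE)[0]; c=max(cs,key=cv2.contourArea)
print(cv2.contourArea(c))
mm=np.zeros_like(m);cv2.drawContours(mm,[c],-1,255,-1)
q=P[(mm>0)&(m>0)]; print(cv2.minAreaRect((q[:,:2]*1000).astype(np.float32)),np.percentile(q[:,2],[5,50,95]))
E
```

```text
box x 599.5 y 1.2 ztop 22.1  48x68 short-axis yaw -77.4 deg px [300. 222.]
box x 694.6 y 15.7 ztop 21.9  48x73 short-axis yaw -77.9 deg px [294. 181.]
box x 692.5 y 112.4 ztop 22.0  49x68 short-axis yaw -80.6 deg px [252. 181.]
13327.0
((651.7539672851562, -378.3651428222656), (302.0162658691406, 185.5682830810547), 65.29497528076172) [0.10553522 0.10822952 0.11857658]
```

View pics/c.png

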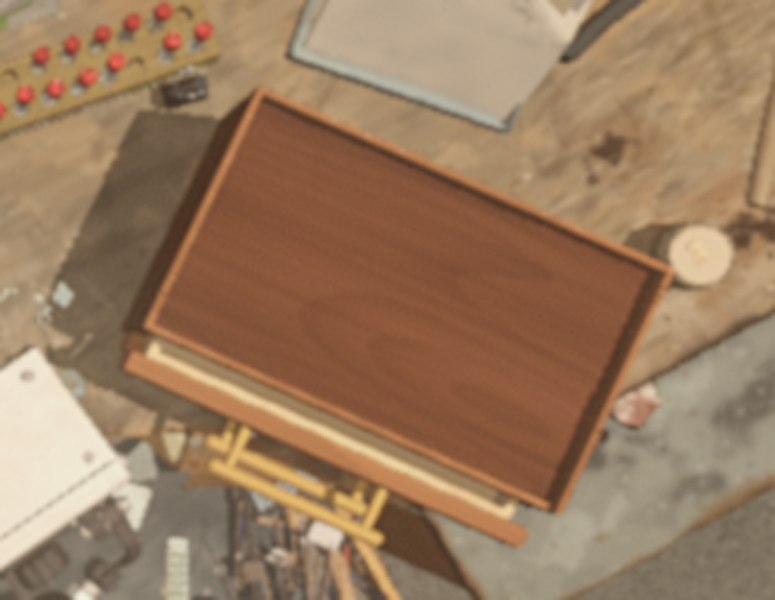

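View pics/z.png

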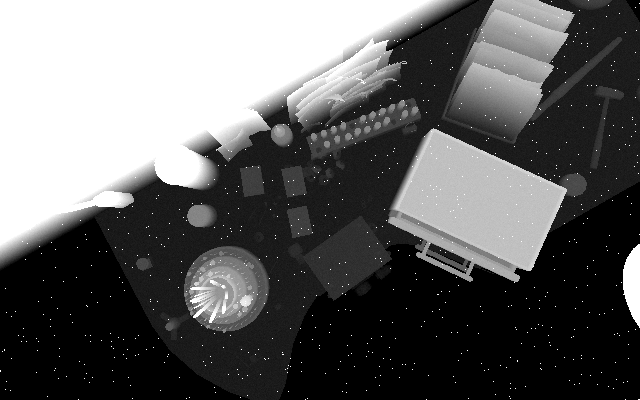

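```bash
cat >> h.py <<'E'
YC=np.radians(-24.7); CX=np.array([np.cos(YC),np.sin(YC)]); CY=np.array([-np.sin(YC),np.cos(YC)]); CT=np.array([0.6518,-0.3784])
def chest(x,y): return CT+x*CX+y*CY
def tochest(P): e=np.asarray(P)[...,:2]-CT; return np.stack([e@CX,e@CY],-1)
E
python3 - <<'E'
from h import *
d=r.snapshot("top"); P=cloud(d); L=tochest(P); z=P[:,:,2]
for nm,cam in (("top",d),("scene",r.snapshot("scene"))):
    P=cloud(cam); L=tochest(P); z=P[:,:,2]
    for lo,hi in((.07,.092),(.03,.055)):
        m=(L[...,0]<-0.1)&(L[...,0]>-0.3)&(abs(L[...,1])<.15)&(z>lo)&(z<hi)
        h=np.histogram(L[m][:,0],bins=np.arange(-.2,-.09,.005)); print(nm,lo,list(zip((h[1]*1000).round().astype(int),h[0])))
        m2=m&(L[...,0]<-.12); 
        if m2.any(): print(np.percentile(L[m2],[3,50,97],axis=0).round(3).tolist(),np.percentile(z[m2],[5,50,95]))
m=(L[...,0]<-0.085)&(L[...,0]>-0.13)&(abs(L[...,1])<.12)&(z>.08)
print(np.percentile(z[m],[5,50,95]))
go(*chest(-0.15,0),0.2,-24.7)
E
```

```text
top 0.07 [(np.int64(-200), np.int64(0)), (np.int64(-195), np.int64(0)), (np.int64(-190), np.int64(0)), (np.int64(-185), np.int64(0)), (np.int64(-180), np.int64(0)), (np.int64(-175), np.int64(0)), (np.int64(-170), np.int64(0)), (np.int64(-165), np.int64(99)), (np.int64(-160), np.int64(146)), (np.int64(-155), np.int64(80)), (np.int64(-150), np.int64(19)), (np.int64(-145), np.int64(17)), (np.int64(-140), np.int64(19)), (np.int64(-135), np.int64(19)), (np.int64(-130), np.int64(19)), (np.int64(-125), np.int64(83)), (np.int64(-120), np.int64(13)), (np.int64(-115), np.int64(4)), (np.int64(-110), np.int64(161)), (np.int64(-105), np.int64(192)), (np.int64(-100), np.int64(0)), (np.int64(-95), np.int64(0))]
[[-0.163, -0.088], [-0.155, 0.002], [-0.123, 0.094]] [0.07741594 0.08300625 0.08800724]
top 0.03 [(np.int64(-200), np.int64(0)), (np.int64(-195), np.int64(0)), (np.int64(-190), np.int64(0)), (np.int64(-185), np.int64(0)), (np.int64(-180), np.int64(0)), (np.int64(-175), np.int64(0)), (np.int64(-170), np.int64(0)), (np.int64(-165), np.int64(0)), (np.int64(-160), np.int64(0)), (np.int64(-155), 
[... 1682 characters left out ...]
int64(8)), (np.int64(-135), np.int64(11)), (np.int64(-130), np.int64(9)), (np.int64(-125), np.int64(9)), (np.int64(-120), np.int64(6)), (np.int64(-115), np.int64(105)), (np.int64(-110), np.int64(255)), (np.int64(-105), np.int64(11)), (np.int64(-100), np.int64(0)), (np.int64(-95), np.int64(0))]
[[-0.152, -0.057], [-0.146, 0.003], [-0.124, 0.062]] [0.03441876 0.0396856  0.04299748]
[0.08253802 0.09583043 0.1126776 ]
t 0.30 tcp [ 0.2761 -0.5605  0.2385] F [ 0.02 -0.01  1.46] op 1.003
toolx [ 0.897  0.442 -0.   ] tooly [ 0.442 -0.897 -0.001] toolz [-0.  0. -1.] q [ 1.15  0.69 -0.19  1.57  0.16  0.9  -0.22]
d tool [ 0.3229 -0.1137  0.0385]
tool y at -63.8 deg; yaw about tool z -0.682 rad (=-39.1)
```

play_rows:
  targets:
    - {"jaw":0.72,"yaw":-0.136}
    - {"jaw":0.72,"yaw":-0.136}
    - {"jaw":0.72,"yaw":-0.136}
    - {"jaw":0.72,"yaw":-0.136}
    - {"jaw":0.72,"yaw":-0.136}
  squeeze: 20

```text
invalid input
```

```bash
python3 -c "
from h import *
go(*chest(-0.158,0),0.16,-24.7)"
```

```text
t 0.30 tcp [ 0.2761 -0.5605  0.2385] F [ 0.02 -0.01  1.46] op 1.003
toolx [ 0.897  0.442 -0.   ] tooly [ 0.442 -0.897 -0.001] toolz [-0.  0. -1.] q [ 1.15  0.69 -0.19  1.57  0.16  0.9  -0.22]
d tool [ 0.3179 -0.1199  0.0785]
tool y at -63.8 deg; yaw about tool z -0.682 rad (=-39.1)
```

play_rows:
  targets:
    - {"jaw":0.72,"dx":0,"dy":0,"dz":0,"yaw":-0.136}
    - {"jaw":0.72,"dx":0,"dy":0,"dz":0,"yaw":-0.136}
    - {"jaw":0.72,"dx":0,"dy":0,"dz":0,"yaw":-0.136}
    - {"jaw":0.72,"dx":0,"dy":0,"dz":0,"yaw":-0.136}
    - {"jaw":0.72,"dx":0,"dy":0,"dz":0,"yaw":-0.136}
  squeeze: 20

```text
clock: 0.8
tool_pos: [0.276, -0.5601, 0.2381]
eef_rot: [0.835, 0.55, -0.001, -0.001]
contact_force: [-0.1, -0.4, 0.1]
opening: 0.568
```

```bash
python3 -c "
from h import *
go(*chest(-0.158,0),0.16,-24.7)"
```

```text
t 0.80 tcp [ 0.276  -0.5601  0.2381] F [-0.06 -0.42  0.09] op 0.568
toolx [ 0.396  0.918 -0.   ] tooly [ 0.918 -0.396 -0.002] toolz [-0.002  0.001 -1.   ] q [ 1.26  0.71 -0.4   1.56  0.32  0.94  0.35]
d tool [0.3195 0.1153 0.0778]
tool y at -23.3 deg; yaw about tool z 0.024 rad (=1.4)
```

play_rows:
  targets:
    - {"jaw":0.72,"dx":0.04,"dy":0.0144,"dz":0,"yaw":0.024}
    - {"jaw":0.72,"dx":0.04,"dy":0.0144,"dz":0,"yaw":0}
    - {"jaw":0.72,"dx":0.04,"dy":0.0144,"dz":0,"yaw":0}
    - {"jaw":0.72,"dx":0.04,"dy":0.0144,"dz":0,"yaw":0}
    - {"jaw":0.72,"dx":0.04,"dy":0.0144,"dz":0,"yaw":0}

```text
clock: 1.3
tool_pos: [0.4207, -0.4122, 0.2358]
eef_rot: [0.846, 0.532, -0.004, -0.0]
contact_force: [-0.2, -0.4, 0.6]
opening: 0.283
```

play_rows:
  targets:
    - {"jaw":0.72,"dx":0.04,"dy":0.0144,"dz":0.01,"yaw":0}
    - {"jaw":0.72,"dx":0.04,"dy":0.0144,"dz":0.01,"yaw":0}
    - {"jaw":0.72,"dx":0.03,"dy":0.0144,"dz":0.01,"yaw":0}
    - {"jaw":0.72,"dx":0,"dy":0,"dz":0.01,"yaw":0}
    - {"jaw":0.72,"dx":0,"dy":0,"dz":0,"yaw":0}

```text
clock: 1.8
tool_pos: [0.5164, -0.3211, 0.1946]
eef_rot: [0.843, 0.537, -0.001, 0.0]
contact_force: [0.0, 0.1, 0.7]
opening: 0.276
```

```bash
python3 -c "
from h import *
go(*chest(-0.158,0),0.066,-24.7)
d=r.snapshot('wrist');cv2.imwrite('pics/w1.png',d['frame'][:,:,::-1])"
```

```text
t 1.80 tcp [ 0.5164 -0.3211  0.1946] F [0.02 0.12 0.73] op 0.276
toolx [ 0.423  0.906 -0.001] tooly [ 0.906 -0.423 -0.   ] toolz [-0.001 -0.001 -1.   ] q [ 0.67  0.73 -0.33  1.66  0.31  0.8  -0.24]
d tool [ 0.0046 -0.0111  0.1285]
tool y at -25.0 deg; yaw about tool z -0.005 rad (=-0.3)
```

View pics/w1.png

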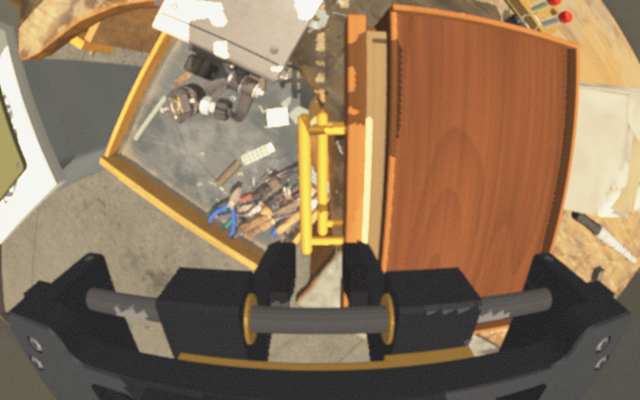

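play_rows:
  targets:
    - {"jaw":0.72,"dx":0.004,"dy":-0.011,"dz":0.02,"yaw":0}
    - {"jaw":0.72,"dx":0,"dy":0,"dz":0.02,"yaw":0}
    - {"jaw":0.72,"dx":0,"dy":0,"dz":0.02,"yaw":0}
    - {"jaw":0.72,"dx":0,"dy":0,"dz":0.01,"yaw":0}
    - {"jaw":0.72,"dx":0,"dy":0,"dz":0,"yaw":0}

```text
clock: 2.35
tool_pos: [0.5058, -0.3214, 0.1267]
eef_rot: [0.847, 0.532, -0.0, 0.004]
contact_force: [0.6, 0.1, 0.4]
opening: 0.278
```

```bash
python3 -c "
from h import *
go(*chest(-0.158,0),0.066,-24.7)
d=r.snapshot('wrist');cv2.imwrite('pics/w2.png',d['frame'][:,:,::-1])
d=r.snapshot('scene');cv2.imwrite('pics/s2.png',cv2.resize(d['frame'][100:300,300:560,::-1],None,fx=3,fy=3))"
```

```text
t 2.35 tcp [ 0.5058 -0.3214  0.1267] F [0.64 0.13 0.38] op 0.278
toolx [ 0.433  0.901 -0.005] tooly [ 0.901 -0.433  0.007] toolz [ 0.004 -0.008 -1.   ] q [ 0.65  0.81 -0.29  1.75  0.36  0.63 -0.3 ]
d tool [ 0.0095 -0.0021  0.0606]
tool y at -25.7 deg; yaw about tool z -0.017 rad (=-1.0)
```

View pics/s2.png

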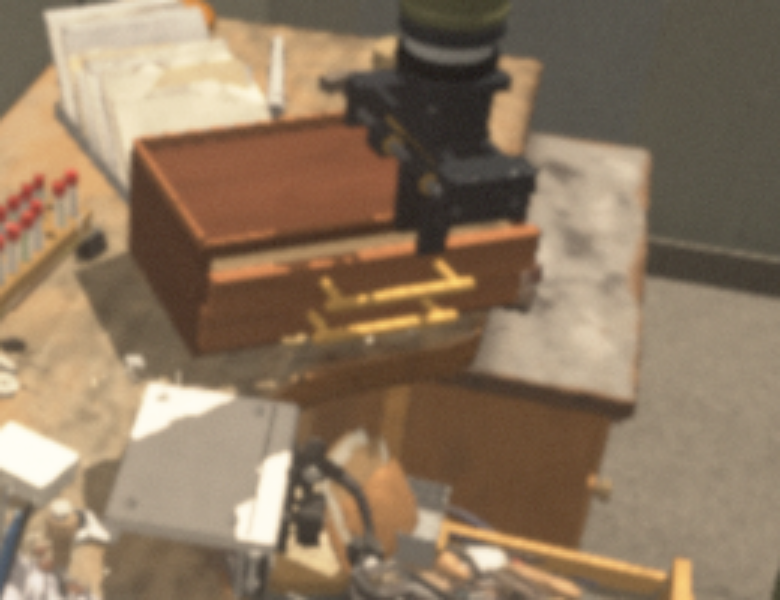

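```bash
python3 -c "
from h import *
d=r.snapshot('top')
print(tochest(plane(d,[[350+215/3.1,100+465/3],[350+382/3.1,100+540/3],[446,267]],.079)))
cv2.imwrite('pics/t2.png',cv2.resize(d['frame'][150:300,380:560,::-1],None,fx=4,fy=4))"
```

```text
[[-0.15835848  0.05717696]
 [-0.15758946 -0.06764958]
 [-0.15727366 -0.00442568]]
```

View pics/t2.png

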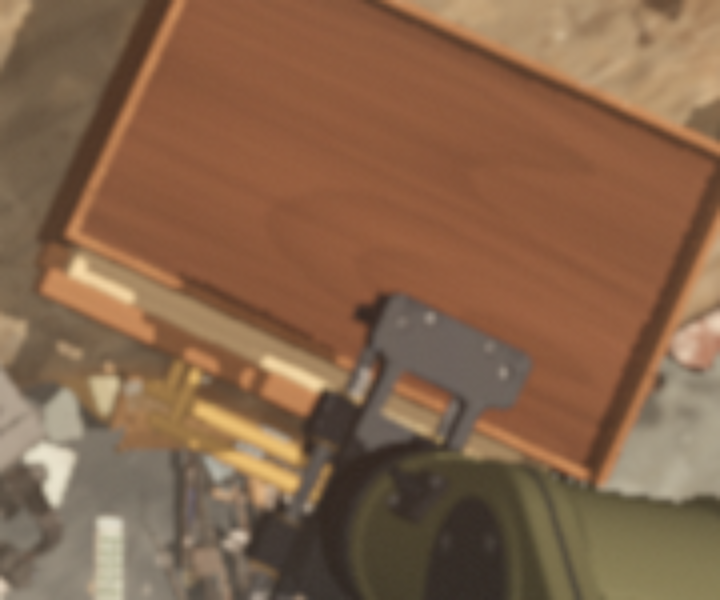

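View pics/w2.png

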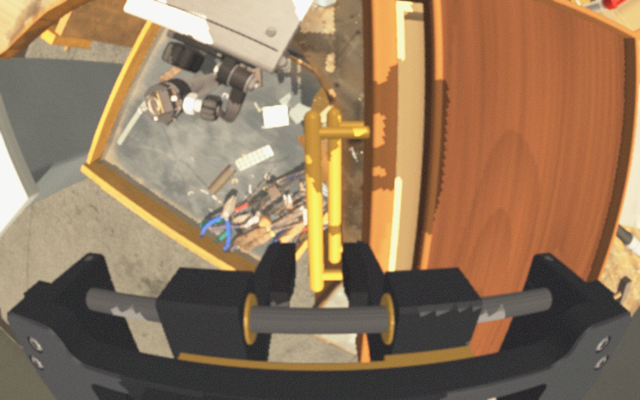

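```bash
cat >> h.py <<'E'
def wproj(d,pt):
    "tool-frame points -> wrist pixel"
    T=np.linalg.inv(d["T_tool_cam"]); p=np.atleast_2d(pt)@T[:3,:3].T+T[:3,3]; p=p*[1,-1,-1]
    th=np.arctan2(np.hypot(p[:,0],p[:,1]),p[:,2]); ph=np.arctan2(p[:,1],p[:,0]); K=d["mtx"]
    return np.stack([K[0,2]+K[0,0]*th*np.cos(ph),K[1,2]+K[1,1]*th*np.sin(ph)],-1)
def wray(d,uv):
    K=d["mtx"]; e=(np.atleast_2d(uv)-[K[0,2],K[1,2]])/K[0,0]; th=np.hypot(e[:,0],e[:,1]); 
    v=np.stack([np.sin(th)*e[:,0]/th,-np.sin(th)*e[:,1]/th,-np.cos(th)],-1); T=d["T_tool_cam"]
    return T[:3,3],v@T[:3,:3].T
def wplane(d,s,uv,zp):
    o,v=wray(d,uv); Rm=R.from_quat(s["eef_rot"]).as_matrix(); o=Rm@o+s["tool_pos"]; v=v@Rm.T
    return o+v*((zp-o[2])/v[:,2])[:,None]
E
python3 -c "
from h import *
s=r.get_state();d=r.snapshot('wrist')
print(wproj(d,[[0,0,0],[0,0,.047]]))
W=wplane(d,s,[[312,110],[318,290],[318,275],[312,128]],.079);print(W,tochest(W))"
```

```text
[[318.54614351 257.01411218]
 [318.54463008 223.00889948]]
[[ 0.53630965 -0.25269201  0.079     ]
 [ 0.48281956 -0.37252558  0.079     ]
 [ 0.48877659 -0.36014307  0.079     ]
 [ 0.53136524 -0.26290692  0.079     ]] [[-0.15745316  0.06594712]
 [-0.15597484 -0.0652744 ]
 [-0.15573707 -0.05153554]
 [-0.15767672  0.05460069]]
```

play_rows:
  targets:
    - {"jaw":0.72,"dx":0.009,"dy":-0.0015,"dz":0.015,"yaw":-0.017}
    - {"jaw":0.72,"dx":0,"dy":0,"dz":0.015,"yaw":0}
    - {"jaw":0.72,"dx":0,"dy":0,"dz":0.015,"yaw":0}
    - {"jaw":0.72,"dx":0,"dy":0,"dz":0.014,"yaw":0}
    - {"jaw":0.72,"dx":0,"dy":0,"dz":0,"yaw":0}

```text
clock: 3.05
tool_pos: [0.5135, -0.3149, 0.0702]
eef_rot: [0.842, 0.539, 0.003, 0.009]
contact_force: [-0.3, -0.0, 0.3]
opening: 0.28
```

```bash
python3 -c "
from h import *
go(*chest(-0.1575,0),0.066,-24.7)"
```

```text
t 3.05 tcp [ 0.5135 -0.3149  0.0702] F [-0.3  -0.01  0.31] op 0.280
toolx [ 0.418  0.908 -0.006] tooly [ 0.908 -0.418  0.019] toolz [ 0.015 -0.013 -1.   ] q [ 0.61  0.89 -0.24  1.77  0.41  0.51 -0.33]
d tool [ 0.0001 -0.0053  0.0041]
tool y at -24.7 deg; yaw about tool z -0.000 rad (=-0.0)
```

play_rows:
  targets:
    - {"jaw":0.72,"dx":0,"dy":-0.005,"dz":0.004,"yaw":0}
    - {"jaw":1,"dx":0,"dy":0,"dz":0,"yaw":0}
    - {"jaw":1,"dx":0,"dy":0,"dz":0,"yaw":0}
    - {"jaw":1,"dx":0,"dy":0,"dz":0,"yaw":0}
    - {"jaw":1,"dx":0,"dy":0,"dz":0,"yaw":0}
  squeeze: 25

```text
clock: 3.55
tool_pos: [0.5087, -0.3133, 0.0663]
eef_rot: [0.842, 0.539, 0.003, 0.01]
contact_force: [0.7, -0.1, -3.8]
opening: 0.117
```

```bash
python3 -c "
from h import *
go(*chest(-0.1575-.12,0),0.066,-24.7)"
```

```text
t 3.55 tcp [ 0.5087 -0.3133  0.0663] F [ 0.75 -0.07 -3.75] op 0.117
toolx [ 0.419  0.908 -0.006] tooly [ 0.908 -0.419  0.02 ] toolz [ 0.015 -0.013 -1.   ] q [ 0.61  0.89 -0.24  1.79  0.41  0.49 -0.34]
d tool [ 0.0005 -0.1203 -0.002 ]
tool y at -24.8 deg; yaw about tool z -0.001 rad (=-0.1)
```

play_rows:
  targets:
    - {"jaw":1,"dx":0,"dy":-0.012,"dz":-0.0003,"yaw":0}
    - {"jaw":1,"dx":0,"dy":-0.015,"dz":-0.0003,"yaw":0}
    - {"jaw":1,"dx":0,"dy":-0.015,"dz":-0.0003,"yaw":0}
    - {"jaw":1,"dx":0,"dy":-0.015,"dz":-0.0003,"yaw":0}
    - {"jaw":1,"dx":0,"dy":-0.015,"dz":-0.0003,"yaw":0}

```text
clock: 4.05
tool_pos: [0.4471, -0.285, 0.0663]
eef_rot: [0.842, 0.539, 0.007, 0.014]
contact_force: [0.9, -0.4, -6.2]
opening: 0.112
```

```bash
python3 -c "
from h import *
go(*chest(-0.1575-.12,0),0.066,-24.7)"
```

```text
t 4.05 tcp [ 0.4471 -0.285   0.0663] F [ 0.9  -0.41 -6.19] op 0.112
toolx [ 0.42   0.908 -0.004] tooly [ 0.907 -0.419  0.031] toolz [ 0.026 -0.017 -1.   ] q [ 0.58  0.84 -0.17  2.01  0.45  0.3  -0.4 ]
d tool [ 0.0006 -0.0525 -0.0013]
tool y at -24.8 deg; yaw about tool z -0.002 rad (=-0.1)
```

play_rows:
  targets:
    - {"jaw":1,"dx":0,"dy":-0.012,"dz":0.0,"yaw":0}
    - {"jaw":1,"dx":0,"dy":-0.012,"dz":0.0,"yaw":0}
    - {"jaw":1,"dx":0,"dy":-0.01,"dz":0.0,"yaw":0}
    - {"jaw":1,"dx":0,"dy":-0.01,"dz":0,"yaw":0}
    - {"jaw":1,"dx":0,"dy":-0.006,"dz":0,"yaw":0}

```text
clock: 4.55
tool_pos: [0.4035, -0.265, 0.0663]
eef_rot: [0.842, 0.539, 0.009, 0.018]
contact_force: [0.8, -0.7, -4.2]
opening: 0.115
```

```bash
python3 -c "
from h import *
go(*chest(-0.1575-.12,0),0.066,-24.7)"
```

```text
t 4.55 tcp [ 0.4035 -0.265   0.0663] F [ 0.82 -0.67 -4.17] op 0.115
toolx [ 0.42   0.908 -0.004] tooly [ 0.907 -0.419  0.04 ] toolz [ 0.035 -0.02  -0.999] q [ 0.54  0.82 -0.09  2.16  0.48  0.15 -0.43]
d tool [ 0.0007 -0.0046  0.0001]
tool y at -24.8 deg; yaw about tool z -0.002 rad (=-0.1)
```

play_rows:
  targets:
    - {"jaw":1,"dx":0,"dy":-0.004,"dz":0.0,"yaw":0}
    - {"jaw":1,"dx":0,"dy":-0.004,"dz":0.0,"yaw":0}
    - {"jaw":1,"dx":0,"dy":-0.003,"dz":0.0,"yaw":0}
    - {"jaw":1,"dx":0,"dy":-0.003,"dz":0,"yaw":0}
    - {"jaw":1,"dx":0,"dy":0,"dz":0,"yaw":0}

```text
clock: 5.05
tool_pos: [0.4007, -0.2637, 0.0663]
eef_rot: [0.842, 0.538, 0.015, 0.026]
contact_force: [-2.1, 0.8, -1.5]
opening: 0.114
```

```bash
python3 -c "
from h import *
s,_=st(); print(tochest(s['tool_pos']))"
```

```text
t 5.05 tcp [ 0.4007 -0.2637  0.0663] F [-2.09  0.78 -1.51] op 0.114
toolx [ 0.42   0.907 -0.002] tooly [ 0.906 -0.419  0.06 ] toolz [ 0.054 -0.027 -0.998] q [ 0.53  0.81 -0.06  2.19  0.49  0.09 -0.44]
[-0.2760877  -0.00073343]
```

play_rows:
  targets:
    - {"jaw":0.72,"dx":0,"dy":0,"dz":0,"yaw":0}
    - {"jaw":0.72,"dx":0,"dy":0,"dz":0,"yaw":0}
    - {"jaw":0.72,"dx":0,"dy":0,"dz":-0.015,"yaw":0}
    - {"jaw":0.72,"dx":0,"dy":0.001,"dz":-0.03,"yaw":0}
    - {"jaw":0.72,"dx":0,"dy":0.002,"dz":-0.04,"yaw":0}

```text
clock: 5.55
tool_pos: [0.3956, -0.2604, 0.1501]
eef_rot: [0.842, 0.539, 0.012, 0.021]
contact_force: [0.2, -0.8, 0.6]
opening: 0.281
```

```bash
python3 -c "
from h import *
s,_=st(); print(tochest(s['tool_pos']))"
```

```text
t 5.55 tcp [ 0.3956 -0.2604  0.1501] F [ 0.23 -0.8   0.62] op 0.281
toolx [ 0.418  0.908 -0.003] tooly [ 0.907 -0.418  0.048] toolz [ 0.043 -0.023 -0.999] q [ 0.64  0.64 -0.24  2.14  0.44  0.35 -0.39]
[-2.82100488e-01  1.79751400e-04]
```

```bash
python3 -c "
from h import *
d=r.snapshot('top');boxes(d)
cv2.imwrite('pics/t3.png',d['frame'][:,:,::-1])
go(.5995,.0012,.2,-77.4)"
```

```text
box x 599.5 y 1.2 ztop 22.2  48x68 short-axis yaw -77.4 deg px [300. 222.]
box x 694.5 y 15.9 ztop 22.1  48x72 short-axis yaw -78.0 deg px [294. 181.]
box x 692.7 y 112.5 ztop 21.9  48x68 short-axis yaw -80.7 deg px [252. 181.]
t 5.60 tcp [ 0.3981 -0.2619  0.1556] F [-0.08 -0.55  2.71] op 0.280
toolx [ 0.419  0.908 -0.003] tooly [ 0.907 -0.418  0.058] toolz [ 0.051 -0.027 -0.998] q [ 0.64  0.63 -0.25  2.14  0.43  0.36 -0.39]
d tool [ 0.3231  0.0752 -0.0411]
tool y at -24.8 deg; yaw about tool z 0.919 rad (=52.6)
```

View pics/t3.png

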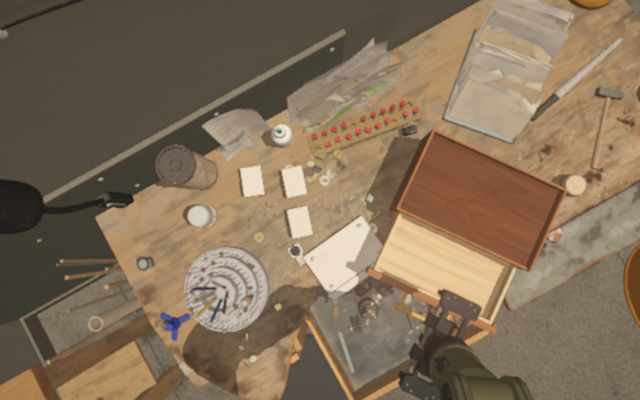

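play_rows:
  targets:
    - {"jaw":0,"dx":0.02,"dy":0.005,"dz":-0.03,"yaw":0}
    - {"jaw":0,"dx":0.045,"dy":0.01,"dz":-0.02,"yaw":0}
    - {"jaw":0,"dx":0.048,"dy":0.012,"dz":0,"yaw":0}
    - {"jaw":0,"dx":0.048,"dy":0.012,"dz":0,"yaw":0}
    - {"jaw":0,"dx":0.048,"dy":0.012,"dz":0,"yaw":0}

```text
clock: 6.1
tool_pos: [0.5289, -0.0971, 0.2127]
eef_rot: [0.847, 0.53, 0.013, 0.028]
contact_force: [0.7, -0.9, -0.7]
opening: 0.708
```

```bash
python3 -c "
from h import *
go(.5995,.0012,.2,-77.4)"
```

```text
t 6.10 tcp [ 0.5289 -0.0971  0.2127] F [ 0.74 -0.88 -0.75] op 0.708
toolx [ 0.438  0.899 -0.008] tooly [ 0.898 -0.436  0.061] toolz [ 0.051 -0.034 -0.998] q [ 0.25  0.6  -0.27  1.91  0.32  0.62 -0.68]
d tool [0.1194 0.0197 0.0129]
tool y at -25.9 deg; yaw about tool z 0.898 rad (=51.5)
```

play_rows:
  targets:
    - {"jaw":0,"dx":0.04,"dy":0.005,"dz":0,"yaw":0.12}
    - {"jaw":0,"dx":0.03,"dy":0.0,"dz":0.0,"yaw":0.14}
    - {"jaw":0,"dx":0.02,"dy":0,"dz":0,"yaw":0.145}
    - {"jaw":0,"dx":0.0,"dy":0,"dz":0,"yaw":0.145}
    - {"jaw":0,"dx":0,"dy":0,"dz":0,"yaw":0.145}

```text
clock: 6.6
tool_pos: [0.5854, -0.0087, 0.2129]
eef_rot: [0.978, 0.204, 0.025, 0.019]
contact_force: [-0.2, -0.5, 1.0]
opening: 0.999
```

```bash
python3 -c "
from h import *
go(.5995,.0012,.16,-77.4)"
```

```text
t 6.60 tcp [ 0.5854 -0.0087  0.2129] F [-0.21 -0.52  1.02] op 0.999
toolx [0.916 0.4   0.04 ] tooly [ 0.398 -0.916  0.047] toolz [ 0.056 -0.027 -0.998] q [-0.05  0.64 -0.05  1.78  0.1   0.67 -1.33]
d tool [ 0.0147 -0.0059  0.0533]
tool y at -66.5 deg; yaw about tool z 0.190 rad (=10.9)
```

play_rows:
  targets:
    - {"jaw":0,"dx":0.0147,"dy":-0.006,"dz":0.02,"yaw":0.1}
    - {"jaw":0,"dx":0.0,"dy":0.0,"dz":0.03,"yaw":0.09}
    - {"jaw":0,"dx":0,"dy":0,"dz":0.03,"yaw":0}
    - {"jaw":0,"dx":0.0,"dy":0,"dz":0.02,"yaw":0}
    - {"jaw":0,"dx":0,"dy":0,"dz":0,"yaw":0}

```text
clock: 7.1
tool_pos: [0.6025, 0.0022, 0.1111]
eef_rot: [0.994, 0.106, 0.028, 0.017]
contact_force: [0.2, 0.3, -0.3]
opening: 0.998
```

```bash
python3 -c "
from h import *
go(.5995,.0012,.008,-77.4)
d=r.snapshot('wrist');cv2.imwrite('pics/w3.png',d['frame'][:,:,::-1])"
```

```text
t 7.10 tcp [0.6025 0.0022 0.1111] F [ 0.16  0.32 -0.34] op 0.998
toolx [0.976 0.211 0.051] tooly [ 0.209 -0.977  0.039] toolz [ 0.058 -0.027 -0.998] q [-0.11  0.81  0.01  1.8   0.05  0.47 -1.5 ]
d tool [-0.0084 -0.0037  0.1028]
tool y at -77.9 deg; yaw about tool z -0.009 rad (=-0.5)
```

View pics/w3.png

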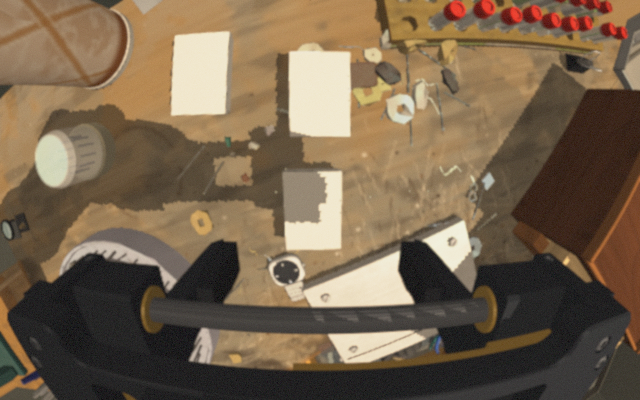

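play_rows:
  targets:
    - {"jaw":0,"dx":-0.008,"dy":-0.0037,"dz":0.02,"yaw":0}
    - {"jaw":0,"dx":0.0,"dy":0.0,"dz":0.025,"yaw":0}
    - {"jaw":0,"dx":0,"dy":0,"dz":0.025,"yaw":0}
    - {"jaw":0,"dx":0.0,"dy":0,"dz":0.015,"yaw":0}
    - {"jaw":0,"dx":0,"dy":0,"dz":0,"yaw":0}

```text
clock: 7.65
tool_pos: [0.6049, 0.002, 0.0318]
eef_rot: [0.994, 0.105, 0.035, 0.017]
contact_force: [0.2, 0.9, 0.3]
opening: 1.003
```

```bash
python3 -c "
from h import *
go(.5995,.0012,.006,-77.4)"
```

```text
t 7.65 tcp [0.6049 0.002  0.0318] F [0.17 0.87 0.3 ] op 1.003
toolx [0.975 0.211 0.065] tooly [ 0.208 -0.977  0.041] toolz [ 0.072 -0.026 -0.997] q [-0.11  0.94  0.02  1.83  0.06  0.3  -1.51]
d tool [-0.0072 -0.0014  0.0254]
tool y at -78.0 deg; yaw about tool z -0.010 rad (=-0.6)
```

play_rows:
  targets:
    - {"jaw":0,"dx":-0.006,"dy":-0.0014,"dz":0.01,"yaw":0}
    - {"jaw":0,"dx":0.0,"dy":0.0,"dz":0.014,"yaw":0}
    - {"jaw":0.7,"dx":0,"dy":0,"dz":0,"yaw":0}
    - {"jaw":0.7,"dx":0.0,"dy":0,"dz":0,"yaw":0}
    - {"jaw":0.7,"dx":0,"dy":0,"dz":0,"yaw":0}
  squeeze: 15

```text
clock: 8.15
tool_pos: [0.605, 0.0014, 0.0116]
eef_rot: [0.994, 0.105, 0.039, 0.017]
contact_force: [-0.1, 0.0, 1.2]
opening: 0.749
```

play_rows:
  targets:
    - {"jaw":0.7,"dx":0,"dy":0,"dz":0,"yaw":0}
    - {"jaw":0.7,"dx":0.0,"dy":0.0,"dz":0,"yaw":0}
    - {"jaw":0.7,"dx":0,"dy":0,"dz":0,"yaw":0}
    - {"jaw":0.7,"dx":0.0,"dy":0,"dz":0,"yaw":0}
    - {"jaw":0.7,"dx":0,"dy":0,"dz":0,"yaw":0}

```text
clock: 8.65
tool_pos: [0.6061, 0.0015, 0.0131]
eef_rot: [0.994, 0.105, 0.04, 0.017]
contact_force: [-0.4, 0.1, -0.4]
opening: 0.54
```

```bash
python3 -c "
from h import *
go(.5995,.0012,.1,-77.4)"
```

```text
t 8.65 tcp [0.6061 0.0015 0.0131] F [-0.43  0.08 -0.42] op 0.540
toolx [0.975 0.21  0.077] tooly [ 0.207 -0.977  0.042] toolz [ 0.084 -0.025 -0.996] q [-0.11  0.97  0.02  1.84  0.06  0.25 -1.51]
d tool [ 0.0001  0.0026 -0.0871]
tool y at -78.0 deg; yaw about tool z -0.011 rad (=-0.6)
```

play_rows:
  targets:
    - {"jaw":0.7,"dx":0,"dy":0,"dz":-0.01,"yaw":0}
    - {"jaw":0.7,"dx":0.0,"dy":0.0,"dz":-0.025,"yaw":0}
    - {"jaw":0.7,"dx":0,"dy":0,"dz":-0.03,"yaw":0}
    - {"jaw":0.7,"dx":0.0,"dy":0,"dz":-0.03,"yaw":0}
    - {"jaw":0.7,"dx":0,"dy":0,"dz":-0.02,"yaw":0}
  squeeze: 25

```text
clock: 9.15
tool_pos: [0.5936, 0.0043, 0.1303]
eef_rot: [0.994, 0.105, 0.037, 0.017]
contact_force: [0.7, -1.3, -0.2]
opening: 0.533
```

play_rows:
  targets:
    - {"jaw":0.7,"dx":0,"dy":0,"dz":-0.03,"yaw":0}
    - {"jaw":0.7,"dx":0.0,"dy":0.0,"dz":-0.03,"yaw":0}
    - {"jaw":0.7,"dx":0,"dy":0,"dz":0,"yaw":0}
    - {"jaw":0.7,"dx":0.0,"dy":0,"dz":0,"yaw":0}
    - {"jaw":0.7,"dx":0,"dy":0,"dz":0,"yaw":0}

```text
clock: 9.65
tool_pos: [0.5891, 0.0058, 0.198]
eef_rot: [0.994, 0.105, 0.04, 0.017]
contact_force: [0.2, 0.2, -0.9]
opening: 0.541
```

```bash
cat >> h.py <<'E'
def weigh(n=8):
    F=[];T=[]
    for i in range(n):
        r.snapshot("scene"); s=r.get_state(); F.append(s["contact_force"]); T.append(s["joint_torque"])
    print("F mean",np.mean(F,0).round(2),"sd",np.std(F,0).round(2),"tau",np.mean(T,0).round(2))
E
python3 -c "
from h import *
weigh()
go(*chest(-0.157,0),.2,-24.7+90)
d=r.snapshot('top');boxes(d);cv2.imwrite('pics/t4.png',d['frame'][:,:,::-1])"
```

```text
F mean [-0.09  0.13 -0.77] sd [0.46 0.58 0.23] tau [  0.   -49.25   1.46 -12.87   0.07  -0.39  -0.  ]
t 10.05 tcp [0.5891 0.0058 0.1976] F [-1.11 -0.63 -0.69] op 0.531
toolx [0.975 0.21  0.075] tooly [ 0.207 -0.977  0.042] toolz [ 0.083 -0.026 -0.996] q [-0.12  0.66  0.01  1.81  0.04  0.59 -1.5 ]
d tool [-0.1446  0.295  -0.0008]
tool y at -78.0 deg; yaw about tool z 0.640 rad (=36.7)
box x 692.5 y 112.3 ztop 22.1  49x68 short-axis yaw -80.6 deg px [252. 181.]
```

View pics/t4.png

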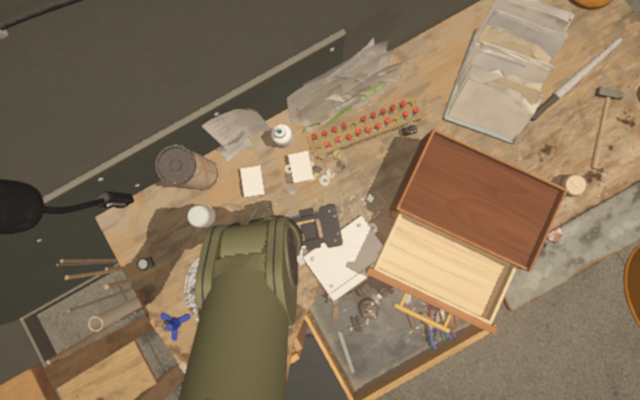

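```bash
python3 -c "
from h import *
go(*chest(-0.0,0.085),.2,-24.7+90)"
```

```text
t 10.10 tcp [0.5892 0.0058 0.1977] F [ 0.52 -0.12  0.76] op 0.542
toolx [0.975 0.21  0.076] tooly [ 0.207 -0.977  0.042] toolz [ 0.083 -0.026 -0.996] q [-0.12  0.66  0.01  1.81  0.04  0.59 -1.5 ]
d tool [0.0315 0.3205 0.0137]
tool y at -78.0 deg; yaw about tool z 0.640 rad (=36.7)
```

play_rows:
  targets:
    - {"jaw":0.7,"dx":0.003,"dy":0.03,"dz":0,"yaw":0}
    - {"jaw":0.7,"dx":0.005,"dy":0.04,"dz":0,"yaw":0}
    - {"jaw":0.7,"dx":0.005,"dy":0.045,"dz":0,"yaw":0}
    - {"jaw":0.7,"dx":0.005,"dy":0.045,"dz":0,"yaw":0}
    - {"jaw":0.7,"dx":0.005,"dy":0.045,"dz":0,"yaw":0}

```text
clock: 10.6
tool_pos: [0.6567, -0.1833, 0.2062]
eef_rot: [0.993, 0.114, 0.039, 0.013]
contact_force: [1.1, 0.3, -0.4]
opening: 0.536
```

play_rows:
  targets:
    - {"jaw":0.7,"dx":0.003,"dy":0.045,"dz":0,"yaw":0}
    - {"jaw":0.7,"dx":0.003,"dy":0.03,"dz":0,"yaw":0}
    - {"jaw":0.7,"dx":0.0,"dy":0.0,"dz":0,"yaw":0.13}
    - {"jaw":0.7,"dx":0.0,"dy":0,"dz":0,"yaw":0.14}
    - {"jaw":0.7,"dx":0.0,"dy":0,"dz":0,"yaw":0.14}

```text
clock: 11.1
tool_pos: [0.6785, -0.272, 0.2075]
eef_rot: [0.994, -0.105, 0.041, 0.008]
contact_force: [0.1, -0.5, -0.1]
opening: 0.539
```

```bash
python3 -c "
from h import *
weigh(6)
go(*chest(-0.0,0.085),.15,-24.7+90)
d=r.snapshot('top');boxes(d)"
```

```text
F mean [-0.    0.22 -0.46] sd [0.25 0.36 0.39] tau [  0.14 -60.55   2.35 -16.93  -0.08  -0.4   -0.2 ]
t 11.40 tcp [ 0.679  -0.2701  0.208 ] F [ 0.27 -0.22 -0.45] op 0.538
toolx [ 0.977 -0.197  0.083] tooly [-0.198 -0.98   0.007] toolz [ 0.08  -0.023 -0.997] q [ 0.29  0.83  0.05  1.33 -0.05  0.89 -1.41]
d tool [0.0095 0.0284 0.0591]
tool y at -101.4 deg; yaw about tool z 0.232 rad (=13.3)
box x 610.5 y 219.2 ztop 67.8  47x50 short-axis yaw -49.0 deg px [200. 216.]
box x 692.8 y 112.5 ztop 22.0  48x68 short-axis yaw -80.7 deg px [252. 181.]
```

play_rows:
  targets:
    - {"jaw":0.7,"dx":0.009,"dy":0.028,"dz":0,"yaw":0.1}
    - {"jaw":0.7,"dx":0,"dy":0,"dz":0.02,"yaw":0.132}
    - {"jaw":0.7,"dx":0.0,"dy":0.0,"dz":0.02,"yaw":0}
    - {"jaw":0.7,"dx":0.0,"dy":0,"dz":0.01,"yaw":0}
    - {"jaw":0.7,"dx":0.0,"dy":0,"dz":0,"yaw":0}

```text
clock: 11.95
tool_pos: [0.6879, -0.3001, 0.1592]
eef_rot: [0.976, -0.214, 0.043, 0.002]
contact_force: [0.2, 0.5, -0.6]
opening: 0.539
```

```bash
python3 -c "
from h import *
go(*chest(-0.0,0.085),.122,-24.7+90)
d=r.snapshot('wrist');cv2.imwrite('pics/w5.png',d['frame'][:,:,::-1])"
```

```text
t 11.95 tcp [ 0.6879 -0.3001  0.1592] F [ 0.22  0.45 -0.58] op 0.539
toolx [ 0.904 -0.418  0.085] tooly [-0.418 -0.908 -0.015] toolz [ 0.083 -0.021 -0.996] q [ 0.31  0.92  0.1   1.31 -0.12  0.84 -1.56]
d tool [-0.0032  0.0018  0.037 ]
tool y at -114.7 deg; yaw about tool z -0.001 rad (=-0.0)
```

View pics/w5.png

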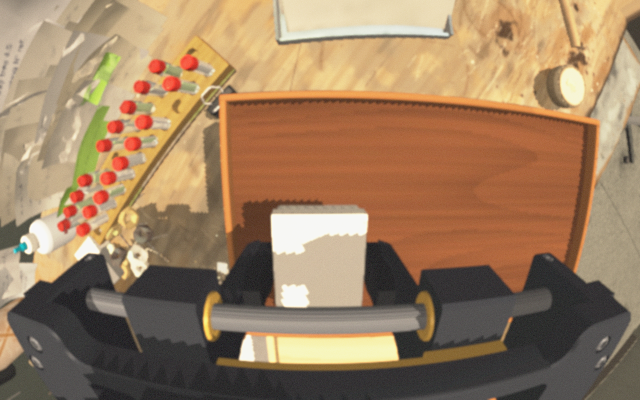

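play_rows:
  targets:
    - {"jaw":0.7,"dx":-0.003,"dy":0.002,"dz":0.015,"yaw":0}
    - {"jaw":0.7,"dx":0,"dy":0,"dz":0.01,"yaw":0}
    - {"jaw":0.7,"dx":0.0,"dy":0.0,"dz":0.006,"yaw":0}
    - {"jaw":0.7,"dx":0.0,"dy":0,"dz":0.003,"yaw":0}
    - {"jaw":0.7,"dx":0.0,"dy":0,"dz":0,"yaw":0}

```text
clock: 12.5
tool_pos: [0.6907, -0.3017, 0.1292]
eef_rot: [0.976, -0.213, 0.047, 0.002]
contact_force: [0.4, -0.2, -1.6]
opening: 0.536
```

```bash
python3 -c "
from h import *
go(*chest(-0.0,0.085),.121,-24.7+90)"
```

```text
t 12.50 tcp [ 0.6907 -0.3017  0.1292] F [ 0.44 -0.2  -1.65] op 0.536
toolx [ 0.905 -0.415  0.093] tooly [-0.416 -0.909 -0.017] toolz [ 0.092 -0.024 -0.996] q [ 0.31  0.95  0.09  1.32 -0.12  0.78 -1.56]
d tool [-0.0041  0.0011  0.0078]
tool y at -114.6 deg; yaw about tool z 0.002 rad (=0.1)
```

play_rows:
  targets:
    - {"jaw":0.7,"dx":-0.003,"dy":0.001,"dz":0.006,"yaw":0}
    - {"jaw":0.7,"dx":0,"dy":0,"dz":0.004,"yaw":0}
    - {"jaw":0.7,"dx":0.0,"dy":0.0,"dz":0,"yaw":0}
    - {"jaw":0.7,"dx":0.0,"dy":0,"dz":0,"yaw":0}
    - {"jaw":0.7,"dx":0.0,"dy":0,"dz":0,"yaw":0}

```text
clock: 13.0
tool_pos: [0.6894, -0.3019, 0.1217]
eef_rot: [0.976, -0.213, 0.049, 0.002]
contact_force: [0.4, -0.1, -0.0]
opening: 0.536
```

```bash
python3 -c "
from h import *
go(*chest(-0.0,0.085),.121,-24.7+90)"
```

```text
t 13.00 tcp [ 0.6894 -0.3019  0.1217] F [ 0.44 -0.11 -0.01] op 0.536
toolx [ 0.905 -0.415  0.096] tooly [-0.415 -0.91  -0.017] toolz [ 0.095 -0.025 -0.995] q [ 0.31  0.96  0.09  1.34 -0.12  0.76 -1.55]
d tool [-0.0022  0.0002  0.0005]
tool y at -114.5 deg; yaw about tool z 0.003 rad (=0.2)
```

play_rows:
  targets:
    - {"jaw":0.32,"dx":0,"dy":0,"dz":0,"yaw":0}
    - {"jaw":0.32,"dx":0,"dy":0,"dz":0,"yaw":0}
    - {"jaw":0.32,"dx":0.0,"dy":0.0,"dz":-0.03,"yaw":0}
    - {"jaw":0.32,"dx":0.0,"dy":0,"dz":-0.04,"yaw":0}
    - {"jaw":0.32,"dx":0.0,"dy":0,"dz":-0.05,"yaw":0}

```text
clock: 13.5
tool_pos: [0.6733, -0.2963, 0.2337]
eef_rot: [0.976, -0.212, 0.04, 0.0]
contact_force: [0.3, -0.7, 1.4]
opening: 0.68
```

```bash
python3 -c "
from h import *
st()
d=r.snapshot('top');boxes(d)
st()
d=r.snapshot('wrist');cv2.imwrite('pics/w6.png',d['frame'][:,:,::-1])"
```

```text
t 13.50 tcp [ 0.6733 -0.2963  0.2337] F [ 0.31 -0.66  1.41] op 0.680
toolx [ 0.907 -0.415  0.078] tooly [-0.415 -0.91  -0.017] toolz [ 0.077 -0.017 -0.997] q [ 0.31  0.82  0.11  1.28 -0.11  0.96 -1.56]
box x 692.8 y 112.5 ztop 22.0  49x68 short-axis yaw -80.5 deg px [252. 181.]
t 13.55 tcp [ 0.6778 -0.299   0.2454] F [ 2.26 -1.27  5.12] op 0.682
toolx [ 0.905 -0.415  0.095] tooly [-0.415 -0.91  -0.017] toolz [ 0.094 -0.024 -0.995] q [ 0.31  0.81  0.11  1.27 -0.11  0.97 -1.56]
```

View pics/w6.png

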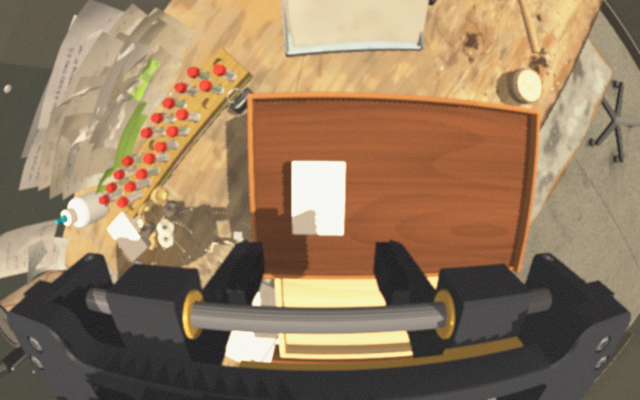

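play_rows:
  targets:
    - {"jaw":0,"dx":0,"dy":0,"dz":-0.04,"yaw":0}
    - {"jaw":0,"dx":-0.01,"dy":-0.04,"dz":-0.02,"yaw":0}
    - {"jaw":0,"dx":-0.015,"dy":-0.045,"dz":0,"yaw":-0.1}
    - {"jaw":0,"dx":-0.015,"dy":-0.045,"dz":0,"yaw":-0.1}
    - {"jaw":0,"dx":-0.015,"dy":-0.045,"dz":0,"yaw":-0.1}

```text
clock: 14.1
tool_pos: [0.682, -0.1235, 0.3022]
eef_rot: [0.996, -0.068, 0.052, 0.015]
contact_force: [0.9, 1.2, 0.1]
opening: 1.002
```

```bash
python3 -c "
from h import *
st()
d=r.snapshot('top');boxes(d);cv2.imwrite('pics/t6.png',cv2.resize(d['frame'][100:300,200:400,::-1],None,fx=3,fy=3))
go(.715,.0,.2,-78)"
```

```text
t 14.10 tcp [ 0.682  -0.1235  0.3022] F [0.88 1.17 0.14] op 1.002
toolx [ 0.985 -0.134  0.105] tooly [-0.137 -0.99   0.022] toolz [ 0.101 -0.036 -0.994] q [ 0.06  0.68  0.07  1.38 -0.02  0.98 -1.58]
box x 694.2 y 112.1 ztop 22.3  45x66 short-axis yaw -81.7 deg px [252. 180.]
box x 682.4 y -303.4 ztop 130.6  43x68 short-axis yaw 66.8 deg px [448. 182.]
box x 729.3 y 16.3 ztop 22.3  37x70 short-axis yaw 77.8 deg px [295. 165.]
t 14.15 tcp [ 0.6819 -0.1101  0.3014] F [-1.77  7.21 -1.27] op 1.000
toolx [ 0.988 -0.118  0.101] tooly [-0.12  -0.993  0.013] toolz [ 0.099 -0.025 -0.995] q [ 0.05  0.67  0.06  1.39 -0.03  0.98 -1.58]
d tool [ 0.0094 -0.1145  0.1015]
tool y at -96.9 deg; yaw about tool z -0.330 rad (=-18.9)
```

View pics/t6.png

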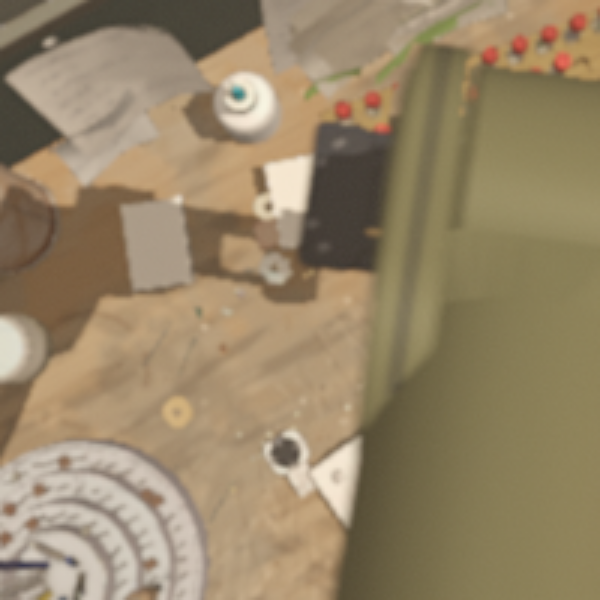

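```bash
python3 -c "
from h import *
for n in('top','scene'):
    d=r.snapshot(n);P=cloud(d).reshape(-1,3)
    m=(P[:,0]>.64)&(P[:,0]<.86)&(P[:,1]>.13)&(P[:,1]<.4)&(P[:,2]>.04)&(P[:,2]<.4)
    Q=P[m]
    for lo in(.04,.08,.12,.16,.2): 
        q=Q[(Q[:,2]>lo)&(Q[:,2]<lo+.04)]
        if len(q)>5: print(n,lo,len(q),np.percentile(q[:,:2],[3,97],axis=0).round(3).tolist())
    m=(P[:,0]>.74)&(P[:,0]<.86)&(P[:,1]>-.05)&(P[:,1]<.12)&(P[:,2]>.05)&(P[:,2]<.2);Q=P[m]
    if len(Q):print('dropper',np.percentile(Q,[5,50,95],axis=0).round(3).tolist())
go(.6925,.1125,.2,-80.6)"
```

```text
top 0.04 727 [[0.668, 0.135], [0.779, 0.392]]
top 0.08 940 [[0.648, 0.135], [0.784, 0.392]]
top 0.12 1186 [[0.647, 0.137], [0.794, 0.389]]
top 0.16 2800 [[0.648, 0.14], [0.804, 0.382]]
top 0.2 819 [[0.661, 0.138], [0.81, 0.391]]
dropper [[0.787, -0.034, 0.056], [0.832, 0.067, 0.107], [0.858, 0.115, 0.188]]
scene 0.04 1422 [[0.665, 0.138], [0.77, 0.395]]
scene 0.08 1507 [[0.665, 0.14], [0.776, 0.395]]
scene 0.12 1718 [[0.665, 0.138], [0.796, 0.395]]
scene 0.16 2846 [[0.665, 0.142], [0.802, 0.392]]
scene 0.2 1731 [[0.663, 0.141], [0.81, 0.395]]
dropper [[0.784, -0.038, 0.055], [0.812, 0.063, 0.103], [0.857, 0.115, 0.192]]
t 14.25 tcp [ 0.6818 -0.1189  0.3015] F [ 0.61 -1.06  1.28] op 1.000
toolx [ 0.986 -0.13   0.102] tooly [-0.133 -0.991  0.019] toolz [ 0.099 -0.032 -0.995] q [ 0.06  0.68  0.07  1.38 -0.03  0.98 -1.58]
d tool [-0.03   -0.2326  0.0947]
tool y at -97.6 deg; yaw about tool z -0.297 rad (=-17.0)
```

```bash
python3 -c "
from h import *
d=r.snapshot('scene');print(plane(d,[[173,282],[190,288],[207,282]],0))
t=r.snapshot('top'); P=cloud(t); print(np.median(P[160:172,172:184].reshape(-1,3),axis=0)); print(np.median(P[168:182,205:213].reshape(-1,3),axis=0),P[172,195:222,2].round(2))
cv2.imwrite('pics/t7.png',cv2.resize(t['frame'][80:280,120:380,::-1],None,fx=3,fy=3))"
```

```text
[[7.26298880e-01 2.76536922e-01 0.00000000e+00]
 [6.85875853e-01 2.56839320e-01 0.00000000e+00]
 [6.79129594e-01 2.20003746e-01 1.11022302e-16]]
[0.70848171 0.22913549 0.17625324]
[0.70129262 0.1972055  0.07384499] [ 0.17  0.16  0.15  0.15  0.14  0.14  0.13  0.13  0.12  0.11  0.11  0.1
  0.09  0.09  0.08  0.07  0.06  0.06  0.05  0.04  0.04  0.03  0.02  0.01
  0.    0.   -0.  ]
```

View pics/t7.png

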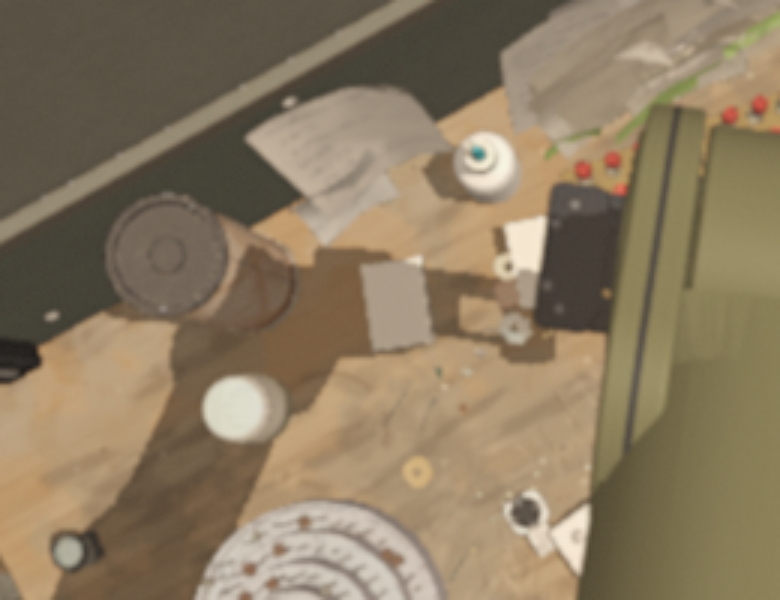

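play_rows:
  targets:
    - {"jaw":0,"dx":-0.01,"dy":-0.04,"dz":0,"yaw":0}
    - {"jaw":0,"dx":-0.01,"dy":-0.045,"dz":0.01,"yaw":0}
    - {"jaw":0,"dx":-0.01,"dy":-0.045,"dz":0.02,"yaw":-0.1}
    - {"jaw":0,"dx":-0.01,"dy":-0.045,"dz":0.02,"yaw":-0.1}
    - {"jaw":0,"dx":0,"dy":-0.03,"dz":0.01,"yaw":-0.1}

```text
clock: 14.85
tool_pos: [0.6722, 0.0624, 0.2308]
eef_rot: [0.996, 0.068, 0.051, 0.031]
contact_force: [-0.2, 0.3, 0.6]
opening: 1.0
```

```bash
python3 -c "
from h import *
d=r.snapshot('top');boxes(d);cv2.imwrite('pics/t8.png',cv2.resize(d['frame'][80:280,180:400,::-1],None,fx=3,fy=3))
go(.673,.1,.15,-80.6)
s=r.get_state();d=r.snapshot('wrist');cv2.imwrite('pics/w8.png',d['frame'][:,:,::-1])"
```

```text
box x 683.7 y -300.0 ztop 130.5  49x68 short-axis yaw 65.1 deg px [444. 182.]
box x 732.2 y -9.3 ztop 22.0  41x76 short-axis yaw -59.2 deg px [304. 163.]
t 14.90 tcp [0.6717 0.0688 0.229 ] F [ 0.09  4.35 -1.98] op 0.998
toolx [0.984 0.148 0.096] tooly [ 0.142 -0.988  0.064] toolz [ 0.104 -0.049 -0.993] q [-0.22  0.72  0.03  1.53  0.07  0.8  -1.67]
d tool [-0.0017 -0.0357  0.0771]
tool y at -81.8 deg; yaw about tool z -0.021 rad (=-1.2)
```

View pics/t8.png

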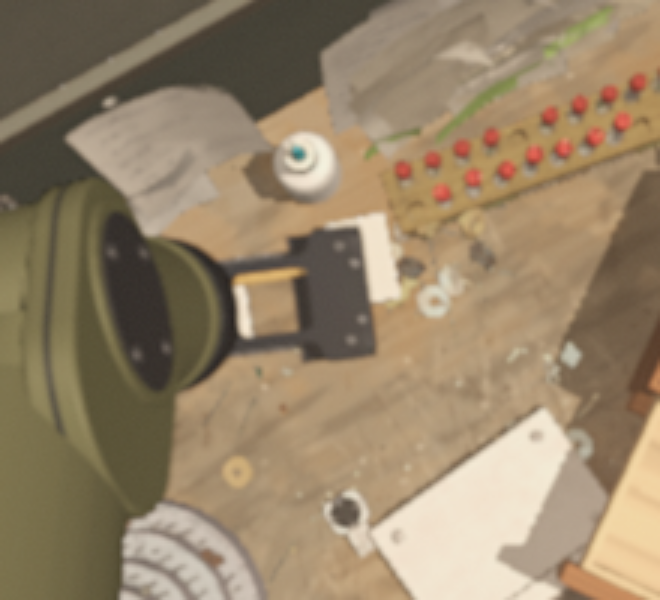

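View pics/w8.png

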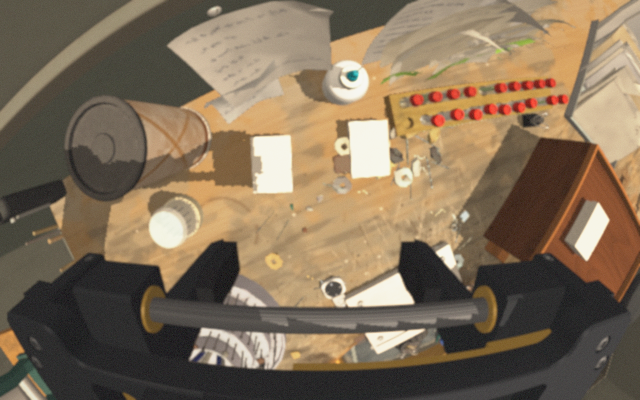

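```bash
cat >> h.py <<'E'
def wboxes(zt=0.023):
    s=r.get_state(); d=r.snapshot("wrist"); m=white(d).astype(np.uint8)*255; m[235:]=0
    for c in cv2.findContours(m,cv2.RETR_EXTERNAL,cv2.CHAIN_APPROX_NONE)[0]:
        if cv2.contourArea(c)<300: continue
        w=wplane(d,s,c[:,0,:],zt)[:,:2]; (cx,cy),(a,b),ang=cv2.minAreaRect((w*1000).astype(np.float32)); t=ang if a<b else ang+90
        if 38<min(a,b)<60 and 55<max(a,b)<85: print("wbox x %.1f y %.1f %.0fx%.0f yaw %.1f"%(cx,cy,min(a,b),max(a,b),(t+90)%180-90),"px",c[:,0].mean(0).round())
    return d,s
E
python3 -c "
from h import *
d,s=wboxes();st()
print(wplane(d,s,[[209,138]],0))"
```

```text
wbox x 693.0 y 112.9 45x67 yaw -80.8 px [267. 164.]
wbox x 727.1 y 1.7 48x67 yaw -77.6 px [366. 148.]
t 15.00 tcp [0.6731 0.0616 0.2316] F [-0.04 -1.49 -0.3 ] op 0.994
toolx [0.986 0.135 0.099] tooly [ 0.129 -0.989  0.068] toolz [ 0.107 -0.055 -0.993] q [-0.22  0.72  0.04  1.52  0.06  0.8  -1.67]
[[0.7150468 0.1946545 0.       ]]
```

play_rows:
  targets:
    - {"jaw":0,"dx":0,"dy":0.03,"dz":0,"yaw":0}
    - {"jaw":0,"dx":0,"dy":0.03,"dz":0,"yaw":0}
    - {"jaw":0,"dx":0,"dy":0.03,"dz":0,"yaw":0}
    - {"jaw":0,"dx":0,"dy":0.03,"dz":0,"yaw":0}
    - {"jaw":0,"dx":0,"dy":0.03,"dz":0,"yaw":0}

```text
clock: 15.5
tool_pos: [0.6937, -0.105, 0.2453]
eef_rot: [0.996, 0.056, 0.054, 0.035]
contact_force: [0.2, 0.8, -0.9]
opening: 1.003
```

```bash
python3 -c "
from h import *
st();r.snapshot('top');st();r.snapshot('top');st()"
```

```text
t 15.50 tcp [ 0.6937 -0.105   0.2453] F [ 0.16  0.83 -0.88] op 1.003
toolx [0.988 0.116 0.103] tooly [ 0.109 -0.991  0.076] toolz [ 0.111 -0.064 -0.992] q [ 0.05  0.73  0.01  1.44  0.07  0.85 -1.44]
t 15.55 tcp [ 0.6935 -0.1152  0.2463] F [-0.44 -6.38  1.2 ] op 1.000
toolx [0.989 0.107 0.104] tooly [ 0.099 -0.992  0.084] toolz [ 0.112 -0.073 -0.991] q [ 0.06  0.74  0.02  1.44  0.07  0.85 -1.44]
t 15.60 tcp [ 0.6933 -0.1124  0.2459] F [ 0.01 -0.81  0.13] op 1.002
toolx [0.989 0.107 0.104] tooly [ 0.099 -0.992  0.082] toolz [ 0.112 -0.071 -0.991] q [ 0.06  0.73  0.02  1.44  0.07  0.85 -1.44]
```

play_rows:
  targets:
    - {"jaw":0,"dx":0,"dy":0,"dz":-0.04,"yaw":0}
    - {"jaw":0,"dx":0,"dy":0,"dz":-0.04,"yaw":0}
    - {"jaw":0,"dx":0,"dy":0,"dz":-0.04,"yaw":0}
    - {"jaw":0,"dx":0,"dy":0,"dz":-0.04,"yaw":0}
    - {"jaw":0,"dx":0,"dy":0,"dz":-0.04,"yaw":0}

```text
clock: 16.1
tool_pos: [0.6654, -0.1157, 0.4462]
eef_rot: [0.997, 0.036, 0.047, 0.042]
contact_force: [0.5, 0.5, -0.2]
opening: 1.001
```

```bash
python3 -c "
from h import *
st();r.snapshot('top');st();r.snapshot('top');st()"
```

```text
t 16.10 tcp [ 0.6654 -0.1157  0.4462] F [ 0.49  0.47 -0.17] op 1.001
toolx [0.993 0.075 0.091] tooly [ 0.067 -0.994  0.088] toolz [ 0.097 -0.081 -0.992] q [ 0.05  0.56  0.04  1.18  0.05  1.3  -1.43]
t 16.15 tcp [ 0.6678 -0.1161  0.4549] F [ 1.67 -0.27  5.78] op 1.002
toolx [0.992 0.075 0.105] tooly [ 0.065 -0.994  0.09 ] toolz [ 0.111 -0.083 -0.99 ] q [ 0.05  0.55  0.04  1.16  0.05  1.31 -1.43]
t 16.20 tcp [ 0.6682 -0.1161  0.4521] F [0.48 0.2  0.04] op 1.001
toolx [0.992 0.075 0.105] tooly [ 0.066 -0.994  0.09 ] toolz [ 0.111 -0.083 -0.99 ] q [ 0.05  0.55  0.04  1.17  0.05  1.3  -1.43]
```

play_rows:
  targets:
    - {"jaw":0,"dx":0,"dy":0,"dz":0,"yaw":0}
    - {"jaw":0,"dx":0,"dy":0,"dz":0,"yaw":0}
    - {"jaw":0,"dx":0,"dy":0,"dz":0,"yaw":0}
    - {"jaw":0,"dx":0,"dy":0,"dz":0,"yaw":0}
    - {"jaw":0,"dx":0,"dy":0,"dz":0,"yaw":0}

```text
clock: 16.7
tool_pos: [0.666, -0.1217, 0.4495]
eef_rot: [0.997, 0.03, 0.051, 0.045]
contact_force: [0.3, 0.4, 0.5]
opening: 1.001
```

```bash
python3 -c "
from h import *
st()"
```

```text
t 16.70 tcp [ 0.666  -0.1217  0.4495] F [0.31 0.45 0.53] op 1.001
toolx [0.993 0.065 0.1  ] tooly [ 0.056 -0.994  0.092] toolz [ 0.105 -0.086 -0.991] q [ 0.05  0.55  0.04  1.17  0.05  1.3  -1.43]
```

play_rows:
  targets:
    - {"jaw":0,"dx":0.03,"dy":0,"dz":0,"yaw":0}
    - {"jaw":0,"dx":0.03,"dy":0,"dz":0,"yaw":0}
    - {"jaw":0,"dx":0.03,"dy":0,"dz":0,"yaw":0}
    - {"jaw":0,"dx":0,"dy":0,"dz":0,"yaw":0}
    - {"jaw":0,"dx":0,"dy":0,"dz":0,"yaw":0}

```text
clock: 17.2
tool_pos: [0.755, -0.1159, 0.4519]
eef_rot: [0.998, 0.03, 0.045, 0.044]
contact_force: [0.8, -0.7, -0.6]
opening: 0.999
```

```bash
python3 -c "
from h import *
st()"
```

```text
t 17.20 tcp [ 0.755  -0.1159  0.4519] F [ 0.85 -0.68 -0.63] op 0.999
toolx [0.994 0.064 0.087] tooly [ 0.056 -0.994  0.09 ] toolz [ 0.092 -0.085 -0.992] q [ 0.04  0.75  0.05  0.77  0.04  1.52 -1.43]
```

play_rows:
  targets:
    - {"jaw":0,"dx":-0.03,"dy":0,"dz":0,"yaw":0}
    - {"jaw":0,"dx":-0.03,"dy":0,"dz":0,"yaw":0}
    - {"jaw":0,"dx":-0.03,"dy":0,"dz":0,"yaw":0}
    - {"jaw":0,"dx":0,"dy":0,"dz":0,"yaw":0}
    - {"jaw":0,"dx":0,"dy":0,"dz":0,"yaw":0}

```text
clock: 17.7
tool_pos: [0.6558, -0.1221, 0.4398]
eef_rot: [0.998, 0.03, 0.04, 0.044]
contact_force: [1.3, 0.1, 0.8]
opening: 0.998
```

```bash
python3 -c "
from h import *
st()"
```

```text
t 17.70 tcp [ 0.6558 -0.1221  0.4398] F [1.28 0.09 0.79] op 0.998
toolx [0.995 0.063 0.078] tooly [ 0.056 -0.994  0.09 ] toolz [ 0.083 -0.085 -0.993] q [ 0.05  0.55  0.04  1.21  0.06  1.29 -1.43]
```

play_rows:
  targets:
    - {"jaw":0,"dx":0,"dy":-0.03,"dz":0,"yaw":0}
    - {"jaw":0,"dx":0,"dy":-0.03,"dz":0,"yaw":0}
    - {"jaw":0,"dx":0,"dy":-0.03,"dz":0,"yaw":0}
    - {"jaw":0,"dx":0,"dy":0,"dz":0,"yaw":0}
    - {"jaw":0,"dx":0,"dy":0,"dz":0,"yaw":0}

```text
clock: 18.2
tool_pos: [0.6531, -0.0312, 0.4339]
eef_rot: [0.998, 0.028, 0.044, 0.044]
contact_force: [-0.2, -1.3, 0.4]
opening: 1.001
```

```bash
sed -i 's/s\["q"\].round(2)/s["q"].round(4)/' h.py; python3 -c "
from h import *
st()"
```

```text
t 18.20 tcp [ 0.6531 -0.0312  0.4339] F [-0.25 -1.29  0.39] op 1.001
toolx [0.995 0.06  0.085] tooly [ 0.052 -0.994  0.091] toolz [ 0.09  -0.086 -0.992] q [-0.0924  0.5321  0.0448  1.2604  0.0714  1.265  -1.5876]
```

play_rows:
  targets:
    - {"jaw":0,"dx":0,"dy":0.03,"dz":0,"yaw":0}
    - {"jaw":0,"dx":0,"dy":0.03,"dz":0,"yaw":0}
    - {"jaw":0,"dx":0,"dy":0.03,"dz":0,"yaw":0}
    - {"jaw":0,"dx":0,"dy":0,"dz":0,"yaw":0}
    - {"jaw":0,"dx":0,"dy":0,"dz":0,"yaw":0}

```text
clock: 18.7
tool_pos: [0.66, -0.1271, 0.4431]
eef_rot: [0.998, 0.027, 0.045, 0.045]
contact_force: [-0.5, 1.2, 0.6]
opening: 1.001
```

```bash
python3 -c "
from h import *
st()"
```

```text
t 18.70 tcp [ 0.66   -0.1271  0.4431] F [-0.48  1.18  0.56] op 1.001
toolx [0.994 0.058 0.088] tooly [ 0.05  -0.994  0.093] toolz [ 0.093 -0.088 -0.992] q [ 0.0593  0.5538  0.0466  1.1934  0.056   1.2937 -1.4312]
```

play_rows:
  targets:
    - {"jaw":0,"dx":0,"dy":0,"dz":0,"yaw":0}
    - {"jaw":0,"dx":0,"dy":0,"dz":0,"yaw":0}
    - {"jaw":0,"dx":0,"dy":0,"dz":0,"yaw":0}
    - {"jaw":0,"dx":0,"dy":0,"dz":0,"yaw":0}
    - {"jaw":0,"dx":0,"dy":0,"dz":0,"yaw":0}

```text
clock: 19.2
tool_pos: [0.6604, -0.1244, 0.443]
eef_rot: [0.998, 0.029, 0.046, 0.044]
contact_force: [-0.2, -0.1, 0.5]
opening: 1.002
```

```bash
python3 -c "
from h import *
st()"
```

```text
t 19.20 tcp [ 0.6604 -0.1244  0.443 ] F [-0.19 -0.12  0.49] op 1.002
toolx [0.994 0.062 0.088] tooly [ 0.054 -0.994  0.091] toolz [ 0.093 -0.086 -0.992] q [ 0.0565  0.5537  0.0454  1.1936  0.0553  1.2936 -1.4315]
```

play_rows:
  targets:
    - {"jaw":0,"dx":0.045,"dy":0,"dz":0,"yaw":0}
    - {"jaw":0,"dx":0.045,"dy":0,"dz":0,"yaw":0}
    - {"jaw":0,"dx":0,"dy":0,"dz":0,"yaw":0}
    - {"jaw":0,"dx":-0.045,"dy":0,"dz":0,"yaw":0}
    - {"jaw":0,"dx":-0.045,"dy":0,"dz":0,"yaw":0}

```text
clock: 19.7
tool_pos: [0.6616, -0.1208, 0.4302]
eef_rot: [0.998, 0.032, 0.037, 0.043]
contact_force: [0.4, -1.1, 0.4]
opening: 0.998
```

play_rows:
  targets:
    - {"jaw":0,"dx":0,"dy":0,"dz":0,"yaw":0}
    - {"jaw":0,"dx":0,"dy":0,"dz":-0.04,"yaw":0}
    - {"jaw":0,"dx":0,"dy":0,"dz":-0.04,"yaw":0}
    - {"jaw":0,"dx":0,"dy":0,"dz":0,"yaw":0}
    - {"jaw":0,"dx":0,"dy":0,"dz":0,"yaw":0}

```text
clock: 20.2
tool_pos: [0.6441, -0.1142, 0.5099]
eef_rot: [0.998, 0.031, 0.028, 0.042]
contact_force: [0.4, 0.7, -0.4]
opening: 1.0
```

```bash
python3 -c "
from h import *
st()"
```

```text
t 20.20 tcp [ 0.6441 -0.1142  0.5099] F [ 0.35  0.66 -0.43] op 1.000
toolx [0.996 0.065 0.054] tooly [ 0.06  -0.994  0.086] toolz [ 0.059 -0.082 -0.995] q [ 0.0414  0.5297  0.0517  1.0404  0.0511  1.506  -1.4247]
```

play_rows:
  targets:
    - {"jaw":0,"dx":0,"dy":0,"dz":0.04,"yaw":0}
    - {"jaw":0,"dx":0,"dy":0,"dz":0.04,"yaw":0}
    - {"jaw":0,"dx":0,"dy":0,"dz":0,"yaw":0}
    - {"jaw":0,"dx":0,"dy":0,"dz":0,"yaw":0}
    - {"jaw":0,"dx":0,"dy":0,"dz":0,"yaw":0}

```text
clock: 20.7
tool_pos: [0.6499, -0.1202, 0.4299]
eef_rot: [0.998, 0.032, 0.031, 0.042]
contact_force: [0.4, -0.5, 0.6]
opening: 1.0
```

```bash
python3 -c "
from h import *
st()"
```

```text
t 20.70 tcp [ 0.6499 -0.1202  0.4299] F [ 0.41 -0.53  0.59] op 1.000
toolx [0.996 0.066 0.058] tooly [ 0.061 -0.994  0.086] toolz [ 0.064 -0.082 -0.995] q [ 0.0527  0.5558  0.0435  1.2257  0.0556  1.2901 -1.4319]
```

play_rows:
  targets:
    - {"jaw":0,"dx":0,"dy":-0.045,"dz":0,"yaw":0}
    - {"jaw":0,"dx":0,"dy":-0.045,"dz":0,"yaw":0}
    - {"jaw":0,"dx":0,"dy":0,"dz":0,"yaw":0}
    - {"jaw":0,"dx":0,"dy":0.045,"dz":0,"yaw":0}
    - {"jaw":0,"dx":0,"dy":0.045,"dz":0,"yaw":0}

```text
clock: 21.2
tool_pos: [0.6554, -0.1095, 0.4384]
eef_rot: [0.998, 0.039, 0.039, 0.039]
contact_force: [-0.1, 0.3, 0.5]
opening: 0.997
```

play_rows:
  targets:
    - {"jaw":0,"dx":0.045,"dy":0,"dz":0,"yaw":0}
    - {"jaw":0,"dx":0.045,"dy":0,"dz":0,"yaw":0}
    - {"jaw":0,"dx":0,"dy":0,"dz":0,"yaw":0}
    - {"jaw":0,"dx":-0.045,"dy":0,"dz":0,"yaw":0}
    - {"jaw":0,"dx":-0.045,"dy":0,"dz":0,"yaw":0}

```text
clock: 21.7
tool_pos: [0.6611, -0.1217, 0.4382]
eef_rot: [0.998, 0.033, 0.042, 0.044]
contact_force: [0.4, -0.3, 1.5]
opening: 1.001
```

```bash
python3 -c "
from h import *
st()"
```

```text
t 21.70 tcp [ 0.6611 -0.1217  0.4382] F [ 0.35 -0.31  1.46] op 1.001
toolx [0.994 0.069 0.081] tooly [ 0.061 -0.994  0.091] toolz [ 0.086 -0.086 -0.993] q [ 0.0523  0.5602  0.0451  1.195   0.056   1.2932 -1.4288]
```

play_rows:
  targets:
    - {"jaw":0,"dx":0,"dy":0,"dz":0,"yaw":0.14}
    - {"jaw":0,"dx":0,"dy":0,"dz":0,"yaw":0.14}
    - {"jaw":0,"dx":0,"dy":0,"dz":0,"yaw":0.14}
    - {"jaw":0,"dx":0,"dy":0,"dz":0,"yaw":0.14}
    - {"jaw":0,"dx":0,"dy":0,"dz":0,"yaw":0.0}

```text
clock: 22.2
tool_pos: [0.6492, -0.126, 0.4443]
eef_rot: [0.964, -0.257, 0.052, 0.032]
contact_force: [-0.9, -0.3, -0.0]
opening: 1.001
```

```bash
python3 -c "
from h import *
st()"
```

```text
t 22.20 tcp [ 0.6492 -0.126   0.4443] F [-0.88 -0.33 -0.04] op 1.001
toolx [ 0.862 -0.493  0.116] tooly [-0.5   -0.866  0.034] toolz [ 0.083 -0.088 -0.993] q [-0.0178  0.5444  0.1958  1.2215 -0.0274  1.2888 -1.9405]
```

play_rows:
  targets:
    - {"jaw":0,"dx":0,"dy":0,"dz":0,"yaw":-0.14}
    - {"jaw":0,"dx":0,"dy":0,"dz":0,"yaw":-0.14}
    - {"jaw":0,"dx":0,"dy":0,"dz":0,"yaw":-0.14}
    - {"jaw":0,"dx":0,"dy":0,"dz":0,"yaw":-0.14}
    - {"jaw":0,"dx":0,"dy":0,"dz":0,"yaw":0.0}

```text
clock: 22.7
tool_pos: [0.649, -0.1274, 0.4514]
eef_rot: [0.997, 0.038, 0.045, 0.047]
contact_force: [0.6, 0.2, -0.0]
opening: 1.002
```

```bash
python3 -c "
from h import *
st()"
```

```text
t 22.70 tcp [ 0.649  -0.1274  0.4514] F [ 0.62  0.25 -0.03] op 1.002
toolx [0.993 0.081 0.086] tooly [ 0.072 -0.993  0.097] toolz [ 0.094 -0.09  -0.992] q [ 0.0612  0.5302  0.0432  1.2128  0.0612  1.2972 -1.4101]
```

play_rows:
  targets:
    - {"jaw":0,"dx":0,"dy":0.03,"dz":-0.035,"yaw":0}
    - {"jaw":0,"dx":0,"dy":0.03,"dz":-0.035,"yaw":0}
    - {"jaw":0,"dx":0,"dy":0.0,"dz":0,"yaw":0}
    - {"jaw":0,"dx":0,"dy":0,"dz":0,"yaw":0}
    - {"jaw":0,"dx":0,"dy":0,"dz":0,"yaw":0.0}

```text
clock: 23.2
tool_pos: [0.6445, -0.1808, 0.5288]
eef_rot: [0.997, 0.037, 0.044, 0.046]
contact_force: [0.6, 0.1, -1.1]
opening: 0.999
```

```bash
python3 -c "
from h import *
st()"
```

```text
t 23.20 tcp [ 0.6445 -0.1808  0.5288] F [ 0.58  0.1  -1.05] op 0.999
toolx [0.993 0.078 0.084] tooly [ 0.07  -0.993  0.095] toolz [ 0.091 -0.089 -0.992] q [ 0.1453  0.5358  0.0534  0.9771  0.0428  1.5227 -1.306 ]
```

play_rows:
  targets:
    - {"jaw":0,"dx":0,"dy":0,"dz":0,"yaw":0}
    - {"jaw":0,"dx":0,"dy":0,"dz":0,"yaw":0}
    - {"jaw":0,"dx":0,"dy":0.0,"dz":0,"yaw":0}
    - {"jaw":0,"dx":0,"dy":-0.03,"dz":0.035,"yaw":0}
    - {"jaw":0,"dx":0,"dy":-0.03,"dz":0.035,"yaw":0.0}

```text
clock: 23.7
tool_pos: [0.648, -0.1282, 0.4541]
eef_rot: [0.997, 0.035, 0.047, 0.048]
contact_force: [1.3, 0.7, -0.0]
opening: 1.006
```

```bash
python3 -c "
from h import *
st();r.snapshot('top');r.snapshot('top');r.snapshot('top');st()"
```

```text
t 23.70 tcp [ 0.648  -0.1282  0.4541] F [ 1.31  0.74 -0.02] op 1.006
toolx [0.993 0.074 0.091] tooly [ 0.065 -0.993  0.098] toolz [ 0.098 -0.092 -0.991] q [ 0.0605  0.5251  0.0459  1.2149  0.0609  1.2956 -1.4148]
t 23.85 tcp [ 0.6466 -0.1262  0.452 ] F [ 1.34 -0.59  1.04] op 0.999
toolx [0.993 0.079 0.083] tooly [ 0.071 -0.993  0.096] toolz [ 0.09  -0.09  -0.992] q [ 0.0592  0.5274  0.0442  1.2157  0.0606  1.301  -1.4121]
```

play_rows:
  targets:
    - {"jaw":0,"dx":0.03,"dy":0,"dz":0,"yaw":0}
    - {"jaw":0,"dx":0.03,"dy":0,"dz":0,"yaw":0}
    - {"jaw":0,"dx":0.03,"dy":0,"dz":0,"yaw":0}
    - {"jaw":0,"dx":0,"dy":0,"dz":0,"yaw":0}
    - {"jaw":0,"dx":0,"dy":0,"dz":0,"yaw":0}

```text
clock: 24.35
tool_pos: [0.7396, -0.1269, 0.4678]
eef_rot: [0.997, 0.034, 0.048, 0.051]
contact_force: [-0.6, 0.3, 0.3]
opening: 1.002
```

```bash
python3 -c "
from h import *
st()"
```

```text
t 24.35 tcp [ 0.7396 -0.1269  0.4678] F [-0.56  0.28  0.32] op 1.002
toolx [0.993 0.073 0.093] tooly [ 0.063 -0.992  0.105] toolz [ 0.1   -0.099 -0.99 ] q [ 0.0484  0.7114  0.0577  0.8141  0.0519  1.5081 -1.413 ]
```

play_rows:
  targets:
    - {"jaw":0,"dx":-0.045,"dy":0,"dz":0,"yaw":0}
    - {"jaw":0,"dx":-0.045,"dy":0,"dz":0,"yaw":0}
    - {"jaw":0,"dx":0,"dy":0,"dz":0,"yaw":0}
    - {"jaw":0,"dx":0,"dy":0,"dz":0,"yaw":0}
    - {"jaw":0,"dx":0,"dy":0,"dz":0,"yaw":0}

```text
clock: 24.85
tool_pos: [0.6432, -0.1388, 0.4571]
eef_rot: [0.997, 0.031, 0.046, 0.053]
contact_force: [0.5, -0.0, -0.2]
opening: 0.999
```

```bash
python3 -c "
from h import *
st()"
```

```text
t 24.85 tcp [ 0.6432 -0.1388  0.4571] F [ 0.47 -0.02 -0.18] op 0.999
toolx [0.994 0.067 0.088] tooly [ 0.057 -0.993  0.108] toolz [ 0.094 -0.102 -0.99 ] q [ 0.0687  0.5197  0.0529  1.2167  0.0674  1.3007 -1.4099]
```

play_rows:
  targets:
    - {"jaw":0,"dx":0.0,"dy":0,"dz":-0.045,"yaw":0}
    - {"jaw":0,"dx":0.0,"dy":0,"dz":-0.045,"yaw":0}
    - {"jaw":0,"dx":0,"dy":0,"dz":0,"yaw":0}
    - {"jaw":0,"dx":0,"dy":0,"dz":0,"yaw":0}
    - {"jaw":0,"dx":0,"dy":0,"dz":0,"yaw":0}

```text
clock: 25.35
tool_pos: [0.6383, -0.1297, 0.5522]
eef_rot: [0.997, 0.031, 0.05, 0.053]
contact_force: [-0.1, -0.6, -0.3]
opening: 1.0
```

```bash
python3 -c "
from h import *
st()"
```

```text
t 25.35 tcp [ 0.6383 -0.1297  0.5522] F [-0.1  -0.64 -0.34] op 1.000
toolx [0.993 0.067 0.096] tooly [ 0.056 -0.992  0.11 ] toolz [ 0.103 -0.103 -0.989] q [ 0.0531  0.4949  0.0619  0.986   0.0627  1.5478 -1.4006]
```

```bash
cat >> h.py <<'E'
def settle(n=4):
    for i in range(n): r.snapshot("wrist")
E
python3 -c "
from h import *
settle();st()"
```

```text
t 25.55 tcp [ 0.6375 -0.1297  0.5506] F [ 0.35  0.17 -0.25] op 0.997
toolx [0.993 0.067 0.092] tooly [ 0.057 -0.992  0.109] toolz [ 0.099 -0.103 -0.99 ] q [ 0.0532  0.4956  0.0619  0.989   0.0627  1.5481 -1.4006]
```

play_rows:
  targets:
    - {"jaw":0,"dx":0.0,"dy":0,"dz":0,"yaw":0}
    - {"jaw":0,"dx":0.0,"dy":0,"dz":0,"yaw":0}
    - {"jaw":0,"dx":0,"dy":0,"dz":0,"yaw":0}
    - {"jaw":0,"dx":0,"dy":0,"dz":0,"yaw":0}
    - {"jaw":0,"dx":0,"dy":0,"dz":0.05,"yaw":0}

```text
clock: 26.05
tool_pos: [0.645, -0.135, 0.5057]
eef_rot: [0.997, 0.031, 0.054, 0.054]
contact_force: [2.2, -0.3, 0.5]
opening: 1.0
```

```bash
python3 -c "
from h import *
st();settle();st()"
```

```text
t 26.05 tcp [ 0.645  -0.135   0.5057] F [ 2.23 -0.25  0.47] op 1.000
toolx [0.992 0.067 0.104] tooly [ 0.056 -0.992  0.111] toolz [ 0.111 -0.104 -0.988] q [ 0.0613  0.5021  0.0568  1.1088  0.0652  1.4095 -1.4058]
t 26.25 tcp [ 0.6418 -0.1348  0.4995] F [ 0.38 -0.27  1.43] op 0.998
toolx [0.994 0.067 0.087] tooly [ 0.057 -0.993  0.108] toolz [ 0.094 -0.103 -0.99 ] q [ 0.0617  0.5074  0.0566  1.1154  0.065   1.4147 -1.4057]
```

play_rows:
  targets:
    - {"jaw":0,"dx":0.0,"dy":0,"dz":0,"yaw":0}
    - {"jaw":0,"dx":0.0,"dy":0,"dz":0,"yaw":0}
    - {"jaw":0,"dx":0,"dy":0,"dz":0,"yaw":0}
    - {"jaw":0,"dx":0,"dy":0,"dz":0,"yaw":0}
    - {"jaw":0,"dx":0,"dy":0,"dz":0.05,"yaw":0}

```text
clock: 26.75
tool_pos: [0.6573, -0.1403, 0.4695]
eef_rot: [0.996, 0.031, 0.066, 0.056]
contact_force: [0.6, -0.6, -0.7]
opening: 1.001
```

```bash
python3 -c "
from h import *
st();settle();st()"
```

```text
t 26.75 tcp [ 0.6573 -0.1403  0.4695] F [ 0.57 -0.57 -0.73] op 1.001
toolx [0.989 0.069 0.127] tooly [ 0.054 -0.992  0.115] toolz [ 0.134 -0.107 -0.985] q [ 0.069   0.5187  0.0531  1.1872  0.0672  1.2905 -1.4096]
t 26.95 tcp [ 0.6532 -0.14    0.4617] F [ 0.41 -0.36  1.43] op 0.998
toolx [0.992 0.068 0.108] tooly [ 0.056 -0.992  0.111] toolz [ 0.115 -0.105 -0.988] q [ 0.0694  0.5249  0.0529  1.196   0.067   1.2953 -1.4094]
```

play_rows:
  targets:
    - {"jaw":0,"dx":0.0,"dy":0,"dz":0,"yaw":0}
    - {"jaw":0,"dx":0.0,"dy":0.02,"dz":-0.03,"yaw":0}
    - {"jaw":0,"dx":0,"dy":0.025,"dz":-0.04,"yaw":0}
    - {"jaw":0,"dx":0,"dy":0.025,"dz":-0.04,"yaw":0}
    - {"jaw":0,"dx":0,"dy":0,"dz":0,"yaw":0}

```text
clock: 27.45
tool_pos: [0.6465, -0.1977, 0.5951]
eef_rot: [0.996, 0.033, 0.066, 0.056]
contact_force: [-0.4, -0.0, 0.2]
opening: 0.999
```

```bash
python3 -c "
from h import *
st();settle();st()"
```

```text
t 27.45 tcp [ 0.6465 -0.1977  0.5951] F [-0.43 -0.04  0.18] op 0.999
toolx [0.989 0.073 0.128] tooly [ 0.058 -0.992  0.116] toolz [ 0.135 -0.107 -0.985] q [ 0.1636  0.5375  0.0674  0.7868  0.0412  1.6618 -1.279 ]
t 27.65 tcp [ 0.6458 -0.1927  0.5852] F [ 0.14  0.06 -0.45] op 1.002
toolx [0.991 0.078 0.112] tooly [ 0.066 -0.992  0.108] toolz [ 0.119 -0.099 -0.988] q [ 0.1598  0.5414  0.0631  0.8059  0.0397  1.657  -1.2801]
```

```bash
python3 -c "
from h import *
go(.715,.0017,.2,-77.6)"
```

```text
t 27.65 tcp [ 0.6458 -0.1927  0.5852] F [ 0.14  0.06 -0.45] op 1.002
toolx [0.991 0.078 0.112] tooly [ 0.066 -0.992  0.108] toolz [ 0.119 -0.099 -0.988] q [ 0.1598  0.5414  0.0631  0.8059  0.0397  1.657  -1.2801]
d tool [ 0.0408 -0.2297  0.3695]
tool y at -86.2 deg; yaw about tool z -0.150 rad (=-8.6)
```

play_rows:
  targets:
    - {"jaw":0,"dx":0.002,"dy":-0.012,"dz":0.02,"yaw":0}
    - {"jaw":0,"dx":0.004,"dy":-0.023,"dz":0.037,"yaw":0}
    - {"jaw":0,"dx":0.004,"dy":-0.023,"dz":0.037,"yaw":-0.05}
    - {"jaw":0,"dx":0.004,"dy":-0.023,"dz":0.037,"yaw":-0.05}
    - {"jaw":0,"dx":0.004,"dy":-0.023,"dz":0.037,"yaw":-0.05}

```text
clock: 28.15
tool_pos: [0.6735, -0.1013, 0.4048]
eef_rot: [0.99, 0.113, 0.055, 0.057]
contact_force: [-0.0, -0.5, -0.2]
opening: 1.0
```

play_rows:
  targets:
    - {"jaw":0,"dx":0.004,"dy":-0.023,"dz":0.037,"yaw":0}
    - {"jaw":0,"dx":0.004,"dy":-0.023,"dz":0.037,"yaw":0}
    - {"jaw":0,"dx":0.004,"dy":-0.023,"dz":0.037,"yaw":0}
    - {"jaw":0,"dx":0.004,"dy":-0.023,"dz":0.03,"yaw":0}
    - {"jaw":0,"dx":0.002,"dy":-0.012,"dz":0.02,"yaw":0}

```text
clock: 28.65
tool_pos: [0.6786, 0.0, 0.2186]
eef_rot: [0.99, 0.12, 0.047, 0.054]
contact_force: [-0.5, 0.4, -0.4]
opening: 1.005
```

```bash
python3 -c "
from h import *
st();settle()
go(.722,.0017,.1,-77.6);wboxes()"
```

```text
t 28.65 tcp [0.6786 0.     0.2186] F [-0.46  0.38 -0.41] op 1.005
toolx [0.967 0.242 0.08 ] tooly [ 0.232 -0.965  0.118] toolz [ 0.106 -0.096 -0.99 ] q [-0.1313  0.7394  0.0216  1.5321  0.132   0.7802 -1.5357]
t 28.85 tcp [ 0.6809 -0.0041  0.2226] F [-0.03 -0.76  0.77] op 0.999
toolx [0.967 0.239 0.084] tooly [ 0.228 -0.966  0.122] toolz [ 0.11  -0.098 -0.989] q [-0.128   0.7359  0.0247  1.5268  0.1328  0.7839 -1.5337]
d tool [ 0.0308 -0.0111  0.1253]
tool y at -76.7 deg; yaw about tool z 0.016 rad (=0.9)
wbox x 594.7 y 248.8 51x58 yaw 48.1 px [ 98. 211.]
wbox x 692.4 y 113.8 46x66 yaw -80.8 px [199. 153.]
```

play_rows:
  targets:
    - {"jaw":0,"dx":0.01,"dy":-0.003,"dz":0.02,"yaw":0}
    - {"jaw":0,"dx":0.01,"dy":-0.004,"dz":0.03,"yaw":0}
    - {"jaw":0,"dx":0.008,"dy":-0.004,"dz":0.03,"yaw":0}
    - {"jaw":0,"dx":0.004,"dy":0,"dz":0.03,"yaw":0}
    - {"jaw":0,"dx":0,"dy":0,"dz":0.02,"yaw":0}

```text
clock: 29.4
tool_pos: [0.7376, -0.0083, 0.1104]
eef_rot: [0.99, 0.112, 0.064, 0.059]
contact_force: [-0.6, -0.1, 0.9]
opening: 1.0
```

```bash
python3 -c "
from h import *
st();settle()
go(.727,.0017,.01,-77.6);d,s=wboxes();cv2.imwrite('pics/w9.png',d['frame'][:,:,::-1])"
```

```text
t 29.40 tcp [ 0.7376 -0.0083  0.1104] F [-0.59 -0.06  0.94] op 1.000
toolx [0.967 0.229 0.114] tooly [ 0.213 -0.968  0.131] toolz [ 0.141 -0.102 -0.985] q [-0.1221  0.9358  0.0389  1.4489  0.1445  0.6315 -1.5587]
t 29.60 tcp [ 0.7369 -0.0074  0.1116] F [-0.35 -0.05  0.25] op 0.996
toolx [0.967 0.229 0.114] tooly [ 0.214 -0.968  0.131] toolz [ 0.14  -0.102 -0.985] q [-0.123   0.9336  0.0382  1.4501  0.1442  0.6332 -1.5588]
d tool [-0.019  -0.0241  0.0978]
tool y at -77.5 deg; yaw about tool z 0.001 rad (=0.1)
wbox x 739.0 y 10.0 42x63 yaw 10.4 px [282. 211.]
```

View pics/w9.png

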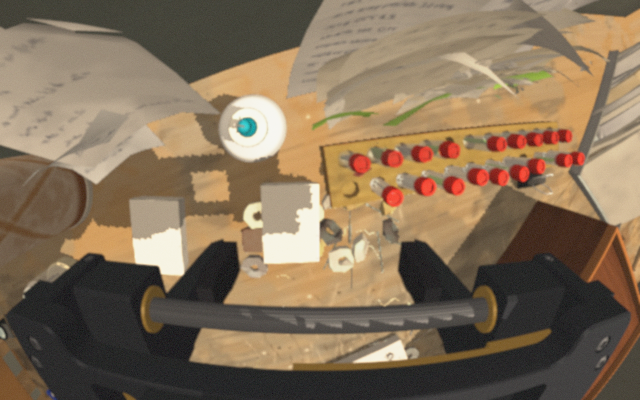

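```bash
python3 -c "
from h import *
s=r.get_state();d=r.snapshot('wrist')
w=wplane(d,s,[[262,186],[320,183],[319,262],[264,264]],.023);print(w.round(4));c=w.mean(0);print(c)
print('dropper base',wplane(d,s,[[252,160]],0))
go(c[0]-.004,c[1],.03,-77.6)"
```

```text
[[ 0.7543  0.0305  0.023 ]
 [ 0.7656 -0.0142  0.023 ]
 [ 0.6992 -0.0281  0.023 ]
 [ 0.6893  0.0175  0.023 ]]
[0.72708899 0.00141814 0.023     ]
dropper base [[0.77086544 0.0435934  0.        ]]
t 29.70 tcp [ 0.7374 -0.0066  0.1125] F [-0.41  0.39  0.19] op 0.999
toolx [0.966 0.23  0.116] tooly [ 0.215 -0.968  0.13 ] toolz [ 0.142 -0.101 -0.985] q [-0.1235  0.9326  0.0378  1.4497  0.1442  0.6329 -1.5588]
d tool [-0.0215 -0.0216  0.0784]
tool y at -77.5 deg; yaw about tool z 0.002 rad (=0.1)
```

play_rows:
  targets:
    - {"jaw":0,"dx":-0.012,"dy":-0.01,"dz":0.01,"yaw":0}
    - {"jaw":0,"dx":-0.014,"dy":-0.012,"dz":0.02,"yaw":0}
    - {"jaw":0,"dx":0,"dy":0,"dz":0.02,"yaw":0}
    - {"jaw":0,"dx":0,"dy":0,"dz":0.015,"yaw":0}
    - {"jaw":0,"dx":0,"dy":0,"dz":0.01,"yaw":0}

```text
clock: 30.2
tool_pos: [0.7258, 0.0016, 0.04]
eef_rot: [0.989, 0.112, 0.074, 0.059]
contact_force: [0.2, -0.2, -0.3]
opening: 0.998
```

```bash
python3 -c "
from h import *
st();settle()
go(.720,.0014,.008,-77.6)"
```

```text
t 30.20 tcp [0.7258 0.0016 0.04  ] F [ 0.17 -0.22 -0.32] op 0.998
toolx [0.964 0.23  0.133] tooly [ 0.213 -0.968  0.133] toolz [ 0.16  -0.099 -0.982] q [-0.149   1.016   0.0592  1.5294  0.1556  0.4541 -1.602 ]
t 30.40 tcp [0.7257 0.0014 0.0409] F [-0.01  0.09  0.02] op 1.002
toolx [0.964 0.23  0.134] tooly [ 0.212 -0.968  0.133] toolz [ 0.16  -0.1   -0.982] q [-0.149   1.0146  0.0594  1.5299  0.1555  0.4548 -1.6022]
d tool [-0.0099 -0.0056  0.0314]
tool y at -77.6 deg; yaw about tool z -0.001 rad (=-0.0)
```

play_rows:
  targets:
    - {"jaw":0,"dx":-0.008,"dy":-0.0055,"dz":0.012,"yaw":0}
    - {"jaw":0,"dx":0,"dy":0,"dz":0.012,"yaw":0}
    - {"jaw":0,"dx":0,"dy":0,"dz":0.008,"yaw":0}
    - {"jaw":0,"dx":0,"dy":0,"dz":0.004,"yaw":0}
    - {"jaw":0,"dx":0,"dy":0,"dz":0.003,"yaw":0}

```text
clock: 30.9
tool_pos: [0.7265, 0.0011, 0.0074]
eef_rot: [0.989, 0.111, 0.077, 0.059]
contact_force: [-14.9, 0.8, 35.9]
opening: 1.001
```

```bash
python3 -c "
from h import *
st();settle()
go(.720,.0014,.008,-77.6)"
```

```text
t 30.90 tcp [0.7265 0.0011 0.0074] F [-14.85   0.8   35.88] op 1.001
toolx [0.963 0.229 0.139] tooly [ 0.211 -0.968  0.133] toolz [ 0.165 -0.099 -0.981] q [-0.152   1.0645  0.0664  1.5326  0.1578  0.3972 -1.612 ]
t 31.10 tcp [0.7265 0.0011 0.0077] F [-11.19   0.33  23.49] op 1.005
toolx [0.963 0.229 0.139] tooly [ 0.211 -0.968  0.133] toolz [ 0.165 -0.099 -0.981] q [-0.1521  1.0641  0.0665  1.5334  0.1579  0.3965 -1.6122]
d tool [-0.0061 -0.0016 -0.0014]
tool y at -77.7 deg; yaw about tool z -0.002 rad (=-0.1)
```

play_rows:
  targets:
    - {"jaw":0,"dx":-0.002,"dy":0,"dz":-0.002,"yaw":0}
    - {"jaw":0.7,"dx":0,"dy":0,"dz":0,"yaw":0}
    - {"jaw":0.7,"dx":0,"dy":0,"dz":0,"yaw":0}
    - {"jaw":0.7,"dx":0,"dy":0,"dz":0,"yaw":0}
    - {"jaw":0.7,"dx":0,"dy":0,"dz":0,"yaw":0}
  squeeze: 20

```text
clock: 31.6
tool_pos: [0.7266, 0.0003, 0.0112]
eef_rot: [0.989, 0.111, 0.079, 0.059]
contact_force: [0.1, -0.4, -0.1]
opening: 0.66
```

play_rows:
  targets:
    - {"jaw":0.7,"dx":0,"dy":0,"dz":0,"yaw":0}
    - {"jaw":0.7,"dx":0,"dy":0,"dz":0,"yaw":0}
    - {"jaw":0.7,"dx":0,"dy":0,"dz":0,"yaw":0}
    - {"jaw":0.7,"dx":0,"dy":0,"dz":0,"yaw":0}
    - {"jaw":0.7,"dx":0,"dy":0,"dz":0,"yaw":0}

```text
clock: 32.1
tool_pos: [0.7265, 0.0002, 0.0106]
eef_rot: [0.989, 0.111, 0.079, 0.059]
contact_force: [0.7, 0.1, 1.2]
opening: 0.54
```

```bash
python3 -c "
from h import *
st()
d=r.snapshot('wrist');cv2.imwrite('pics/w10.png',d['frame'][:,:,::-1])"
```

```text
t 32.10 tcp [7.265e-01 2.000e-04 1.060e-02] F [0.69 0.1  1.15] op 0.540
toolx [0.963 0.229 0.142] tooly [ 0.21  -0.968  0.134] toolz [ 0.168 -0.099 -0.981] q [-0.1514  1.0589  0.0674  1.5373  0.1585  0.3943 -1.6123]
```

View pics/w10.png

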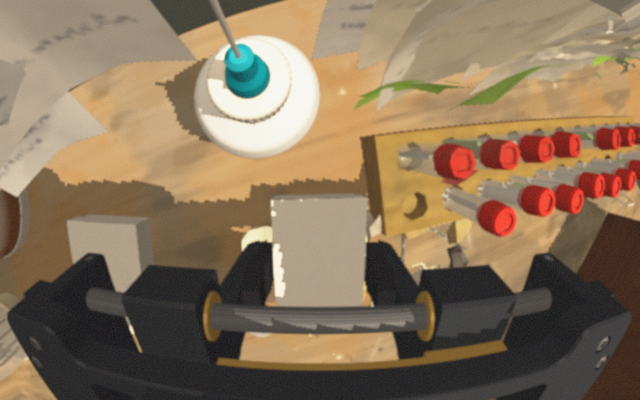

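play_rows:
  targets:
    - {"jaw":0.7,"dx":0,"dy":0,"dz":-0.01,"yaw":0}
    - {"jaw":0.7,"dx":0,"dy":0,"dz":-0.02,"yaw":0}
    - {"jaw":0.7,"dx":0,"dy":0,"dz":-0.035,"yaw":0}
    - {"jaw":0.7,"dx":0,"dy":0,"dz":-0.045,"yaw":0}
    - {"jaw":0.7,"dx":0,"dy":0,"dz":-0.045,"yaw":0}
  squeeze: 30

```text
clock: 32.65
tool_pos: [0.6947, 0.0151, 0.1605]
eef_rot: [0.99, 0.111, 0.071, 0.059]
contact_force: [0.7, 1.2, -0.8]
opening: 0.541
```

play_rows:
  targets:
    - {"jaw":0.7,"dx":0,"dy":0,"dz":-0.035,"yaw":0}
    - {"jaw":0.7,"dx":0,"dy":0,"dz":-0.02,"yaw":0}
    - {"jaw":0.7,"dx":0,"dy":0,"dz":-0.01,"yaw":0}
    - {"jaw":0.7,"dx":0,"dy":0,"dz":0,"yaw":0}
    - {"jaw":0.7,"dx":0,"dy":0,"dz":0,"yaw":0}

```text
clock: 33.15
tool_pos: [0.6857, 0.0231, 0.2361]
eef_rot: [0.989, 0.111, 0.077, 0.059]
contact_force: [-0.3, 0.1, -1.4]
opening: 0.537
```

```bash
python3 -c "
from h import *
weigh(6)
go(*chest(-.157,-.08),.2,-24.7+90)
d=r.snapshot('top');boxes(d);cv2.imwrite('pics/t11.png',d['frame'][:,:,::-1])"
```

```text
F mean [-0.2  -0.17 -0.48] sd [0.74 0.28 0.36] tau [-3.000e-02 -5.483e+01  2.270e+00 -1.613e+01  3.500e-01 -6.200e-01
 -1.000e-02]
t 33.45 tcp [0.6858 0.023  0.2355] F [-0.49 -0.25 -0.12] op 0.536
toolx [0.964 0.229 0.138] tooly [ 0.211 -0.968  0.133] toolz [ 0.164 -0.099 -0.981] q [-0.1876  0.7099  0.0509  1.5527  0.134   0.7351 -1.5916]
d tool [-0.3007  0.3467  0.0407]
tool y at -77.7 deg; yaw about tool z 0.645 rad (=37.0)
box x 683.7 y -300.0 ztop 130.6  49x68 short-axis yaw 64.9 deg px [444. 182.]
```

View pics/t11.png

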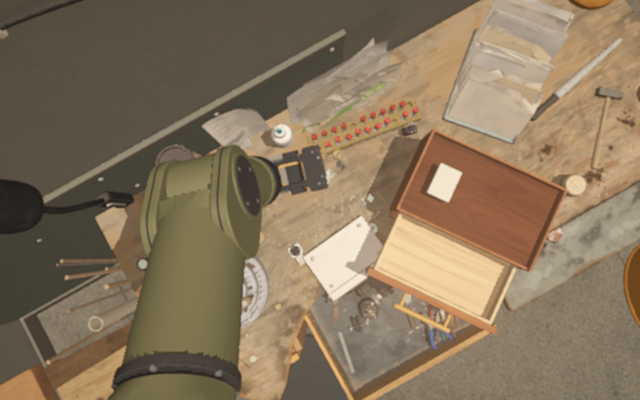

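```bash
python3 -c "
from h import *
go(*chest(-.004,-.012),.23,-24.7+90)"
```

```text
t 33.50 tcp [0.6859 0.0231 0.2357] F [-1.36 -0.31 -0.82] op 0.543
toolx [0.964 0.229 0.139] tooly [ 0.211 -0.968  0.133] toolz [ 0.165 -0.099 -0.981] q [-0.1876  0.7097  0.0509  1.5525  0.1339  0.7351 -1.5916]
d tool [-0.1359  0.3881  0.0391]
tool y at -77.7 deg; yaw about tool z 0.645 rad (=37.0)
```

play_rows:
  targets:
    - {"jaw":0.7,"dx":-0.005,"dy":0.015,"dz":0.002,"yaw":0}
    - {"jaw":0.7,"dx":-0.01,"dy":0.03,"dz":0.003,"yaw":0}
    - {"jaw":0.7,"dx":-0.014,"dy":0.04,"dz":0.004,"yaw":0}
    - {"jaw":0.7,"dx":-0.014,"dy":0.04,"dz":0.004,"yaw":0}
    - {"jaw":0.7,"dx":-0.014,"dy":0.04,"dz":0.004,"yaw":0}

```text
clock: 34.0
tool_pos: [0.6693, -0.1508, 0.2302]
eef_rot: [0.988, 0.118, 0.077, 0.056]
contact_force: [0.6, 0.5, -0.2]
opening: 0.538
```

play_rows:
  targets:
    - {"jaw":0.7,"dx":-0.014,"dy":0.04,"dz":0.004,"yaw":0}
    - {"jaw":0.7,"dx":-0.014,"dy":0.04,"dz":0.004,"yaw":0}
    - {"jaw":0.7,"dx":-0.014,"dy":0.04,"dz":0.004,"yaw":0}
    - {"jaw":0.7,"dx":-0.014,"dy":0.04,"dz":0.004,"yaw":0}
    - {"jaw":0.7,"dx":-0.01,"dy":0.025,"dz":0.002,"yaw":0}

```text
clock: 34.5
tool_pos: [0.6417, -0.3677, 0.2262]
eef_rot: [0.989, 0.113, 0.074, 0.06]
contact_force: [-0.4, -0.9, -0.5]
opening: 0.536
```

play_rows:
  targets:
    - {"jaw":0.7,"dx":-0.003,"dy":0.01,"dz":0,"yaw":0.06}
    - {"jaw":0.7,"dx":0,"dy":0,"dz":0,"yaw":0.13}
    - {"jaw":0.7,"dx":0,"dy":0,"dz":0,"yaw":0.14}
    - {"jaw":0.7,"dx":0,"dy":0,"dz":0,"yaw":0.14}
    - {"jaw":0.7,"dx":0,"dy":0,"dz":0,"yaw":0.1}

```text
clock: 35.0
tool_pos: [0.6341, -0.3883, 0.2255]
eef_rot: [0.977, -0.192, 0.086, 0.037]
contact_force: [0.2, 0.1, -0.4]
opening: 0.536
```

```bash
python3 -c "
from h import *
settle(2)
go(*chest(-.004,-.012),.16,-24.7+90)
d=r.snapshot('top');boxes(d)"
```

```text
t 35.10 tcp [ 0.6343 -0.388   0.2255] F [0.27 0.13 0.06] op 0.537
toolx [ 0.914 -0.363  0.182] tooly [-0.376 -0.926  0.041] toolz [ 0.154 -0.105 -0.983] q [ 0.443   0.7898  0.068   1.3981 -0.0386  0.769  -1.4408]
d tool [-0.004  -0.0064  0.0657]
tool y at -112.1 deg; yaw about tool z 0.046 rad (=2.6)
box x 461.3 y -559.3 ztop -55.1  38x61 short-axis yaw 52.8 deg px [530. 281.]
box x 692.5 y 112.4 ztop 21.9  49x68 short-axis yaw -80.6 deg px [252. 181.]
box x 686.1 y -301.2 ztop 130.6  48x63 short-axis yaw 64.9 deg px [445. 180.]
```

play_rows:
  targets:
    - {"jaw":0.7,"dx":-0.004,"dy":-0.006,"dz":0.015,"yaw":0.046}
    - {"jaw":0.7,"dx":0,"dy":0,"dz":0.025,"yaw":0}
    - {"jaw":0.7,"dx":0,"dy":0,"dz":0.02,"yaw":0}
    - {"jaw":0.7,"dx":0,"dy":0,"dz":0.01,"yaw":0}
    - {"jaw":0.7,"dx":0,"dy":0,"dz":0,"yaw":0}

```text
clock: 35.65
tool_pos: [0.6457, -0.3864, 0.1552]
eef_rot: [0.974, -0.206, 0.088, 0.035]
contact_force: [-0.9, 0.9, 1.3]
opening: 0.539
```

```bash
python3 -c "
from h import *
settle(2)
go(*chest(-.006,-.012),.122,-24.7+90)
d=r.snapshot('scene');cv2.imwrite('pics/s12.png',cv2.resize(d['frame'][60:260,300:560,::-1],None,fx=3,fy=3))"
```

```text
t 35.75 tcp [ 0.6465 -0.387   0.157 ] F [0.56 0.48 0.52] op 0.537
toolx [ 0.899 -0.395  0.189] tooly [-0.408 -0.913  0.032] toolz [ 0.16  -0.106 -0.982] q [ 0.4348  0.8787  0.0686  1.428  -0.0523  0.6451 -1.4756]
d tool [-0.0113  0.0008  0.0335]
tool y at -114.1 deg; yaw about tool z 0.011 rad (=0.6)
```

View pics/s12.png

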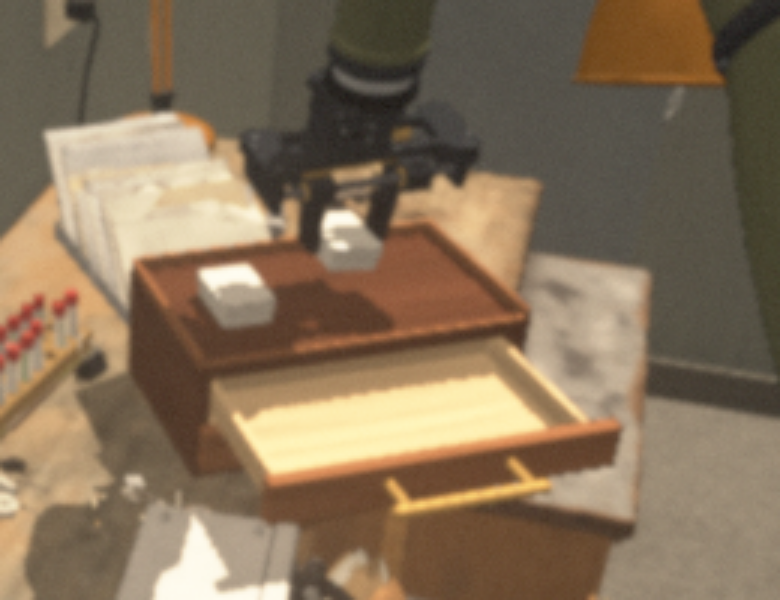

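play_rows:
  targets:
    - {"jaw":0.7,"dx":-0.006,"dy":0,"dz":0.01,"yaw":0}
    - {"jaw":0.7,"dx":-0.005,"dy":0,"dz":0.01,"yaw":0}
    - {"jaw":0.7,"dx":0,"dy":0,"dz":0.008,"yaw":0}
    - {"jaw":0.7,"dx":0,"dy":0,"dz":0.004,"yaw":0}
    - {"jaw":0.7,"dx":0,"dy":0,"dz":0,"yaw":0}

```text
clock: 36.3
tool_pos: [0.6422, -0.3871, 0.1241]
eef_rot: [0.974, -0.206, 0.092, 0.036]
contact_force: [-0.9, 0.8, -0.7]
opening: 0.538
```

```bash
python3 -c "
from h import *
settle(2)
go(*chest(-.006,-.012),.122,-24.7+90)"
```

```text
t 36.40 tcp [ 0.6425 -0.3873  0.1248] F [ 0.01  1.16 -0.68] op 0.540
toolx [ 0.898 -0.395  0.194] tooly [-0.408 -0.912  0.033] toolz [ 0.164 -0.109 -0.98 ] q [ 0.4395  0.9124  0.0636  1.4654 -0.0527  0.5678 -1.4729]
d tool [-0.0018 -0.0001  0.0025]
tool y at -114.1 deg; yaw about tool z 0.011 rad (=0.6)
```

Release, let it settle, then rise.

play_rows:
  targets:
    - {"jaw":0.7,"dx":0,"dy":0,"dz":0.002,"yaw":0}
    - {"jaw":0.7,"dx":0,"dy":0,"dz":0,"yaw":0}
    - {"jaw":0.34,"dx":0,"dy":0,"dz":0,"yaw":0}
    - {"jaw":0.34,"dx":0,"dy":0,"dz":0,"yaw":0}
    - {"jaw":0.34,"dx":0,"dy":0,"dz":0,"yaw":0}

```text
clock: 36.9
tool_pos: [0.6441, -0.3882, 0.1244]
eef_rot: [0.973, -0.206, 0.094, 0.037]
contact_force: [0.4, -0.1, -0.2]
opening: 0.658
```

play_rows:
  targets:
    - {"jaw":0.34,"dx":0,"dy":0,"dz":-0.01,"yaw":0}
    - {"jaw":0.34,"dx":0,"dy":0,"dz":-0.025,"yaw":0}
    - {"jaw":0.34,"dx":0,"dy":0,"dz":-0.04,"yaw":0}
    - {"jaw":0.34,"dx":0,"dy":0,"dz":-0.045,"yaw":0}
    - {"jaw":0.34,"dx":0,"dy":0,"dz":-0.045,"yaw":0}

```text
clock: 37.4
tool_pos: [0.6127, -0.3675, 0.2856]
eef_rot: [0.974, -0.206, 0.087, 0.035]
contact_force: [0.2, -1.0, 1.0]
opening: 0.662
```

```bash
python3 -c "
from h import *
settle(2)
go(.6825,.06,.26,-80.7)
d=r.snapshot('wrist');cv2.imwrite('pics/w13.png',d['frame'][:,:,::-1])"
```

```text
t 37.50 tcp [ 0.6161 -0.3699  0.2929] F [ 0.92 -0.55  0.84] op 0.661
toolx [ 0.897 -0.394  0.199] tooly [-0.408 -0.912  0.033] toolz [ 0.169 -0.111 -0.979] q [ 0.4209  0.6798  0.086   1.4235 -0.0454  0.8378 -1.479 ]
d tool [-0.1165 -0.4203 -0.0044]
tool y at -114.1 deg; yaw about tool z -0.583 rad (=-33.4)
```

View pics/w13.png

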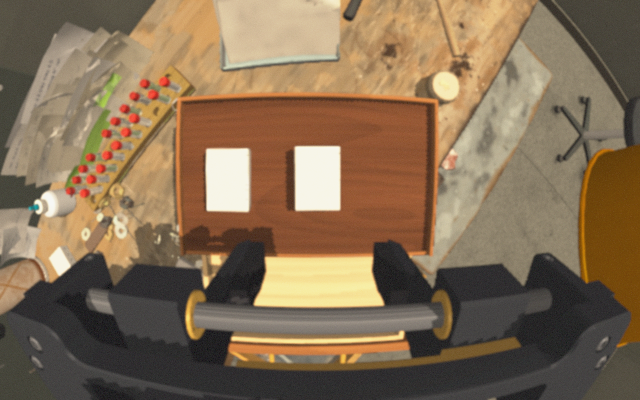

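```bash
python3 -c "
from h import *
d=r.snapshot('top');P=cloud(d)
for x0 in np.arange(.70,.82,.02):
    row=[]
    for y0 in np.arange(.06,.24,.02):
        m=(abs(P[...,0]-x0)<.01)&(abs(P[...,1]-y0)<.01)
        row.append('%4d'%(1000*np.median(P[m][:,2])) if m.sum()>3 else '  --')
    print('%.2f'%x0,' '.join(row))
print([round(y,2) for y in np.arange(.06,.24,.02)])
print('dome',np.median(P[212:220,196:204].reshape(-1,3),axis=0))
boxes(d)
m=(P[...,0]>.56)&(P[...,0]<.66)&(P[...,1]>.17)&(P[...,1]<.27)&(P[...,2]>.055)&(P[...,2]<.075);print(np.percentile(P[m],[3,50,97],axis=0).round(3))
"
```

```text
0.70   -1   -1   21   22   20   -3   -2  111  175
0.72   -1   -2   20   22   19   -2   -2  113  175
0.74   -1   -2   -2   -2   -2    0   -2   49  176
0.76   -1   -2   -2   -1   41   81   80  238  296
0.78    1   -1   -2   53  107  147  632  530  517
0.80   63   78   86  129  180  503  522  530   --
[np.float64(0.06), np.float64(0.08), np.float64(0.1), np.float64(0.12), np.float64(0.14), np.float64(0.16), np.float64(0.18), np.float64(0.2), np.float64(0.22)]
dome [0.61160346 0.21802646 0.06886085]
box x 466.0 y -563.6 ztop -55.3  40x77 short-axis yaw 47.1 deg px [534. 279.]
box x 692.5 y 112.4 ztop 21.9  49x68 short-axis yaw -80.6 deg px [252. 181.]
box x 683.7 y -300.0 ztop 130.6  49x68 short-axis yaw 64.9 deg px [444. 182.]
[[0.591 0.201 0.058]
 [0.613 0.221 0.068]
 [0.633 0.243 0.071]]
```

```bash
python3 -c "
from h import *
go(.677,.085,.26,-73)"
```

```text
t 37.60 tcp [ 0.6138 -0.3681  0.2859] F [-0.39  0.17 -0.47] op 0.665
toolx [ 0.899 -0.395  0.188] tooly [-0.408 -0.913  0.032] toolz [ 0.159 -0.106 -0.982] q [ 0.421   0.6866  0.0848  1.4297 -0.0456  0.8362 -1.479 ]
d tool [-0.127  -0.4401 -0.0124]
tool y at -114.1 deg; yaw about tool z -0.717 rad (=-41.1)
```

play_rows:
  targets:
    - {"jaw":0,"dx":-0.004,"dy":-0.015,"dz":0,"yaw":0}
    - {"jaw":0,"dx":-0.009,"dy":-0.03,"dz":0,"yaw":0}
    - {"jaw":0,"dx":-0.013,"dy":-0.045,"dz":0,"yaw":0}
    - {"jaw":0,"dx":-0.013,"dy":-0.045,"dz":0,"yaw":0}
    - {"jaw":0,"dx":-0.013,"dy":-0.045,"dz":0,"yaw":0}

```text
clock: 38.1
tool_pos: [0.6356, -0.1826, 0.2614]
eef_rot: [0.973, -0.213, 0.083, 0.037]
contact_force: [1.2, -0.5, 0.0]
opening: 1.0
```

play_rows:
  targets:
    - {"jaw":0,"dx":-0.013,"dy":-0.045,"dz":0,"yaw":0}
    - {"jaw":0,"dx":-0.013,"dy":-0.045,"dz":0,"yaw":0}
    - {"jaw":0,"dx":-0.013,"dy":-0.045,"dz":0,"yaw":0}
    - {"jaw":0,"dx":-0.013,"dy":-0.045,"dz":0,"yaw":0}
    - {"jaw":0,"dx":-0.01,"dy":-0.03,"dz":0,"yaw":0}

```text
clock: 38.6
tool_pos: [0.6617, 0.0527, 0.2318]
eef_rot: [0.975, -0.208, 0.074, 0.036]
contact_force: [-0.0, 0.3, 0.7]
opening: 0.999
```

play_rows:
  targets:
    - {"jaw":0,"dx":0,"dy":-0.01,"dz":0,"yaw":-0.1}
    - {"jaw":0,"dx":0,"dy":0,"dz":0,"yaw":-0.145}
    - {"jaw":0,"dx":0,"dy":0,"dz":0,"yaw":-0.145}
    - {"jaw":0,"dx":0,"dy":0,"dz":0,"yaw":-0.145}
    - {"jaw":0,"dx":0,"dy":0,"dz":0,"yaw":-0.145}

```text
clock: 39.1
tool_pos: [0.6571, 0.0828, 0.2187]
eef_rot: [0.987, 0.143, 0.048, 0.055]
contact_force: [-0.4, -0.6, -1.1]
opening: 1.0
```

```bash
python3 -c "
from h import *
settle(3)
go(.677,.097,.16,-73);d,s=wboxes();cv2.imwrite('pics/w14.png',d['frame'][:,:,::-1])"
```

```text
t 39.25 tcp [0.6575 0.082  0.2192] F [0.2  0.11 0.03] op 0.998
toolx [0.957 0.277 0.081] tooly [ 0.267 -0.956  0.121] toolz [ 0.111 -0.094 -0.989] q [-0.2631  0.7208  0.0197  1.5755  0.1525  0.7666 -1.6484]
d tool [ 0.018  -0.0163  0.0594]
tool y at -74.4 deg; yaw about tool z -0.025 rad (=-1.4)
wbox x 597.6 y 237.2 51x56 yaw 37.5 px [161. 202.]
wbox x 692.4 y 113.9 47x67 yaw -80.5 px [278. 149.]
```

View pics/w14.png

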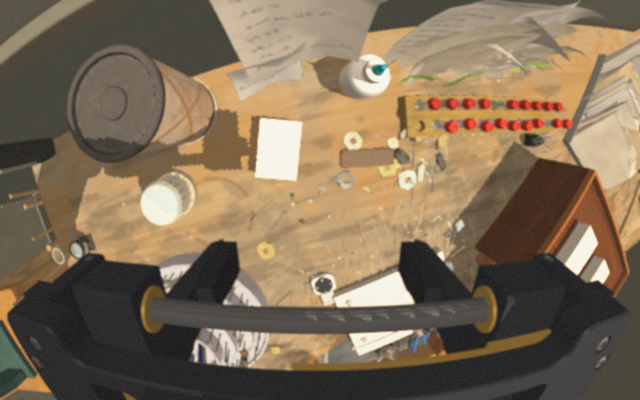

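play_rows:
  targets:
    - {"jaw":0,"dx":0.009,"dy":-0.008,"dz":0.01,"yaw":-0.02}
    - {"jaw":0,"dx":0.009,"dy":-0.008,"dz":0.025,"yaw":0}
    - {"jaw":0,"dx":0,"dy":0,"dz":0.025,"yaw":0}
    - {"jaw":0,"dx":0,"dy":0,"dz":0,"yaw":0}
    - {"jaw":0,"dx":0,"dy":0,"dz":0,"yaw":0}

```text
clock: 39.8
tool_pos: [0.6793, 0.1007, 0.1556]
eef_rot: [0.987, 0.145, 0.049, 0.055]
contact_force: [-0.4, 0.1, 0.6]
opening: 0.997
```

```bash
python3 -c "
from h import *
settle(2)
go(.677,.097,.03,-73)"
```

```text
t 39.90 tcp [0.6791 0.1002 0.1562] F [ 0.21  0.04 -0.13] op 1.006
toolx [0.953 0.292 0.081] tooly [ 0.281 -0.952  0.122] toolz [ 0.113 -0.094 -0.989] q [-0.284   0.8294  0.0245  1.5491  0.1621  0.6853 -1.6687]
d tool [-0.0132 -0.0129  0.1249]
tool y at -73.6 deg; yaw about tool z -0.010 rad (=-0.6)
```

play_rows:
  targets:
    - {"jaw":0,"dx":-0.006,"dy":-0.005,"dz":0.015,"yaw":0}
    - {"jaw":0,"dx":-0.005,"dy":-0.005,"dz":0.03,"yaw":0}
    - {"jaw":0,"dx":-0.003,"dy":-0.004,"dz":0.03,"yaw":0}
    - {"jaw":0,"dx":-0.003,"dy":-0.002,"dz":0.03,"yaw":0}
    - {"jaw":0,"dx":-0.001,"dy":0,"dz":0.015,"yaw":0}

```text
clock: 40.4
tool_pos: [0.6794, 0.1012, 0.0413]
eef_rot: [0.986, 0.143, 0.059, 0.054]
contact_force: [0.2, -0.1, -0.6]
opening: 1.004
```

```bash
python3 -c "
from h import *
settle(2)
go(.677,.097,.011,-73)
d=r.snapshot('wrist');cv2.imwrite('pics/w15.png',d['frame'][:,:,::-1])"
```

```text
t 40.50 tcp [0.6794 0.1008 0.0415] F [-0.28  0.2  -0.22] op 1.004
toolx [0.952 0.289 0.101] tooly [ 0.276 -0.953  0.123] toolz [ 0.131 -0.089 -0.987] q [-0.2998  0.987   0.052   1.6141  0.1828  0.4444 -1.7171]
d tool [-0.0065 -0.0008  0.0301]
tool y at -73.8 deg; yaw about tool z -0.015 rad (=-0.8)
```

View pics/w15.png

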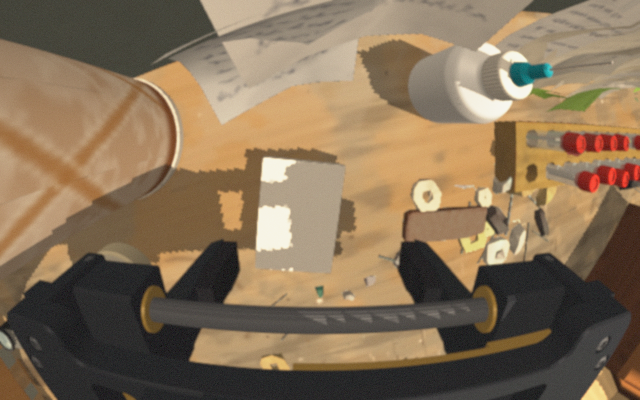

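play_rows:
  targets:
    - {"jaw":0,"dx":-0.005,"dy":0,"dz":0.012,"yaw":0}
    - {"jaw":0,"dx":-0.001,"dy":0,"dz":0.012,"yaw":0}
    - {"jaw":0,"dx":0,"dy":0,"dz":0.003,"yaw":0}
    - {"jaw":0,"dx":0,"dy":0,"dz":0,"yaw":0}
    - {"jaw":0,"dx":0,"dy":0,"dz":0,"yaw":0}

```text
clock: 41.05
tool_pos: [0.6819, 0.0971, 0.0187]
eef_rot: [0.986, 0.143, 0.064, 0.053]
contact_force: [-0.3, 0.7, -0.5]
opening: 1.002
```

```bash
python3 -c "
from h import *
settle(2)
go(.677,.097,.012,-73)"
```

```text
t 41.15 tcp [0.682  0.0972 0.0188] F [-0.1   0.05 -0.2 ] op 1.003
toolx [0.951 0.288 0.112] tooly [ 0.274 -0.954  0.123] toolz [ 0.142 -0.087 -0.986] q [-0.2974  1.0214  0.0592  1.6209  0.1874  0.3915 -1.7225]
d tool [-0.0055 -0.002   0.006 ]
tool y at -73.9 deg; yaw about tool z -0.017 rad (=-0.9)
```

play_rows:
  targets:
    - {"jaw":0,"dx":-0.001,"dy":0,"dz":0.007,"yaw":0}
    - {"jaw":0.7,"dx":0,"dy":0,"dz":0,"yaw":0}
    - {"jaw":0.7,"dx":0,"dy":0,"dz":0,"yaw":0}
    - {"jaw":0.7,"dx":0,"dy":0,"dz":0,"yaw":0}
    - {"jaw":0.7,"dx":0,"dy":0,"dz":0,"yaw":0}
  squeeze: 20

```text
clock: 41.65
tool_pos: [0.6812, 0.0978, 0.0112]
eef_rot: [0.986, 0.143, 0.064, 0.052]
contact_force: [-0.2, -0.0, -0.5]
opening: 0.67
```

play_rows:
  targets:
    - {"jaw":0.7,"dx":0,"dy":0,"dz":0,"yaw":0}
    - {"jaw":0.7,"dx":0,"dy":0,"dz":0,"yaw":0}
    - {"jaw":0.7,"dx":0,"dy":0,"dz":0,"yaw":0}
    - {"jaw":0.7,"dx":0,"dy":0,"dz":0,"yaw":0}
    - {"jaw":0.7,"dx":0,"dy":0,"dz":0,"yaw":0}

```text
clock: 42.15
tool_pos: [0.681, 0.098, 0.011]
eef_rot: [0.986, 0.143, 0.064, 0.052]
contact_force: [-0.7, 1.1, -1.7]
opening: 0.541
```

```bash
python3 -c "
from h import *
go(.677,.05,.012,-73)
d=r.snapshot('wrist');cv2.imwrite('pics/w16.png',d['frame'][:,:,::-1])"
```

```text
t 42.15 tcp [0.681 0.098 0.011] F [-0.73  1.07 -1.68] op 0.541
toolx [0.951 0.289 0.111] tooly [ 0.276 -0.953  0.121] toolz [ 0.141 -0.085 -0.986] q [-0.2976  1.033   0.0585  1.6219  0.1877  0.3798 -1.7234]
d tool [-0.0176  0.0448  0.0026]
tool y at -73.9 deg; yaw about tool z -0.015 rad (=-0.9)
```

View pics/w16.png

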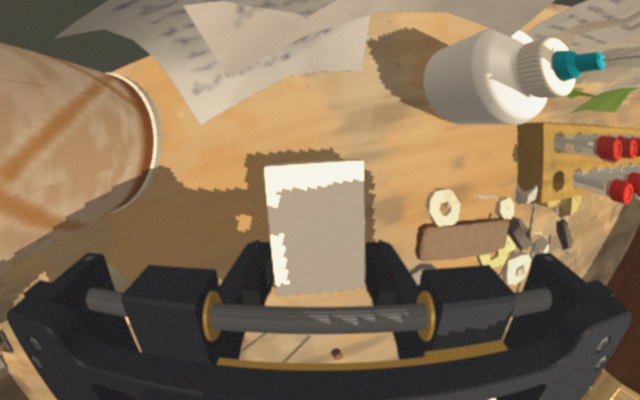

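play_rows:
  targets:
    - {"jaw":0.7,"dx":0,"dy":0.004,"dz":-0.01,"yaw":0}
    - {"jaw":0.7,"dx":0,"dy":0.008,"dz":-0.02,"yaw":0}
    - {"jaw":0.7,"dx":0,"dy":0.01,"dz":-0.03,"yaw":0}
    - {"jaw":0.7,"dx":0,"dy":0.01,"dz":-0.04,"yaw":0}
    - {"jaw":0.7,"dx":0,"dy":0.01,"dz":-0.04,"yaw":0}
  squeeze: 35

```text
clock: 42.7
tool_pos: [0.6676, 0.0667, 0.1529]
eef_rot: [0.987, 0.144, 0.056, 0.054]
contact_force: [0.6, -0.6, -1.8]
opening: 0.542
```

play_rows:
  targets:
    - {"jaw":0.7,"dx":0,"dy":0.01,"dz":-0.035,"yaw":0}
    - {"jaw":0.7,"dx":0,"dy":0.006,"dz":-0.02,"yaw":0}
    - {"jaw":0.7,"dx":0,"dy":0,"dz":-0.01,"yaw":0}
    - {"jaw":0.7,"dx":0,"dy":0,"dz":0,"yaw":0}
    - {"jaw":0.7,"dx":0,"dy":0,"dz":0,"yaw":0}

```text
clock: 43.2
tool_pos: [0.6649, 0.0517, 0.2299]
eef_rot: [0.987, 0.141, 0.06, 0.055]
contact_force: [-0.5, -0.5, -2.3]
opening: 0.538
```

```bash
python3 -c "
from h import *
weigh(6)
go(*chest(-.157,0),.2,-24.7+90)
d=r.snapshot('wrist');cv2.imwrite('pics/w17.png',d['frame'][:,:,::-1])
# drawer floor geometry
d=r.snapshot('top');P=cloud(d);L=tochest(P);z=P[...,2]
for y0 in (-.12,-.1,-.05,0,.05,.1,.12):
    m=(abs(L[...,1]-y0)<.006)&(L[...,0]>-.26)&(L[...,0]<-.07)
    o=np.argsort(L[m][:,0]); print(y0,[(int(1000*a),int(1000*b)) for a,b in zip(L[m][o,0][::6],z[m][o][::6])][:40])
"
```

```text
F mean [ 0.08  0.18 -2.97] sd [0.21 0.65 0.43] tau [ 1.100e-01 -5.572e+01  1.760e+00 -1.640e+01  4.100e-01 -5.800e-01
 -2.000e-02]
t 43.50 tcp [0.6651 0.0522 0.2293] F [ 0.38  0.98 -3.06] op 0.537
toolx [0.953 0.285 0.103] tooly [ 0.271 -0.954  0.126] toolz [ 0.134 -0.092 -0.987] q [-0.2073  0.7033  0.004   1.5809  0.1693  0.7512 -1.6092]
d tool [-0.2555  0.3022  0.0418]
tool y at -74.1 deg; yaw about tool z 0.708 rad (=40.6)
-0.12 [(-240, 95), (-237, 97), (-236, 93), (-233, 95), (-231, 95), (-229, 97), (-227, 93), (-225, 87), (-223, 88), (-221, 85), (-219, 68), (-218, 63), (-216, 64), (-213, 61), (-211, 63), (-209, 64), (-206, 64), (-204, 64), (-203, 62), (-200, 64), (-198, 67), (-195, 64), (-193, 62), (-190, 63), (-188, 64), (-185, 65), (-183, 64), (-181, 67), (-179, 64), (-177, 63), (-175, 62), (-173, 64), (-171, 62), (-168, 63), (-166, 63), (-164, 62), (-161, 66), (-159, 64), (-156, 62), (-154, 65)]
-0.1 [(-240, 94), (-238, 92), (-236, 94), (-234, 97), (-232, 97), (-230, 96), (-228, 96), (-226, 94), (-225, 87), (-222, 88), (-220, 85), (-219, 65), (-216, 63), (-215, 65), (-212, 66
[... 2029 characters left out ...]
-192, 63), (-189, 64), (-187, 64), (-184, 65), (-182, 64), (-180, 62), (-177, 65), (-175, 63), (-173, 65), (-171, 62), (-168, 63), (-166, 63), (-164, 66), (-161, 62), (-159, 65), (-157, 61), (-154, 64), (-152, 64)]
0.12 [(-258, -9), (-251, -7), (-239, 95), (-237, 94), (-235, 95), (-233, 96), (-230, 93), (-228, 95), (-226, 94), (-224, 85), (-222, 85), (-220, 87), (-220, 66), (-217, 61), (-215, 65), (-212, 63), (-210, 63), (-207, 64), (-205, 65), (-202, 62), (-200, 63), (-197, 62), (-195, 67), (-193, 64), (-191, 63), (-189, 63), (-187, 65), (-184, 63), (-182, 62), (-180, 63), (-177, 64), (-175, 64), (-172, 64), (-170, 60), (-167, 66), (-165, 63), (-163, 63), (-160, 63), (-158, 63), (-156, 66)]
```

View pics/w17.png

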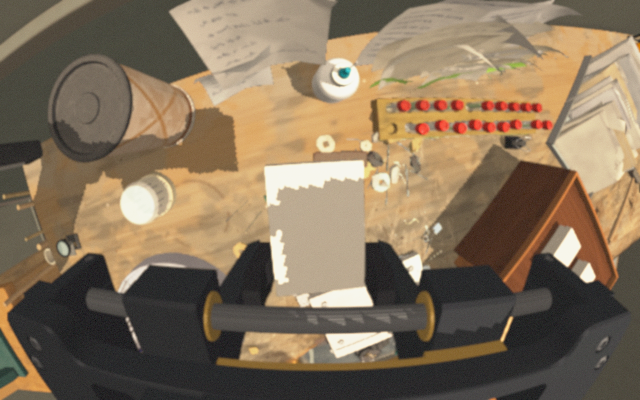

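play_rows:
  targets:
    - {"jaw":0.7,"dx":-0.01,"dy":0.011,"dz":0,"yaw":0}
    - {"jaw":0.7,"dx":-0.02,"dy":0.022,"dz":0,"yaw":0}
    - {"jaw":0.7,"dx":-0.028,"dy":0.03,"dz":0.002,"yaw":0}
    - {"jaw":0.7,"dx":-0.028,"dy":0.03,"dz":0.002,"yaw":0}
    - {"jaw":0.7,"dx":-0.028,"dy":0.03,"dz":0.002,"yaw":0}

```text
clock: 44.1
tool_pos: [0.5902, -0.0977, 0.2262]
eef_rot: [0.986, 0.147, 0.062, 0.054]
contact_force: [-0.6, 0.1, -3.5]
opening: 0.533
```

play_rows:
  targets:
    - {"jaw":0.7,"dx":-0.028,"dy":0.03,"dz":0.002,"yaw":0}
    - {"jaw":0.7,"dx":-0.028,"dy":0.03,"dz":0.002,"yaw":0}
    - {"jaw":0.7,"dx":-0.028,"dy":0.03,"dz":0.002,"yaw":0}
    - {"jaw":0.7,"dx":-0.028,"dy":0.03,"dz":0.002,"yaw":0}
    - {"jaw":0.7,"dx":-0.02,"dy":0.02,"dz":0,"yaw":0}

```text
clock: 44.6
tool_pos: [0.4942, -0.285, 0.2224]
eef_rot: [0.986, 0.143, 0.06, 0.057]
contact_force: [0.6, -0.7, -3.1]
opening: 0.54
```

play_rows:
  targets:
    - {"jaw":0.7,"dx":-0.01,"dy":0.01,"dz":0,"yaw":0.08}
    - {"jaw":0.7,"dx":0,"dy":0,"dz":0,"yaw":0.14}
    - {"jaw":0.7,"dx":0,"dy":0,"dz":0,"yaw":0.14}
    - {"jaw":0.7,"dx":0,"dy":0,"dz":0,"yaw":0.14}
    - {"jaw":0.7,"dx":0,"dy":0,"dz":0,"yaw":0.14}

```text
clock: 45.1
tool_pos: [0.48, -0.3056, 0.2234]
eef_rot: [0.977, -0.198, 0.074, 0.035]
contact_force: [0.5, 0.4, -3.5]
opening: 0.536
```

```bash
python3 -c "
from h import *
settle(2)
go(*chest(-.178,0),.13,-24.7+90)
d=r.snapshot('wrist');cv2.imwrite('pics/w18.png',d['frame'][:,:,::-1])"
```

```text
t 45.20 tcp [ 0.4802 -0.3053  0.2234] F [ 1.15  0.07 -2.  ] op 0.539
toolx [ 0.913 -0.376  0.159] tooly [-0.386 -0.921  0.042] toolz [ 0.13  -0.099 -0.986] q [ 0.4312  0.5753  0.0591  1.9225 -0.009   0.4824 -1.4786]
d tool [-0.0062 -0.0089  0.0933]
tool y at -112.7 deg; yaw about tool z 0.034 rad (=2.0)
```

View pics/w18.png

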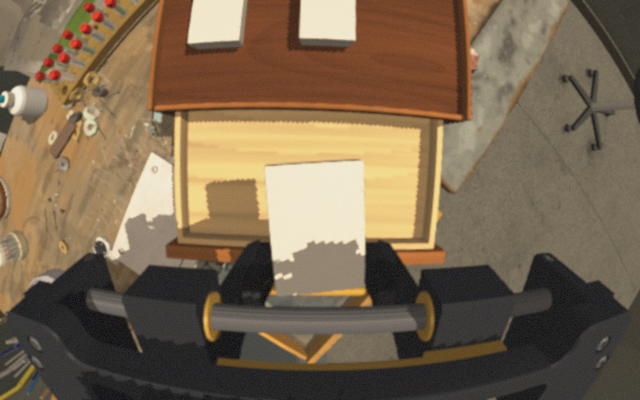

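play_rows:
  targets:
    - {"jaw":0.7,"dx":-0.003,"dy":-0.004,"dz":0.015,"yaw":0.034}
    - {"jaw":0.7,"dx":-0.002,"dy":-0.005,"dz":0.03,"yaw":0}
    - {"jaw":0.7,"dx":-0.001,"dy":0,"dz":0.03,"yaw":0}
    - {"jaw":0.7,"dx":0,"dy":0,"dz":0.018,"yaw":0}
    - {"jaw":0.7,"dx":0,"dy":0,"dz":0,"yaw":0}

```text
clock: 45.75
tool_pos: [0.4943, -0.3025, 0.1294]
eef_rot: [0.976, -0.203, 0.078, 0.035]
contact_force: [-0.2, 0.1, -2.4]
opening: 0.54
```

```bash
python3 -c "
from h import *
settle(2)
go(*chest(-.178,0),.08,-24.7+90)
d=r.snapshot('scene');cv2.imwrite('pics/s18.png',cv2.resize(d['frame'][60:260,300:560,::-1],None,fx=3,fy=3))"
```

```text
t 45.85 tcp [ 0.4949 -0.3033  0.1316] F [-0.01  0.12 -2.77] op 0.539
toolx [ 0.905 -0.391  0.169] tooly [-0.402 -0.915  0.036] toolz [ 0.14  -0.101 -0.985] q [ 0.4236  0.7352  0.0501  1.9754 -0.0201  0.2605 -1.5053]
d tool [-0.0128  0.0008  0.0502]
tool y at -113.7 deg; yaw about tool z 0.017 rad (=1.0)
```

View pics/s18.png

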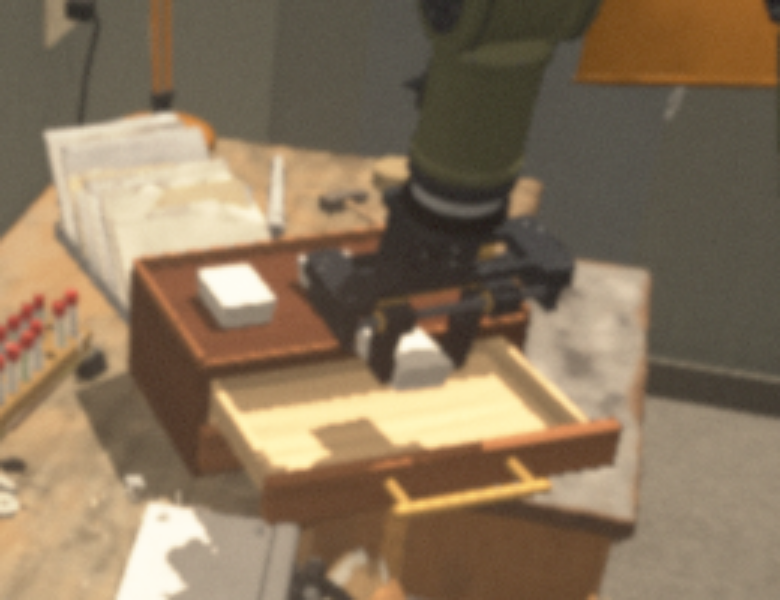

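play_rows:
  targets:
    - {"jaw":0.7,"dx":-0.005,"dy":0,"dz":0.012,"yaw":0.01}
    - {"jaw":0.7,"dx":-0.005,"dy":0,"dz":0.015,"yaw":0}
    - {"jaw":0.7,"dx":-0.002,"dy":0,"dz":0.012,"yaw":0}
    - {"jaw":0.7,"dx":-0.002,"dy":0,"dz":0.006,"yaw":0}
    - {"jaw":0.7,"dx":0,"dy":0,"dz":0,"yaw":0}

```text
clock: 46.4
tool_pos: [0.4932, -0.3051, 0.0908]
eef_rot: [0.974, -0.208, 0.087, 0.037]
contact_force: [-1.0, 0.2, -2.0]
opening: 0.538
```

```bash
python3 -c "
from h import *
settle(2)
go(*chest(-.178,0),.077,-24.7+90);print(tochest(r.get_state()['tool_pos']))"
```

```text
t 46.50 tcp [ 0.4938 -0.3053  0.0914] F [ 0.57  0.04 -2.74] op 0.539
toolx [ 0.898 -0.398  0.185] tooly [-0.411 -0.911  0.036] toolz [ 0.154 -0.108 -0.982] q [ 0.4318  0.8055  0.044   2.0099 -0.0237  0.1391 -1.5088]
d tool [-0.0065 -0.0002  0.0135]
tool y at -114.3 deg; yaw about tool z 0.007 rad (=0.4)
[-0.1740869   0.00034833]
```

play_rows:
  targets:
    - {"jaw":0.7,"dx":-0.002,"dy":0,"dz":0.006,"yaw":0}
    - {"jaw":0.7,"dx":-0.001,"dy":0,"dz":0.004,"yaw":0}
    - {"jaw":0.7,"dx":0,"dy":0,"dz":0.003,"yaw":0}
    - {"jaw":0.7,"dx":0,"dy":0,"dz":0,"yaw":0}
    - {"jaw":0.7,"dx":0,"dy":0,"dz":0,"yaw":0}

```text
clock: 47.0
tool_pos: [0.4941, -0.306, 0.0783]
eef_rot: [0.973, -0.208, 0.088, 0.037]
contact_force: [-0.8, -1.3, -3.3]
opening: 0.538
```

```bash
python3 -c "
from h import *
settle(2)
go(*chest(-.178,0),.077,-24.7+90);print(tochest(r.get_state()['tool_pos']))"
```

```text
t 47.10 tcp [ 0.4941 -0.3061  0.0784] F [ 0.22 -0.41 -2.37] op 0.538
toolx [ 0.898 -0.398  0.188] tooly [-0.411 -0.911  0.036] toolz [ 0.157 -0.109 -0.982] q [ 0.434   0.83    0.0419  2.0148 -0.0233  0.1069 -1.5088]
d tool [-0.0047 -0.0003  0.0005]
tool y at -114.3 deg; yaw about tool z 0.007 rad (=0.4)
[-0.17346927 -0.00017447]
```

play_rows:
  targets:
    - {"jaw":0.7,"dx":-0.001,"dy":0,"dz":0.003,"yaw":0}
    - {"jaw":0.7,"dx":0,"dy":0,"dz":0.002,"yaw":0}
    - {"jaw":0.7,"dx":0,"dy":0,"dz":0,"yaw":0}
    - {"jaw":0.7,"dx":0,"dy":0,"dz":0,"yaw":0}
    - {"jaw":0.7,"dx":0,"dy":0,"dz":0,"yaw":0}

```text
clock: 47.6
tool_pos: [0.499, -0.3083, 0.0776]
eef_rot: [0.973, -0.207, 0.095, 0.039]
contact_force: [-0.5, -0.3, -2.4]
opening: 0.538
```

```bash
python3 -c "
from h import *
weigh(3);st()
d=r.snapshot('scene');cv2.imwrite('pics/s19.png',cv2.resize(d['frame'][120:220,360:500,::-1],None,fx=5,fy=5))"
```

```text
F mean [ 0.04  0.29 -2.2 ] sd [0.3  0.23 0.35] tau [ 2.000e-02 -5.158e+01  2.180e+00 -7.020e+00  0.000e+00 -1.020e+00
 -1.000e-02]
t 47.75 tcp [ 0.4989 -0.3083  0.0774] F [ 0.4   0.6  -1.71] op 0.539
toolx [ 0.896 -0.396  0.201] tooly [-0.41  -0.911  0.036] toolz [ 0.169 -0.115 -0.979] q [ 0.4344  0.8339  0.0411  2.0123 -0.0229  0.0923 -1.5088]
```

View pics/s19.png

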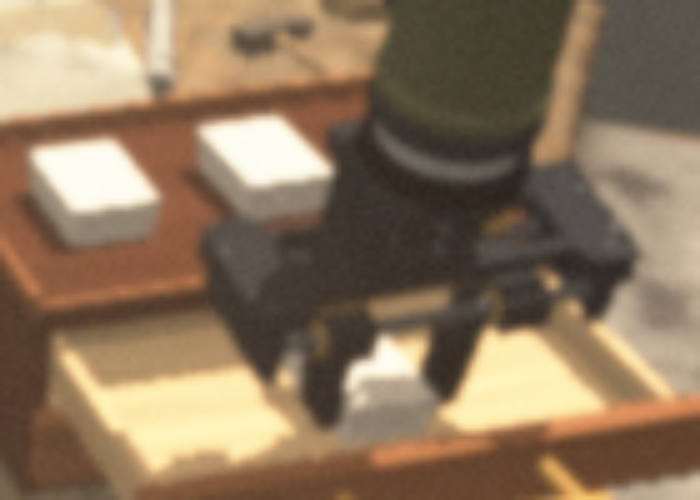

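```bash
python3 -c "
from h import *
X=np.array([.951,.289,.111]);Y=np.array([.276,-.953,.121]);Z=np.cross(X,Y);R0=np.stack([X,Y,Z],1)
a=np.radians(-73.9);u=np.array([np.cos(a),np.sin(a),0]);v=np.array([-u[1],u[0],0])
c0=np.array([.681,.098,0])+.012*v
s=r.get_state();R1=R.from_quat(s['eef_rot']).as_matrix()
for i in(-1,1):
  for j in(-1,1):
    p=c0+i*.0235*u+j*.0335*v; t=R0.T@(p-np.array([.681,.098,.011])); w=R1@t+s['tool_pos']; print(tochest(w).round(3),w[2].round(4))
"
```

```text
[-0.189  0.024] 0.0665
[-0.122  0.025] 0.0726
[-0.188 -0.023] 0.0626
[-0.121 -0.022] 0.0686
```

play_rows:
  targets:
    - {"jaw":0.38,"dx":0,"dy":0,"dz":0,"yaw":0}
    - {"jaw":0.38,"dx":0,"dy":0,"dz":0,"yaw":0}
    - {"jaw":0.3,"dx":0,"dy":0,"dz":0,"yaw":0}
    - {"jaw":0.3,"dx":0,"dy":0,"dz":0,"yaw":0}
    - {"jaw":0.3,"dx":0,"dy":0,"dz":0,"yaw":0}

```text
clock: 48.3
tool_pos: [0.4999, -0.3091, 0.0781]
eef_rot: [0.973, -0.207, 0.096, 0.039]
contact_force: [0.8, 0.6, 0.4]
opening: 0.696
```

play_rows:
  targets:
    - {"jaw":0.3,"dx":0,"dy":0,"dz":-0.01,"yaw":0}
    - {"jaw":0.3,"dx":0,"dy":0,"dz":-0.025,"yaw":0}
    - {"jaw":0.3,"dx":0,"dy":0,"dz":-0.04,"yaw":0}
    - {"jaw":0.3,"dx":0,"dy":0,"dz":-0.045,"yaw":0}
    - {"jaw":0.3,"dx":0,"dy":0,"dz":-0.045,"yaw":0}

```text
clock: 48.8
tool_pos: [0.4684, -0.2877, 0.241]
eef_rot: [0.973, -0.207, 0.091, 0.038]
contact_force: [0.1, 0.2, 0.4]
opening: 0.699
```

```bash
python3 -c "
from h import *
settle(2);st()
d=r.snapshot('wrist');cv2.imwrite('pics/w20.png',d['frame'][:,:,::-1])
d=r.snapshot('scene');cv2.imwrite('pics/s20.png',cv2.resize(d['frame'][100:260,330:530,::-1],None,fx=3.5,fy=3.5))
d=r.snapshot('top');cv2.imwrite('pics/t20.png',d['frame'][:,:,::-1]);boxes(d)"
```

```text
t 48.90 tcp [ 0.471  -0.2895  0.2455] F [ 1.27 -0.69 -0.7 ] op 0.694
toolx [ 0.895 -0.396  0.204] tooly [-0.411 -0.911  0.036] toolz [ 0.172 -0.116 -0.978] q [ 0.4023  0.5106  0.0728  1.9852 -0.0184  0.4399 -1.513 ]
box x 516.2 y -314.4 ztop 86.6  48x67 short-axis yaw 68.5 deg px [446. 263.]
box x 645.1 y -388.2 ztop 130.8  48x68 short-axis yaw 65.7 deg px [488. 201.]
box x 683.7 y -300.1 ztop 130.4  49x68 short-axis yaw 64.9 deg px [444. 182.]
```

View pics/s20.png

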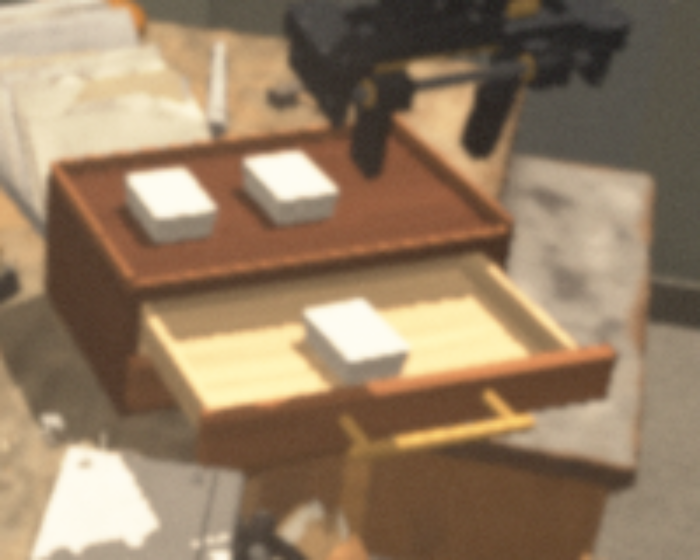

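View pics/w20.png

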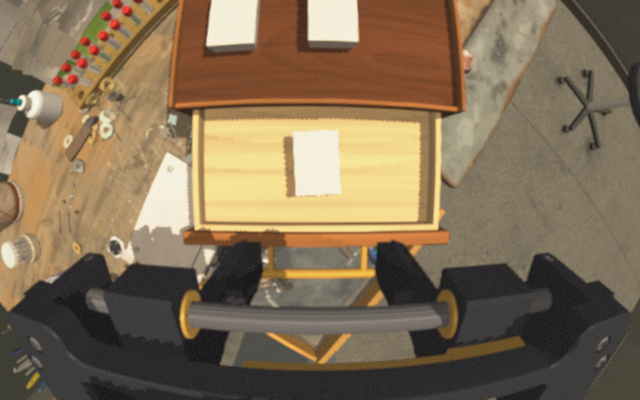

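```bash
python3 -c "
from h import *
d=r.snapshot('top');P=cloud(d);L=tochest(P);z=P[...,2]
for x0 in(-.19,-.16,-.12):
    m=(abs(L[...,0]-x0)<.005)&(L[...,1]<-.11)&(L[...,1]>-.17)
    o=np.argsort(L[m][:,1]);print(x0,[(int(1000*a),int(1000*b)) for a,b in zip(L[m][o,1],z[m][o])][::3])
    m=(abs(L[...,0]-x0)<.005)&(L[...,1]>.11)&(L[...,1]<.17)
    o=np.argsort(L[m][:,1]);print(x0,[(int(1000*a),int(1000*b)) for a,b in zip(L[m][o,1],z[m][o])][::3])
print('box',tochest([[.5162,-.3144],[.6451,-.3882],[.6837,-.3001]]))
go(*chest(-.2,-.135),.2,-24.7+90)"
```

```text
-0.19 [(-134, 85), (-131, 85), (-130, 83), (-129, 72), (-129, 68), (-128, 79), (-128, 77), (-128, 61), (-128, 66), (-127, 80), (-127, 86), (-125, 64), (-123, 65), (-123, 63), (-120, 65), (-118, 63), (-118, 66), (-117, 62), (-115, 62), (-113, 66), (-112, 65), (-111, 61), (-110, 64)]
-0.19 [(110, 64), (111, 66), (113, 63), (114, 63), (115, 61), (117, 64), (118, 64), (119, 61), (120, 61), (121, 61), (124, 64), (125, 64), (126, 66), (130, 82), (130, 19), (131, 84), (132, 85), (133, 16), (133, 13), (134, 83), (134, 58), (135, 73), (135, 82), (135, 12), (137, 12), (138, 11), (140, 11), (141, 12), (143, 12), (144, 13), (146, 10), (148, 13), (149, 12), (151, 13), (152, 12), (153, 11), (156, 11), (157, 12), (158, 12), (160, 11), (161, 7), (163, 12), (165, 11), (166, 12), (168, 11), (169, 13)]
-0.16 [(-134, 87), (-133, 87), (-131, 83), (-130, 84), (-129, 87), (-129, 67), (-128, 80), (-128, 82), (-128, 61), (-128, 65), (-128, 72), (-128, 88), (-127, 63), (-126, 63), (-125, 63), (-124, 63), (-122, 64), (-122, 63), (-121, 62), (-119, 63), (-117, 65), (-116, 63), (-115, 64), (-113, 66), (-112, 63)
[... 1013 characters left out ...]
2), (132, 88), (132, 84), (133, 86), (134, 1), (134, 87), (135, 62), (135, 72), (135, 72), (136, 0), (138, -1), (139, 0), (140, -3), (142, -3), (144, 0), (146, 0), (147, 1), (149, 0), (151, 0), (152, 0), (154, -1), (156, -1), (157, -2), (159, -1), (161, -1), (163, 2), (165, 0), (166, 1), (168, -1), (169, 0)]
box [[-0.1499372   0.00148175]
 [-0.00199191 -0.01170309]
 [-0.00373758  0.08446615]]
t 49.10 tcp [ 0.4687 -0.2879  0.2384] F [ 0.05  0.42 -0.45] op 0.698
toolx [ 0.898 -0.396  0.192] tooly [-0.41  -0.911  0.036] toolz [ 0.161 -0.111 -0.981] q [ 0.4028  0.5218  0.0713  1.9895 -0.0185  0.437  -1.5129]
d tool [-0.0054  0.1393  0.0432]
tool y at -114.2 deg; yaw about tool z 0.008 rad (=0.5)
```

play_rows:
  targets:
    - {"jaw":0.55,"dx":0,"dy":0.015,"dz":0,"yaw":0.008}
    - {"jaw":0.55,"dx":0.002,"dy":0.03,"dz":0,"yaw":0}
    - {"jaw":0.55,"dx":0.002,"dy":0.04,"dz":0,"yaw":0}
    - {"jaw":0.55,"dx":0.002,"dy":0.035,"dz":0,"yaw":0}
    - {"jaw":0.55,"dx":0.0,"dy":0.015,"dz":0,"yaw":0}

```text
clock: 49.6
tool_pos: [0.4163, -0.4107, 0.2341]
eef_rot: [0.974, -0.206, 0.083, 0.032]
contact_force: [-0.6, 0.0, 0.2]
opening: 0.448
```

```bash
python3 -c "
from h import *
settle(2)
go(*chest(-.188,-.1315),.11,-24.7+90)"
```

```text
t 49.70 tcp [ 0.4161 -0.41    0.2339] F [-0.35  0.93 -1.1 ] op 0.452
toolx [ 0.901 -0.398  0.175] tooly [-0.409 -0.912  0.028] toolz [ 0.148 -0.097 -0.984] q [ 0.7263  0.5731 -0.0223  1.8749 -0.022   0.5175 -1.2628]
d tool [-0.009   0.0009  0.1244]
tool y at -114.1 deg; yaw about tool z 0.010 rad (=0.6)
```

play_rows:
  targets:
    - {"jaw":0.55,"dx":-0.004,"dy":0.001,"dz":0.02,"yaw":0.01}
    - {"jaw":0.55,"dx":-0.003,"dy":0,"dz":0.04,"yaw":0}
    - {"jaw":0.55,"dx":-0.002,"dy":0,"dz":0.04,"yaw":0}
    - {"jaw":0.55,"dx":0,"dy":0,"dz":0.02,"yaw":0}
    - {"jaw":0.55,"dx":0.0,"dy":0,"dz":0,"yaw":0}

```text
clock: 50.2
tool_pos: [0.4292, -0.4108, 0.1061]
eef_rot: [0.974, -0.209, 0.081, 0.027]
contact_force: [-0.4, 0.4, 0.6]
opening: 0.451
```

```bash
python3 -c "
from h import *
settle(2)
go(*chest(-.188,-.1315),.076,-24.7+90)
d=r.snapshot('wrist');cv2.imwrite('pics/w21.png',d['frame'][:,:,::-1])"
```

```text
t 50.30 tcp [ 0.4299 -0.4121  0.1088] F [ 0.1  -0.61  0.88] op 0.449
toolx [ 0.899 -0.403  0.174] tooly [-0.412 -0.911  0.02 ] toolz [ 0.15  -0.09  -0.985] q [ 0.721   0.785  -0.0312  1.9382 -0.0244  0.2451 -1.2698]
d tool [-0.0062  0.0075  0.0324]
tool y at -114.3 deg; yaw about tool z 0.006 rad (=0.4)
```

View pics/w21.png

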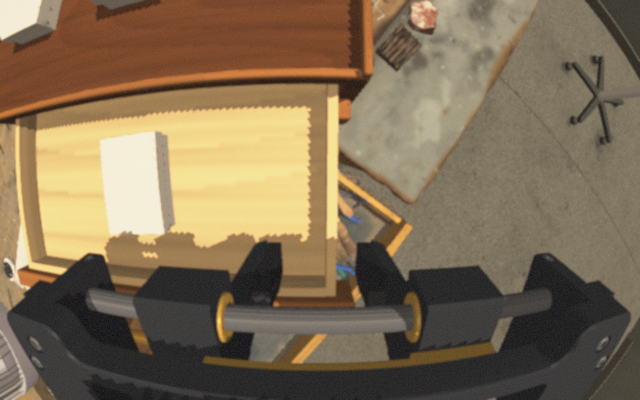

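play_rows:
  targets:
    - {"jaw":0.55,"dx":-0.002,"dy":0.0075,"dz":0.01,"yaw":0}
    - {"jaw":0.55,"dx":-0.002,"dy":0,"dz":0.012,"yaw":0}
    - {"jaw":0.55,"dx":0,"dy":0,"dz":0.009,"yaw":0}
    - {"jaw":0.55,"dx":0,"dy":0,"dz":0,"yaw":0}
    - {"jaw":0.55,"dx":0.0,"dy":0,"dz":0,"yaw":0}

```text
clock: 50.85
tool_pos: [0.4294, -0.4235, 0.0802]
eef_rot: [0.973, -0.21, 0.087, 0.031]
contact_force: [-0.0, 0.5, 0.7]
opening: 0.453
```

```bash
python3 -c "
from h import *
settle(2)
go(*chest(-.188,-.1315),.075,-24.7+90)"
```

```text
t 50.95 tcp [ 0.4294 -0.4235  0.0804] F [-0.78  0.23 -0.1 ] op 0.450
toolx [ 0.897 -0.403  0.182] tooly [-0.413 -0.91   0.024] toolz [ 0.156 -0.097 -0.983] q [ 0.7394  0.8393 -0.0355  1.9346 -0.0184  0.1856 -1.2591]
d tool [-0.0057 -0.0026  0.0044]
tool y at -114.4 deg; yaw about tool z 0.005 rad (=0.3)
```

play_rows:
  targets:
    - {"jaw":0.55,"dx":-0.001,"dy":-0.0026,"dz":0.005,"yaw":0}
    - {"jaw":1,"dx":0,"dy":0,"dz":0,"yaw":0}
    - {"jaw":1,"dx":0,"dy":0,"dz":0,"yaw":0}
    - {"jaw":1,"dx":0,"dy":0,"dz":0,"yaw":0}
    - {"jaw":1,"dx":0.0,"dy":0,"dz":0,"yaw":0}
  squeeze: 20

```text
clock: 51.45
tool_pos: [0.431, -0.421, 0.0756]
eef_rot: [0.973, -0.209, 0.088, 0.031]
contact_force: [0.5, 0.3, 0.7]
opening: 0.109
```

play_rows:
  targets:
    - {"jaw":1,"dx":0,"dy":0,"dz":0,"yaw":0}
    - {"jaw":1,"dx":0,"dy":0,"dz":0,"yaw":0}
    - {"jaw":1,"dx":0,"dy":0,"dz":0,"yaw":0}
    - {"jaw":1,"dx":0,"dy":0,"dz":0,"yaw":0}
    - {"jaw":1,"dx":0.0,"dy":0,"dz":0,"yaw":0}

```text
clock: 51.95
tool_pos: [0.4307, -0.4217, 0.0757]
eef_rot: [0.973, -0.21, 0.088, 0.032]
contact_force: [-1.5, -0.2, -0.8]
opening: 0.067
```

```bash
python3 -c "
from h import *
go(*chest(-.112,-.1315),.076,-24.7+90);print(tochest(r.get_state()['tool_pos']))"
```

```text
t 51.95 tcp [ 0.4307 -0.4217  0.0757] F [-1.46 -0.24 -0.84] op 0.067
toolx [ 0.896 -0.403  0.184] tooly [-0.414 -0.91   0.025] toolz [ 0.157 -0.098 -0.983] q [ 0.7339  0.8472 -0.0337  1.939  -0.0202  0.1714 -1.2624]
d tool [0.0697 0.0001 0.0127]
tool y at -114.5 deg; yaw about tool z 0.004 rad (=0.2)
[-0.18282881 -0.13169817]
```

play_rows:
  targets:
    - {"jaw":1,"dx":0.008,"dy":0,"dz":0.0015,"yaw":0}
    - {"jaw":1,"dx":0.013,"dy":0,"dz":0.0025,"yaw":0}
    - {"jaw":1,"dx":0.015,"dy":0,"dz":0.003,"yaw":0}
    - {"jaw":1,"dx":0.013,"dy":0,"dz":0.0025,"yaw":0}
    - {"jaw":1,"dx":0.008,"dy":0,"dz":0.0015,"yaw":0}

```text
clock: 52.45
tool_pos: [0.4831, -0.4456, 0.0757]
eef_rot: [0.973, -0.211, 0.085, 0.031]
contact_force: [-2.0, 0.2, 1.1]
opening: 0.068
```

```bash
python3 -c "
from h import *
go(*chest(-.112,-.1315),.076,-24.7+90);print(tochest(r.get_state()['tool_pos']))
d=r.snapshot('scene');cv2.imwrite('pics/s22.png',cv2.resize(d['frame'][100:260,330:530,::-1],None,fx=3.5,fy=3.5))"
```

```text
t 52.45 tcp [ 0.4831 -0.4456  0.0757] F [-1.99  0.16  1.13] op 0.068
toolx [ 0.897 -0.405  0.179] tooly [-0.415 -0.909  0.024] toolz [ 0.153 -0.096 -0.984] q [ 0.6962  0.8891 -0.0175  1.7683 -0.0307  0.3047 -1.2821]
d tool [ 0.0131 -0.      0.0021]
tool y at -114.5 deg; yaw about tool z 0.003 rad (=0.2)
[-0.12521846 -0.13157715]
```

View pics/s22.png

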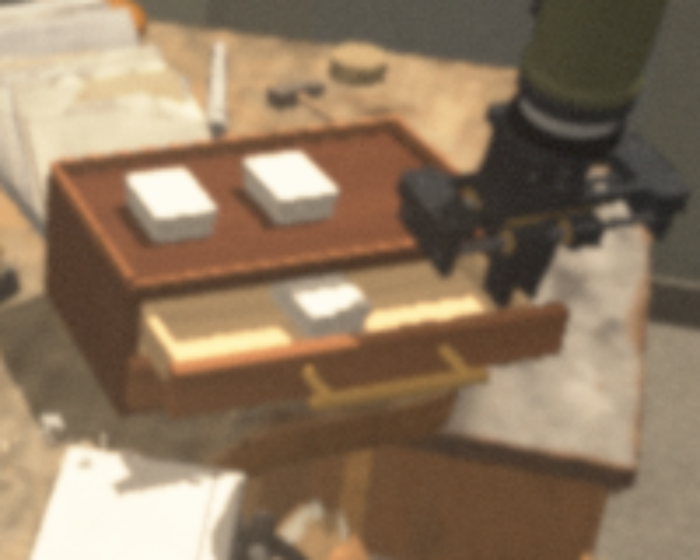

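play_rows:
  targets:
    - {"jaw":1,"dx":0.005,"dy":0,"dz":0.001,"yaw":0}
    - {"jaw":1,"dx":0.006,"dy":0,"dz":0.001,"yaw":0}
    - {"jaw":1,"dx":0.003,"dy":0,"dz":0,"yaw":0}
    - {"jaw":1,"dx":0,"dy":0,"dz":0,"yaw":0}
    - {"jaw":0.75,"dx":0,"dy":0,"dz":0,"yaw":0}

```text
clock: 53.0
tool_pos: [0.4971, -0.4519, 0.0758]
eef_rot: [0.973, -0.21, 0.085, 0.031]
contact_force: [0.1, -0.2, -0.3]
opening: 0.136
```

```bash
python3 -c "
from h import *
st();print(tochest(r.get_state()['tool_pos']))"
```

```text
t 53.00 tcp [ 0.4971 -0.4519  0.0758] F [ 0.15 -0.18 -0.27] op 0.136
toolx [ 0.897 -0.405  0.178] tooly [-0.415 -0.91   0.024] toolz [ 0.153 -0.095 -0.984] q [ 0.6875  0.9016 -0.0139  1.7223 -0.0327  0.3383 -1.2869]
[-0.10985272 -0.13138467]
```

play_rows:
  targets:
    - {"jaw":0.75,"dx":0,"dy":0,"dz":0,"yaw":0}
    - {"jaw":0.75,"dx":0,"dy":0,"dz":-0.015,"yaw":0}
    - {"jaw":1,"dx":0,"dy":0,"dz":-0.03,"yaw":0}
    - {"jaw":1,"dx":0,"dy":0,"dz":-0.03,"yaw":0}
    - {"jaw":1,"dx":0,"dy":0,"dz":0,"yaw":0}

```text
clock: 53.5
tool_pos: [0.4852, -0.4434, 0.1542]
eef_rot: [0.974, -0.21, 0.085, 0.03]
contact_force: [0.5, -0.5, -0.6]
opening: 0.009
```

```bash
python3 -c "
from h import *
settle(2)
d=r.snapshot('top');cv2.imwrite('pics/t23.png',d['frame'][:,:,::-1]);boxes(d)
P=cloud(d);L=tochest(P);z=P[...,2]
for y0 in(.03,0.09,.11):
    m=(abs(L[...,1]-y0)<.006)&(L[...,0]>-.26)&(L[...,0]<-.09)
    o=np.argsort(L[m][:,0]); print(y0,[(int(1000*a),int(1000*b)) for a,b in zip(L[m][o,0],z[m][o])][::4])
go(*chest(-.20,-.095),.13,-24.7+90)"
```

```text
box x 645.1 y -388.1 ztop 130.8  48x68 short-axis yaw 65.7 deg px [488. 201.]
box x 683.7 y -300.0 ztop 130.5  49x68 short-axis yaw 64.9 deg px [444. 182.]
0.03 [(-243, -252), (-239, -244), (-235, -246), (-233, -250), (-230, -251), (-228, -248), (-225, -246), (-222, -246), (-220, -249), (-217, -245), (-214, -247), (-212, -249), (-209, -246), (-207, -249), (-204, -243), (-203, 82), (-202, 82), (-200, 83), (-200, 84), (-199, 86), (-198, 86), (-196, 84), (-195, 81), (-194, 83), (-193, 78), (-191, -251), (-189, -250), (-185, -251), (-182, -250), (-179, -249), (-177, -248), (-173, -253), (-170, -200), (-169, -219), (-168, -217), (-166, -154), (-164, -211), (-163, -217), (-162, 94), (-161, 96), (-159, 96), (-158, 91), (-156, 92), (-155, 93), (-154, 98), (-152, 98), (-151, 93), (-149, 95), (-147, 86), (-146, 86), (-144, 86), (-143, 82), (-140, 63), (-138, 64), (-137, 65), (-135, 63), (-134, 65), (-133, 63), (-131, 64), (-130, 59), (-129, 66), (-128, 65), (-125, 61), (-124, 61), (-123, 62), (-121, 65), (-120, 62), (-118, 63), (-117, 62), (-115, 64), (-113, 64), (-111, 62), (-110, 66), (-108,
[... 1577 characters left out ...]
66), (-137, 62), (-136, 66), (-134, 64), (-133, 66), (-131, 65), (-130, 62), (-128, 63), (-127, 64), (-125, 62), (-123, 61), (-122, 64), (-121, 63), (-119, 62), (-117, 64), (-116, 64), (-114, 64), (-113, 64), (-111, 61), (-109, 63), (-108, 62), (-106, 66), (-105, 61), (-103, 60), (-101, 65), (-100, 63), (-98, 61), (-96, 65), (-95, 61), (-93, 63), (-92, 107), (-92, 114), (-91, 112), (-90, 63)]
t 53.65 tcp [ 0.4838 -0.4416  0.1495] F [-0.54  0.17  0.84] op 0.004
toolx [ 0.899 -0.404  0.172] tooly [-0.413 -0.91   0.021] toolz [ 0.148 -0.089 -0.985] q [ 0.6883  0.7758 -0.0122  1.734  -0.0338  0.4599 -1.2858]
d tool [-0.0758 -0.0334  0.0059]
tool y at -114.4 deg; yaw about tool z 0.005 rad (=0.3)
```

play_rows:
  targets:
    - {"jaw":1,"dx":-0.012,"dy":-0.005,"dz":0,"yaw":0}
    - {"jaw":1,"dx":-0.024,"dy":-0.01,"dz":0,"yaw":0}
    - {"jaw":1,"dx":-0.025,"dy":-0.012,"dz":0,"yaw":0}
    - {"jaw":1,"dx":-0.015,"dy":-0.006,"dz":0.004,"yaw":0}
    - {"jaw":1,"dx":0,"dy":0,"dz":0,"yaw":0}

```text
clock: 54.15
tool_pos: [0.4261, -0.3772, 0.1266]
eef_rot: [0.974, -0.21, 0.079, 0.026]
contact_force: [-0.4, -0.5, 0.1]
opening: 0.005
```

```bash
python3 -c "
from h import *
settle(2)
go(*chest(-.195,-.095),.074,-24.7+90);print(tochest(r.get_state()['tool_pos']))"
```

```text
t 54.25 tcp [ 0.4287 -0.3797  0.1278] F [0.05 0.01 0.32] op 0.002
toolx [ 0.899 -0.404  0.169] tooly [-0.413 -0.91   0.02 ] toolz [ 0.146 -0.088 -0.985] q [ 0.6649  0.7345 -0.0153  1.9933 -0.0383  0.2438 -1.3043]
d tool [-0.0021 -0.0005  0.0542]
tool y at -114.4 deg; yaw about tool z 0.005 rad (=0.3)
[-0.20213062 -0.09443436]
```

play_rows:
  targets:
    - {"jaw":1,"dx":-0.001,"dy":0,"dz":0.012,"yaw":0}
    - {"jaw":1,"dx":-0.001,"dy":0,"dz":0.018,"yaw":0}
    - {"jaw":1,"dx":0,"dy":0,"dz":0.015,"yaw":0}
    - {"jaw":1,"dx":0,"dy":0,"dz":0.007,"yaw":0}
    - {"jaw":1,"dx":0,"dy":0,"dz":0,"yaw":0}

```text
clock: 54.75
tool_pos: [0.4393, -0.3882, 0.0726]
eef_rot: [0.974, -0.21, 0.084, 0.029]
contact_force: [-0.2, 0.4, -0.4]
opening: 0.007
```

```bash
python3 -c "
from h import *
settle(2)
go(*chest(-.15,-.095),.076,-24.7+90);print(tochest(r.get_state()['tool_pos']))
d=r.snapshot('wrist');cv2.imwrite('pics/w24.png',d['frame'][:,:,::-1])"
```

```text
t 54.85 tcp [ 0.4394 -0.3883  0.0737] F [ 0.07 -0.61 -0.36] op 0.004
toolx [ 0.897 -0.404  0.177] tooly [-0.414 -0.91   0.022] toolz [ 0.152 -0.093 -0.984] q [ 0.667   0.8411 -0.0187  1.9838 -0.0374  0.1384 -1.3037]
d tool [ 0.0387 -0.0026  0.0046]
tool y at -114.5 deg; yaw about tool z 0.004 rad (=0.2)
[-0.18888094 -0.09775726]
```

View pics/w24.png

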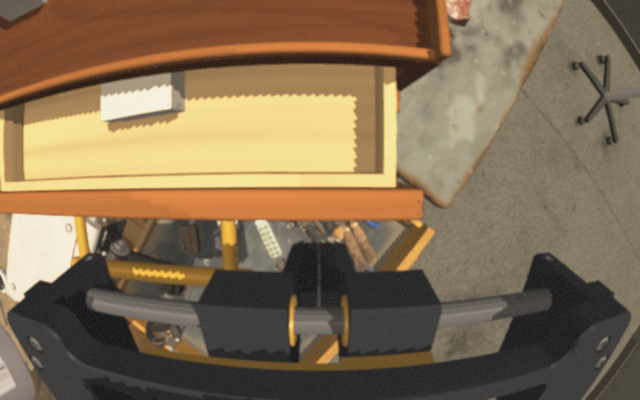

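play_rows:
  targets:
    - {"jaw":1,"dx":0.008,"dy":0,"dz":0.0015,"yaw":0}
    - {"jaw":1,"dx":0.012,"dy":0,"dz":0.002,"yaw":0}
    - {"jaw":1,"dx":0.012,"dy":0,"dz":0.002,"yaw":0}
    - {"jaw":1,"dx":0.012,"dy":0,"dz":0.002,"yaw":0}
    - {"jaw":1,"dx":0.008,"dy":0,"dz":0.0015,"yaw":0}

```text
clock: 55.4
tool_pos: [0.4866, -0.4102, 0.0762]
eef_rot: [0.974, -0.211, 0.082, 0.029]
contact_force: [-0.5, 0.6, -1.0]
opening: 0.004
```

```bash
python3 -c "
from h import *
go(*chest(-.115,-.095),.076,-24.7+90);print(tochest(r.get_state()['tool_pos']))"
```

```text
t 55.40 tcp [ 0.4866 -0.4102  0.0762] F [-0.52  0.56 -0.98] op 0.004
toolx [ 0.898 -0.406  0.172] tooly [-0.415 -0.909  0.022] toolz [ 0.148 -0.091 -0.985] q [ 0.6371  0.8725 -0.003   1.8278 -0.0458  0.2677 -1.319 ]
d tool [ 0.0214 -0.0029  0.0039]
tool y at -114.6 deg; yaw about tool z 0.003 rad (=0.1)
[-0.13673821 -0.09793581]
```

play_rows:
  targets:
    - {"jaw":1,"dx":0.006,"dy":0,"dz":0.0012,"yaw":0}
    - {"jaw":1,"dx":0.005,"dy":0,"dz":0.001,"yaw":0}
    - {"jaw":1,"dx":0.003,"dy":0,"dz":0.0005,"yaw":0}
    - {"jaw":1,"dx":0.003,"dy":0,"dz":0.0005,"yaw":0}
    - {"jaw":1,"dx":0.002,"dy":0,"dz":0.0005,"yaw":0}

```text
clock: 55.9
tool_pos: [0.5037, -0.418, 0.076]
eef_rot: [0.974, -0.211, 0.08, 0.028]
contact_force: [-7.3, 3.5, 6.6]
opening: 0.005
```

```bash
python3 -c "
from h import *
st();print(tochest(r.get_state()['tool_pos']))"
```

```text
t 55.90 tcp [ 0.5037 -0.418   0.076 ] F [-7.27  3.53  6.59] op 0.005
toolx [ 0.898 -0.407  0.168] tooly [-0.416 -0.909  0.022] toolz [ 0.144 -0.089 -0.986] q [ 0.6269  0.8884  0.003   1.7675 -0.0478  0.3166 -1.3249]
[-0.11801408 -0.09791   ]
```

play_rows:
  targets:
    - {"jaw":1,"dx":0.002,"dy":0,"dz":0.0003,"yaw":0}
    - {"jaw":1,"dx":0.002,"dy":0,"dz":0.0003,"yaw":0}
    - {"jaw":1,"dx":0.002,"dy":0,"dz":0.0003,"yaw":0}
    - {"jaw":1,"dx":0.001,"dy":0,"dz":0,"yaw":0}
    - {"jaw":1,"dx":0.001,"dy":0,"dz":0,"yaw":0}

```text
clock: 56.4
tool_pos: [0.5034, -0.4179, 0.0758]
eef_rot: [0.974, -0.212, 0.072, 0.026]
contact_force: [-3.1, 1.3, 1.9]
opening: 0.005
```

```bash
python3 -c "
from h import *
st();print(tochest(r.get_state()['tool_pos']))
d=r.snapshot('scene');cv2.imwrite('pics/s25.png',cv2.resize(d['frame'][100:260,330:530,::-1],None,fx=3.5,fy=3.5))"
```

```text
t 56.40 tcp [ 0.5034 -0.4179  0.0758] F [-3.11  1.28  1.88] op 0.005
toolx [ 0.9   -0.41   0.152] tooly [-0.417 -0.909  0.019] toolz [ 0.13  -0.081 -0.988] q [ 0.624   0.8917  0.0069  1.7517 -0.0483  0.3455 -1.3274]
[-0.11826529 -0.09791062]
```

View pics/s25.png

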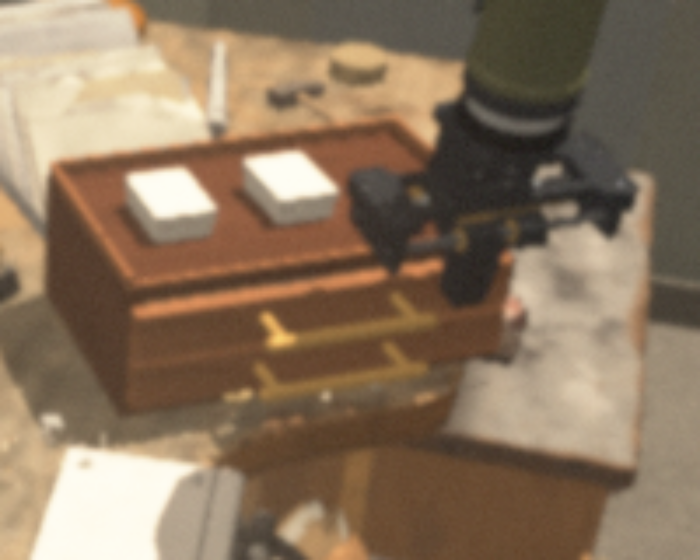

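play_rows:
  targets:
    - {"jaw":1,"dx":0.003,"dy":0,"dz":0,"yaw":0}
    - {"jaw":1,"dx":0.003,"dy":0,"dz":0,"yaw":0}
    - {"jaw":1,"dx":0.003,"dy":0,"dz":0,"yaw":0}
    - {"jaw":1,"dx":0,"dy":0,"dz":0,"yaw":0}
    - {"jaw":1,"dx":-0.008,"dy":0,"dz":0,"yaw":0}

```text
clock: 56.95
tool_pos: [0.4982, -0.4154, 0.0754]
eef_rot: [0.975, -0.213, 0.066, 0.023]
contact_force: [0.6, 0.6, -0.1]
opening: 0.01
```

play_rows:
  targets:
    - {"jaw":1,"dx":-0.015,"dy":0,"dz":0,"yaw":0}
    - {"jaw":1,"dx":-0.015,"dy":0,"dz":-0.01,"yaw":0}
    - {"jaw":1,"dx":-0.01,"dy":0,"dz":-0.03,"yaw":0}
    - {"jaw":1,"dx":-0.01,"dy":0.01,"dz":-0.04,"yaw":0}
    - {"jaw":1,"dx":0,"dy":0.02,"dz":-0.04,"yaw":0}

```text
clock: 57.45
tool_pos: [0.4277, -0.4091, 0.1857]
eef_rot: [0.975, -0.209, 0.067, 0.022]
contact_force: [0.5, -1.7, -0.0]
opening: 0.007
```

play_rows:
  targets:
    - {"jaw":1,"dx":-0.01,"dy":0.03,"dz":-0.03,"yaw":0}
    - {"jaw":1,"dx":-0.01,"dy":0.04,"dz":-0.01,"yaw":0}
    - {"jaw":1,"dx":-0.01,"dy":0.04,"dz":0,"yaw":0}
    - {"jaw":1,"dx":-0.01,"dy":0.03,"dz":0,"yaw":0}
    - {"jaw":1,"dx":0,"dy":0.01,"dz":0,"yaw":0}

```text
clock: 57.95
tool_pos: [0.327, -0.5378, 0.2334]
eef_rot: [0.975, -0.208, 0.079, 0.031]
contact_force: [0.0, -0.3, -1.0]
opening: 0.006
```

```bash
python3 -c "
from h import *
settle(2);st()
d=r.snapshot('top');cv2.imwrite('pics/t26.png',d['frame'][:,:,::-1]);boxes(d)
d2=r.snapshot('scene');cv2.imwrite('pics/s26.png',d2['frame'][:,:,::-1])
for n,c in(('top',d),('scene',d2)):
    P=cloud(c);L=tochest(P);z=P[...,2]
    for lo,hi in((.072,.09),(.03,.05)):
        m=(L[...,0]<-.125)&(L[...,0]>-.19)&(abs(L[...,1])<.04)&(z>lo)&(z<hi);print(n,lo,m.sum(),np.percentile(L[m][:,0],[5,50,95]).round(4))
    m=(L[...,0]<-.07)&(L[...,0]>-.19)&(abs(L[...,1])<.12)&(z>.09)&(z<.099);print('front top',np.percentile(L[m][:,0],[3,50,97]).round(4))
"
```

```text
t 58.05 tcp [ 0.3299 -0.5358  0.2331] F [ 0.15  0.84 -0.13] op 0.003
toolx [ 0.902 -0.397  0.168] tooly [-0.407 -0.913  0.026] toolz [ 0.143 -0.091 -0.985] q [ 1.0336  0.638  -0.0891  1.7205 -0.0217  0.6277 -1.005 ]
box x 644.9 y -388.4 ztop 130.6  48x68 short-axis yaw 65.8 deg px [488. 201.]
box x 683.9 y -300.1 ztop 130.7  48x68 short-axis yaw 64.7 deg px [444. 182.]
top 0.072 196 [-0.1475 -0.1426 -0.1376]
top 0.03 11 [-0.1479 -0.1477 -0.1473]
front top [-0.1074 -0.1002 -0.0928]
scene 0.072 136 [-0.1508 -0.1474 -0.1418]
scene 0.03 130 [-0.1508 -0.1473 -0.1417]
front top [-0.1107 -0.104  -0.0907]
```

View pics/t26.png

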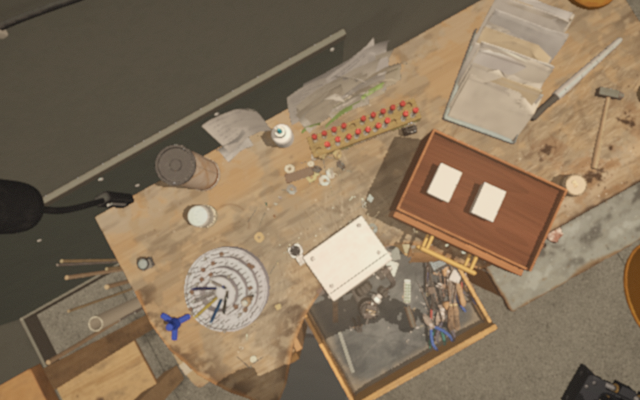

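View pics/s26.png

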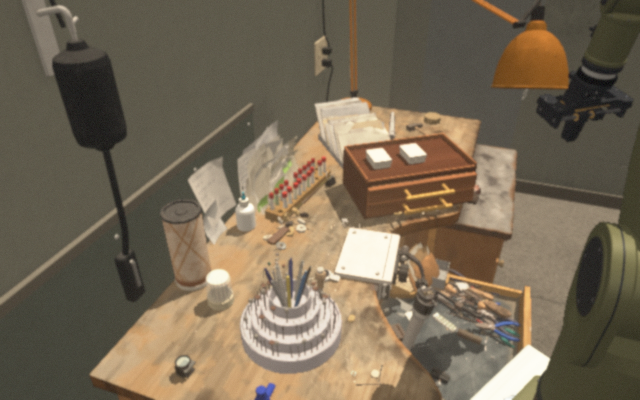

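```bash
python3 -c "
from plant import r
print(r.finish_job())"
```

```text
the job is handed in; nothing more can be done
None
```

The job is done and handed in at about 58 s. There were three boxes on the bench. By lifting, two were empty (about 0.5 N each) and one was packed (about 3.0 N, roughly 300 g).

I pulled the top drawer out to its stop and set the two empty boxes flat inside the rim on top of the chest. I set the packed box flat on the drawer floor. With the drawer out, its lid read 86.6 mm against the expected 87 mm.

I pushed the drawer in until it stopped against about 8 N and moved no further.

**Last checks:**
- **Drawer:** the scene camera puts the top handle level with the lower drawer's handle (-147.4 against -147.3 mm in chest x). The top camera gave -142.6 against -147.7 mm, but it had only 11 points on the lower handle, so I trusted the scene camera.
- **Boxes and bystanders:** the boxes on top read flat. The bur tub, watch and dropper look unmoved in the pictures.
- **Arm:** it was clear of everything when I handed in.

**What did not go cleanly:**
- **Wrist tilt:** it drifted up to about 12° during the moves and could not be corrected. Each box was released with an edge a few millimetres up and settled flat.
- **Finger contact:** while gripping the second box, the fingertips pressed on the bench with about 36 N for a moment.
- **Knocked box:** one box was knocked a few centimetres mid-run, so I located it again before picking it up.

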